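# Line up loaf cakes on the sloped packing stand

### The arm

A 6-joint arm with a two-finger parallel gripper is mounted at the origin on the work surface. World frame = base frame: x ahead of the robot, y to its left, z up, the work surface at z = 0. Lengths are in m, angles in rad, forces in N, time in s.
With the tool pointing down it reaches from about 0.25 to 0.725 m from the base axis. Payload 4 kg.
Tool frame: the origin (TCP) lies on the front face of the gripper's body, between the roots of the fingers; the fingertips stand 73 mm ahead of it and the grasp point (between the pads) lies 54 mm ahead of it (bot.grip_depth is the distance from the TCP to the grasp point, in m); z points along the fingers, x is the direction in which the jaws open and shut, and the axes are right-handed (so a half turn about z gives the same grasp; the last joint's range is limited). The gripper opens to 85 mm and grips with 20 to 120 N. Pads are 22 mm wide; open, the fingers measure 114 mm over their backs; the gripper's body (76 mm by 85 mm) begins 54 mm behind the grasp point. The pads swing forward as they close: fully open they stand 13 mm farther back than shut.
Start: joints at [-1.118, 0.241, 0.005, 1.335, 0, 1.571], TCP at [0.219, -0.45, 0.304] pointing down, gripper open.
Joint ranges: [-2.72, 2.72], [-1.05, 1.87], [-1.09, 1.28], [-1.99, 2.15], [-1.42, 1.44], [-3.14, 3.14]. Speed limits (rad/s): [2.79, 2.79, 3.14, 3.14, 3.14, 3.14].

### API

Orientations are given as a unit quaternion [w, x, y, z].
In Python, from workcell import monitor, cams, ticket, bot gives the robot as it stands.
- The arm moves only by the tool apply_moves, never from a script. Its argument "steps" is one flat list of numbers, 7 for each row, row after row: the gripper command: -1 is shut, 1 is fully open, values between are in proportion, then the shift along the world's x, y, z in mm, then the turn, a rotation vector about the world's x, y, z in rad. In form: [fingers, dx, dy, dz, wx, wy, wz, fingers, dx, dy, dz, wx, wy, wz, ...]. A call has 1 to 5 rows; each row shifts and turns the pose as measured when the row begins; what a row does not reach is not made up. A row lasts 1/12 s, in which the tool goes at most 41.7 mm and 7.16 degrees, less where a joint would pass 70% of its speed; a pose out of reach is approached as far as the arm can. A call with a gripper value outside its range is refused whole. The fingers move at their own pace and stop on an object; the grip force is fixed at half the most. Time passes only in rows, so rows that do not move let the fingers close. It gives the time, the measured TCP pose, the force and the opening at its end, in the units of the state.
- monitor.observe(): the state, without advancing time (a new reading comes with each control period).
- cams.snapshot(name): name is "scene" or "side" or "wrist"; returns (picture, depth): 480x640x3 uint8, red, green, blue; 480x640 float32, m along the optical axis (not along the pixel's ray), 0 where there is no reading.
- cams.camera_info(name): a dict with "fx", "fy", "cx", "cy" (pixels), "origin" and "attitude" of the camera in the world. Camera axes: x right, y down, z forward; pixel columns grow to the right and rows downward; lengths in m; the calibration is good to about 2 mm. A picture is of the moment at which its call begins: read the wrist's pose just before it. camera_info takes no time and is no camera call; for the wrist camera it gives the pose at the moment of the call.
- ticket.sign_off(): hands the job in, once; it reports no verdict.
Trained networks look in the newest picture that a camera, given by its name, has taken for a name from the list of things; names that differ only in an ending like _2 or _b are one class to them, and where a whole thing is asked for, a point or a joint stands for the part that bears it (a point fixed in the world has none). Each returns a list of dicts, best first, with "p" (0 to 1); they miss things now and then, are a little off and sometimes report something else, mostly with a low value. They report only what shows in the picture. A call takes as long as a camera call.
- cams.recognise(camera, name): "point" ([x, y, z] in m, in world coordinates, good to about 4 mm: the middle of the surface that is visible of it).
- cams.masks_of(camera, name): "mask" (480x640 bool, what is visible of it).
The state is a dict: "time_s": time; "joint_positions": joint angles; "dq": joint speeds; "joint_torque": joint torques, N m; "tool_pos": TCP position; "eef_rot": TCP orientation; "ft_force": force on the tool from outside, world axes, zero at the start; "moment": the same for the moment, N m; "width": opening from 0.0 (shut) to 1.0 (fully open).
Only numpy, scipy, OpenCV 4.12 (cv2) and the standard library are available. Lean on these libraries where they do the work, as an engineer would, in place of code of your own. Each camera call takes 0.05 s, during which the arm holds its last target.

### The job

Open the clamp lever on the packing stand's end stop, slide the stop along its rail until its pointer meets the line on the setting tab, and clamp the lever fully again. Line up all the loaf cakes from the tray on the stand's sloping bed, side by side between the cheek and the stop: each right way up, lengthwise up the slope, its lower end squarely against the bottom lip. Set them down without dropping them, and leave the round cakes where they are.

Things in the scene. Friction and masses are not known exactly. Their poses are not given: they have to be found in the camera images.
- stand: Fixed sloped collating stand of stainless steel, 480 mm wide, 250 mm deep, 190 mm high to the top of its lever. Origin on the table under its middle; The rail runs along the back of the bed, the scale strip behind the rail. x points from the robot towards the high back, y to the left along its rail, z up.
- bed: The stand's polished steel bed, 476 mm wide, 165 mm long, sloping down towards the robot at 25 degrees (0.436 rad); paper moulds slide down it. Origin on the bed surface at the inner foot of the bottom lip, mid-width. x points up the slope, y left along the lip, z square out of the bed. The lip stands 25 mm out of the bed along all of its low edge.
- cheek_face (a point): Foot of the inner face of the fixed cheek, 60 mm up the slope from the lip, on the bed surface. The cheek is a steel wall 6 mm thick and 45 mm high that closes the left (+y) end of the bed. Axes as bed.
- stop_grip (a point): In the movable end stop, a white plate 12 mm thick that stands across the bed from 20 to 155 mm up from the lip, its top edge 49 mm out of the bed and parallel to it. The point is mid-thickness, 70 mm up from the lip, 38 mm out of the bed: a place to pinch the plate along the stand's y. Its inner face is 6 mm to the left (+y). It hangs from a saddle on the rail behind the bed. Axes as stand.
- stop (a joint): Slide of the end stop along the rail, in m: the clear width between cheek and plate is 0.120 + this value; grows as the stop goes right (the stand's -y), range 0 to 0.277. About 6 N of drag when the lever is open; when clamped, a cam and shoe grip the rail and it holds against some 35 N. It begins too close to the cheek for the row of loaves.
- stop_pointer (a point): Tip of the black pointer needle on the back of the saddle, 129 mm above the table; in line with the inner face of the plate. Axes as stand.
- tab_mark (a point): White line on the small black setting tab (16 x 12 x 9 mm) clipped on the scale strip behind the rail, 134 mm above the table: the mark. The stop is at the mark when its pointer has the same y, along the rail, as this line. Axes as stand. The tab is tight and stays.
- lever_pivot (a point): On the upright axis of the clamp lever on top of the saddle, at the height of lever_knob (178 mm above the table). The saddle is 42 mm (stand's x) by 50 mm (y), its top 135 mm above the table, the lever's hub 156 mm. Axes as stand.
- lever_knob (a point): In the upright revolving grip at the end of the black clamp lever, a cylinder 20 mm in diameter that spins freely on its own axis, from 150 to 189 mm above the table; this point is on its axis 178 mm above the table, 60 mm from the lever's axis. The lever's arm, under the grip, reaches up to 150 mm.
- lever (a joint): Angle of the clamp lever in rad: 0 (its stop) = clamped, lying along the rail and pointing to the right (the stand's -y); it swings level, counter-clockwise seen from above, backwards to 1.3 (its other stop) = open. The cam grips below about 0.5; open above 0.9. Turning takes about 2 N at the grip; it stays where it is left.
- tray: Fixed wooden slatted tray, 306 x 386 mm; its slats are 34 mm above the table and its rim 40 mm. Origin on the table under its middle; x points away from the robot along its 306 mm side.
- loaf1: Loaf cake in a dark pleated paper mould: a block 120 mm long (its x), 44 mm wide (its y), 45 mm high, with straight firm sides up to 30 mm, 0.16 to 0.29 kg. Origin at the centre of its underside, z up. It can be gripped across its width. It may be absent (3 to 5 are there at the start).
- loaf2: Loaf cake in a dark pleated paper mould: a block 120 mm long (its x), 44 mm wide (its y), 45 mm high, with straight firm sides up to 30 mm, 0.16 to 0.29 kg. Origin at the centre of its underside, z up. It can be gripped across its width. It may be absent (3 to 5 are there at the start).
- loaf3: Loaf cake in a dark pleated paper mould: a block 120 mm long (its x), 44 mm wide (its y), 45 mm high, with straight firm sides up to 30 mm, 0.16 to 0.29 kg. Origin at the centre of its underside, z up. It can be gripped across its width. It may be absent (3 to 5 are there at the start).
- loaf4: Loaf cake in a dark pleated paper mould: a block 120 mm long (its x), 44 mm wide (its y), 45 mm high, with straight firm sides up to 30 mm, 0.16 to 0.29 kg. Origin at the centre of its underside, z up. It can be gripped across its width. It may be absent (3 to 5 are there at the start).
- loaf5: Loaf cake in a dark pleated paper mould: a block 120 mm long (its x), 44 mm wide (its y), 45 mm high, with straight firm sides up to 30 mm, 0.16 to 0.29 kg. Origin at the centre of its underside, z up. It can be gripped across its width. It may be absent (3 to 5 are there at the start).
- cake1: Round domed cake in a paper mould, 74 mm in diameter, 62 mm high, standing on the tray among the loaves. Origin at the centre of its underside. To be left alone.
- cake2: Another such round cake, standing on the bench behind the tray, 74 mm in diameter, 62 mm high. To be left alone.

How it is judged:
By the outcome, as a careful person would: the job done as asked, in the order asked, and still so for the second after the job is handed in, with the robot touching nothing.
Of loaf1, loaf2, loaf3, loaf4, loaf5 only 3 to 5 are there at a start; the rules pass over those that are not, and their reading is None.
At some moment in a run one of loaf1, loaf2, loaf3, loaf4, loaf5 may be knocked a few centimetres aside while the robot is not near it.
It also fails if it takes over 210 s, if anything falls off the work surface, if the arm or the gripper's body presses on something with over 40 N, if the wrist force passes 120 N, or if a joint passes its speed limit or range.

## Working session

There is one attempt and no reset: what is moved stays moved. The work goes in short steps, Python scripts to look and compute and a tool call to move; the robot and the scene stay as the last step left them, time stands still between calls to the robot, and variables do not carry over. Pictures are saved under pics/ and viewed, and the job is handed in when it is done.

Besides the shell and the picture viewer there is one more tool, called after "Request:" as name(argument=value, ...) on one line, values as JSON. apply_moves: Moves the arm, as the interface text tells. Its arguments: {"type":"object","properties":{"steps":{"type":"array","items":{"type":"number"}}},"required":["steps"]}

```bash
ls; mkdir -p pics; cat > h.py <<'E'
import numpy as np, cv2
from workcell import monitor, cams, ticket, bot
from scipy.spatial.transform import Rotation as R
def q2R(q): return R.from_quat([q[1],q[2],q[3],q[0]])
def snap(n,f):
    im,d=cams.snapshot(n); cv2.imwrite('pics/'+f,cv2.cvtColor(im,cv2.COLOR_RGB2BGR)); return im,d
def cam(n):
    c=cams.camera_info(n); return c
def Rm(a):
    a=np.array(a); return a if a.shape==(3,3) else q2R(a).as_matrix()
def cloud(d,c):
    v,u=np.indices(d.shape); X=np.stack([(u-c['cx'])/c['fx']*d,(v-c['cy'])/c['fy']*d,d],-1)
    P=X@Rm(c['attitude']).T+np.array(c['origin']); P[d==0]=np.nan; return P
def proj(p,c):
    x=Rm(c['attitude']).T@(np.array(p)-np.array(c['origin'])); return c['fx']*x[0]/x[2]+c['cx'],c['fy']*x[1]/x[2]+c['cy']
def st():
    s=monitor.observe(); print('t',round(s['time_s'],2),'pos',np.round(s['tool_pos'],4),'q',np.round(s['eef_rot'],3),'F',np.round(s['ft_force'],1),'w',round(s['width'],3),'j',np.round(s['joint_positions'],2)); return s
E
python3 - <<'E'
from h import *
s=st()
for n in ['scene','side','wrist']:
    im,d=snap(n,n+'0.png'); c=cam(n); print(n,c); np.save(n+'_d.npy',d)
    if n!='wrist':
        for t in ['loaf1','cake1','stop_pointer','tab_mark','lever_knob','lever_pivot','stop_grip','cheek_face','stand','tray','bed','cheek_face']:
            r=cams.recognise(n,t); print(t,[(np.round(x['point'],3).tolist(),round(x['p'],2)) for x in r])
st()
E
```

```text
pics
t 0.0 pos [ 0.2185 -0.4492  0.303 ] q [-0.001  0.848 -0.53  -0.001] F [ 0.3 -0.3  1.2] w 1.0 j [-1.12  0.24  0.    1.34  0.    1.57]
scene {'fx': 602.2794203264841, 'fy': 602.2794203264841, 'cx': 316.83984327479334, 'cy': 237.17942365068686, 'origin': array([1.19813875, 1.01338333, 0.99448168]), 'attitude': array([-0.13058662,  0.2635823 ,  0.84686968, -0.44303867])}
loaf1 [([0.635, -0.259, 0.07], 0.98), ([0.357, -0.281, 0.069], 0.9), ([0.564, -0.155, 0.066], 0.72), ([0.458, -0.212, 0.067], 0.71), ([0.486, 0.304, 0.133], 0.48), ([0.402, 0.224, 0.067], 0.36)]
cake1 [([0.43, -0.393, 0.077], 0.97), ([0.737, -0.044, 0.046], 0.77)]
stop_pointer [([0.488, 0.306, 0.136], 0.89), ([0.508, 0.309, 0.152], 0.73)]
tab_mark []
lever_knob [([0.51, 0.309, 0.152], 0.86), ([0.484, 0.306, 0.134], 0.72)]
lever_pivot [([0.489, 0.31, 0.137], 0.79), ([0.401, 0.223, 0.066], 0.63), ([0.516, 0.305, 0.151], 0.47)]
stop_grip [([0.488, 0.307, 0.138], 0.91)]
cheek_face [([0.404, 0.224, 0.066], 0.74)]
stand [([0.454, 0.292, 0.113], 0.58)]
tray [([0.516, -0.256, 0.033], 0.57)]
bed []
cheek_face [([0.404, 0.224
[... 560 characters left out ...]
0.441, 0.27, 0.124], 0.65)]
stop_grip [([0.443, 0.269, 0.125], 0.69), ([0.466, 0.234, 0.086], 0.64)]
cheek_face [([0.445, 0.21, 0.076], 0.57)]
stand [([0.469, 0.234, 0.082], 0.97), ([0.448, 0.212, 0.074], 0.19)]
tray [([0.487, -0.351, 0.034], 0.6)]
bed [([0.444, 0.213, 0.075], 0.63)]
cheek_face [([0.445, 0.21, 0.076], 0.57)]
wrist {'fx': 332.9441845241135, 'fy': 332.9441845241135, 'cx': 315.0904559847125, 'cy': 244.2684358421694, 'origin': array([ 0.28678041, -0.41686561,  0.37465727]), 'attitude': array([ 0.12482935,  0.83842086, -0.52474458, -0.07817429])}
t 1.35 pos [ 0.2187 -0.4496  0.3039] q [-0.     0.848 -0.53  -0.   ] F [-0.5 -0.5 -0.1] w 1.003 j [-1.12  0.24  0.    1.34 -0.    1.57]
```

View pics/scene0.png

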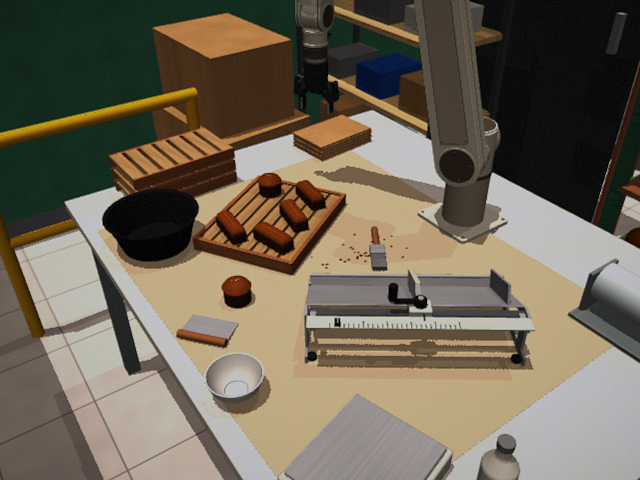

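View pics/side0.png

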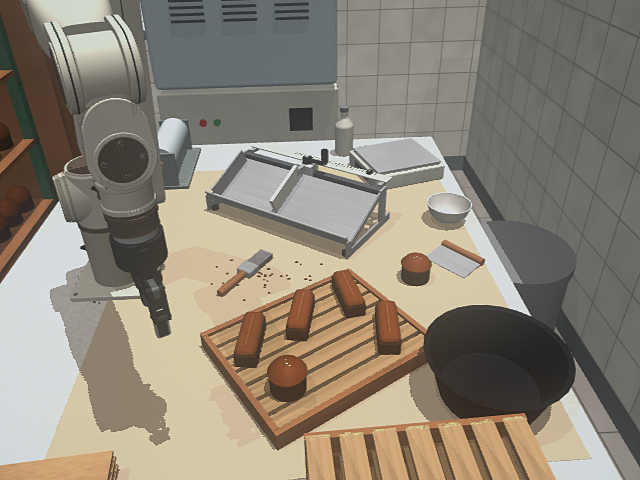

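View pics/wrist0.png

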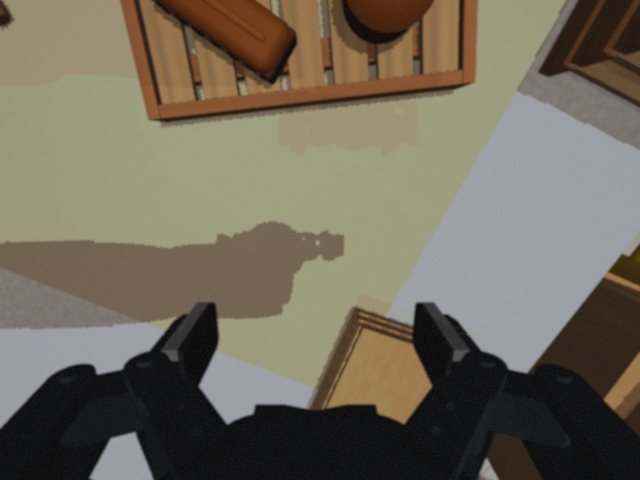

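```bash
python3 - <<'E'
from h import *
im=cv2.imread('pics/scene0.png'); cv2.imwrite('pics/sc_crop.png',cv2.resize(im[255:375,290:550],None,fx=3,fy=3,interpolation=cv2.INTER_CUBIC))
im=cv2.imread('pics/side0.png'); cv2.imwrite('pics/si_crop.png',cv2.resize(im[135:260,195:405],None,fx=3.6,fy=3.6,interpolation=cv2.INTER_CUBIC))
for n in ['scene','side']:
    d=np.load(n+'_d.npy');P=cloud(d,cam(n)); np.save(n+'_P.npy',P)
P=np.load('scene_P.npy')
for u,v in [(337,322),(330,322),(305,322),(315,322),(530,325),(400,325),(421,302),(393,289),(413,272),(406,283),(496,282),(310,278),(505,275),(480,276),(350,300),(430,317),(428,310)]:
    print(u,v,np.round(P[v,u],4))
E
```

```text
337 322 [0.6544 0.2689 0.1348]
330 322 [0.6591 0.2504 0.1231]
305 322 [0.6872 0.1964 0.0969]
315 322 [0.6864 0.2347 0.1257]
530 325 [0.3247 0.4959 0.1236]
400 325 [0.5472 0.3438 0.1263]
421 302 [0.4853 0.3363 0.1529]
393 289 [0.5357 0.3019 0.1891]
413 272 [0.393  0.2124 0.1113]
406 283 [0.3772 0.1766 0.0464]
496 282 [0.2425 0.3357 0.0928]
310 278 [0.5689 0.037  0.059 ]
505 275 [ 1.027e-01  2.594e-01 -2.000e-04]
480 276 [nan nan nan]
350 300 [0.5654 0.196  0.0987]
430 317 [0.4792 0.361  0.1258]
428 310 [0.4758 0.3499 0.1356]
```

View pics/sc_crop.png

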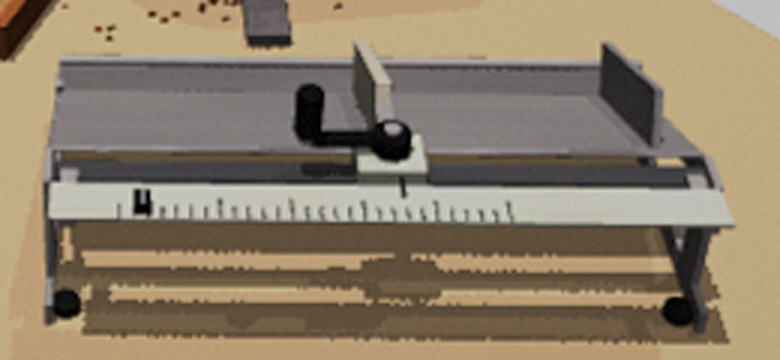

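View pics/si_crop.png

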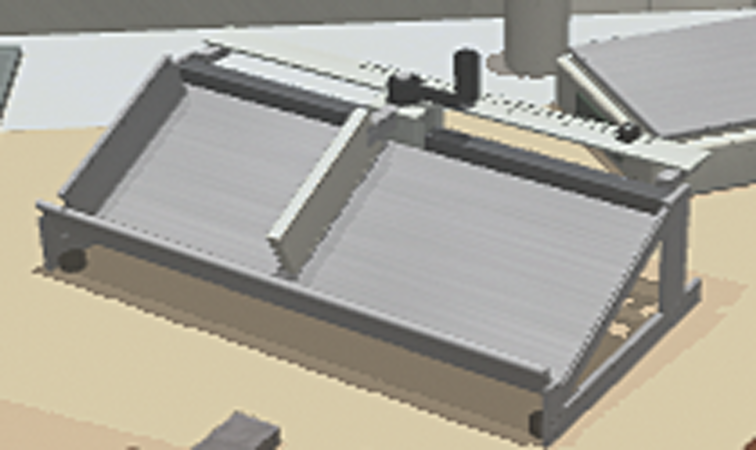

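```bash
cat > fit.py <<'E'
from h import *
def planefit(Q,it=6,th=.004):
    m=np.ones(len(Q),bool)
    for k in range(it):
        c=np.median(Q[m],0) if k==0 else Q[m].mean(0); n=np.linalg.svd(Q[m]-c,full_matrices=False)[2][2]; m=abs((Q-c)@n)<th
    return c,n*np.sign(n[2]),m.sum(),np.std((Q[m]-c)@n)
E
python3 - <<'E'
from fit import *
# side: bed polygon right of stop; full-pixel coords = crop/3.6+(195,135)
def poly(pts,off,s,P):
    m=np.zeros((480,640),np.uint8); cv2.fillPoly(m,[np.int32(np.array(pts)/s+np.array(off))],1); Q=P[m>0]; return Q[np.isfinite(Q[:,0])]
Ps=np.load('side_P.npy');Pc=np.load('scene_P.npy')
Q1=poly([(400,160),(650,225),(550,360),(320,270)],(195,135),3.6,Ps)
Q2=poly([(195,100),(335,135),(260,240),(120,205)],(195,135),3.6,Ps)
for Q in (Q1,Q2,np.r_[Q1,Q2]):
    c,n,k,s=planefit(Q); print('side',c,n,k,s,'tilt',np.degrees(np.arccos(n[2])),'yaw up',np.degrees(np.arctan2(-n[1],-n[0])))
Q3=poly([(70,105),(280,105),(280,145),(60,145)],(290,255),3,Pc);Q4=poly([(430,105),(590,100),(620,140),(440,145)],(290,255),3,Pc)
for Q in (Q3,Q4,np.r_[Q3,Q4]):
    c,n,k,s=planefit(Q); print('scene',c,n,k,s,'tilt',np.degrees(np.arccos(n[2])),'yaw up',np.degrees(np.arctan2(-n[1],-n[0])))
# strip top scene
Q5=poly([(55,185),(720,190),(725,222),(60,218)],(290,255),3,Pc)
Q5=Q5[(abs(Q5[:,2]-.125)<.006)]
xy=Q5[:,:2]; print(len(xy), np.median(Q5[:,2])); r=cv2.minAreaRect(np.float32(xy)); print(r)
u=np.linalg.svd(xy-xy.mean(0),full_matrices=False)[2][0]; print('strip dir',np.degrees(np.arctan2(u[1],u[0])), np.ptp(xy@u))
E
```

```text
side [0.5306443  0.16996774 0.0799892 ] [-0.24630273 -0.34110732  0.90718287] 2612 0.0019071842260285604 tilt 24.881096976477192 yaw up 54.16814926164048
side [0.33329798 0.31930092 0.08284559] [-0.24539085 -0.33874157  0.90831574] 1240 0.001976100469737482 tilt 24.726373413688197 yaw up 54.07971145119172
side [0.46704231 0.21811327 0.08092427] [-0.24534773 -0.34123778  0.90739256] 3846 0.0019256573219207243 tilt 24.85252599602384 yaw up 54.28411218952666
scene [0.55386743 0.17031056 0.08540833] [-0.24870166 -0.34442767  0.90527182] 1012 0.0007852591610225439 tilt 25.140082681166305 yaw up 54.167994745542124
scene [0.32707694 0.31489372 0.07808057] [-0.24878148 -0.3449664   0.90504473] 813 0.0007761520725129578 tilt 25.170692367108593 yaw up 54.20176218703109
scene [0.45283692 0.23471939 0.08214396] [-0.24887769 -0.34453931  0.90518096] 1825 0.000781308444662609 tilt 25.152334158422214 yaw up 54.1575668752676
2572 0.12462939074792567
((0.5069265365600586, 0.36040765047073364), (0.04359234869480133, 0.469134658575058), 54.386165618896484)
strip dir 144.2249856873608 0.4691171186013719
```

```bash
python3 - <<'E'
from fit import *
psi=np.radians(54.2); A=np.array([[np.cos(psi),np.sin(psi),0],[-np.sin(psi),np.cos(psi),0],[0,0,1]])
for n in ['scene','side']:
    P=np.load(n+'_P.npy').reshape(-1,3)@A.T; P=P[np.isfinite(P[:,0])]
    c0=A@np.array([.45284,.23472,.08214])
    print(n,'c',c0)
    m=(abs(P[:,0]-c0[0])<.25)&(abs(P[:,1]-c0[1])<.33)&(P[:,2]>.015)&(P[:,2]<.2); Q=P[m]
    # bed coordinates
    t=np.radians(25); bx=(Q[:,0]-c0[0])*np.cos(t)+(Q[:,2]-c0[2])*np.sin(t); bz=-(Q[:,0]-c0[0])*np.sin(t)+(Q[:,2]-c0[2])*np.cos(t); y=Q[:,1]
    inn=abs(bz)<.004
    print('bed pts x range',np.percentile(bx[inn],[0.2,1,99,99.8]),'y',np.percentile(y[inn],[.2,1,99,99.8]),'bz med',np.median(bz[inn]))
    # lip pts
    l=(bz>.01)&(bz<.035)&(bx<-.06)&(bx>-.15)&(abs(y-c0[1])<.2); print('lip',l.sum(),np.percentile(bx[l],[5,20,50,80,95]),np.percentile(bz[l],[50,90,98]))
    h,e=np.histogram(y[(bz>.012)&(bz<.06)&(bx>-.05)&(bx<.05)],bins=np.arange(-.5,.3,.004)); print([(round(e[i]+.002,3),int(h[i])) for i in range(len(h)) if h[i]>15])
    s=(abs(Q[:,2]-.1246)<.004)&(Q[:,0]>c0[0]+.06);print('strip', np.percentile(y[s],[.3,1,99,99.7]),np.percentile(Q[s,0],[1,99]))
E
```

```text
scene c [ 0.45526513 -0.22998087  0.08214   ]
bed pts x range [-0.10159407 -0.09940208  0.12114836  0.12325579] y [-0.44398933 -0.44102978  0.02903547  0.03384794] bz med -3.277546699903544e-05
lip 1191 [-0.10012906 -0.09785818 -0.09511303 -0.0922468  -0.08972682] [0.01998908 0.02774601 0.02938477]
[(np.float64(-0.202), 89), (np.float64(-0.198), 17), (np.float64(-0.194), 18), (np.float64(-0.002), 103), (np.float64(0.002), 88)]
strip [-0.43843309 -0.43472649  0.02629635  0.02923653] [0.56118807 0.60937504]
side c [ 0.45526513 -0.22998087  0.08214   ]
bed pts x range [-0.10763294 -0.10076891  0.08825937  0.10043125] y [-0.44498505 -0.44344028  0.00245987  0.02868541] bz med 0.0005788074478410689
lip 653 [-0.10272482 -0.10151114 -0.09979676 -0.09727756 -0.07494116] [0.02599382 0.03129838 0.03300602]
[(np.float64(-0.206), 80), (np.float64(-0.202), 209), (np.float64(-0.198), 44), (np.float64(-0.194), 32), (np.float64(-0.002), 110), (np.float64(0.002), 136), (np.float64(0.006), 35)]
strip [-0.43834341 -0.43672753  0.02679993  0.02930261] [0.52447593 0.61006186]
```

Request:
apply_moves(steps=[1,15,37,4,0,0,0.03,1,15,37,4,0,0,0.03,1,15,37,4,0,0,0.03,1,15,37,4,0,0,0.03,1,15,37,4,0,0,0.03])

```text
time_s: 1.77
tool_pos: [0.2928, -0.265, 0.3219]
eef_rot: [0.001, 0.883, -0.469, -0.0]
ft_force: [1.4, 0.1, 0.9]
width: 1.001
```

Request:
apply_moves(steps=[1,15,37,4,0,0,0.03,1,15,37,4,0,0,0.03,1,15,37,4,0,0,0.03,1,15,37,4,0,0,0.03,1,15,37,4,0,0,0.03])

```text
time_s: 2.18
tool_pos: [0.3681, -0.0716, 0.3441]
eef_rot: [0.0, 0.916, -0.4, 0.002]
ft_force: [0.5, -1.4, 0.3]
width: 1.003
```

Request:
apply_moves(steps=[1,15,37,4,0,0,0.03,1,15,37,4,0,0,0.03,1,15,37,4,0,0,0.03,1,15,37,4,0,0,0.03,1,15,37,4,0,0,0.03])

```text
time_s: 2.6
tool_pos: [0.4431, 0.1218, 0.3667]
eef_rot: [-0.001, 0.945, -0.326, 0.005]
ft_force: [0.3, -0.6, -0.4]
width: 1.002
```

Request:
apply_moves(steps=[1,15,28,0,0,0,0.03,1,14,27,0,0,0,0.01,1,0,0,0,0,0,0])

```text
time_s: 2.85
tool_pos: [0.4747, 0.1869, 0.3669]
eef_rot: [-0.003, 0.954, -0.301, 0.006]
ft_force: [0.7, 0.1, 0.8]
width: 0.998
```

```bash
python3 - <<'E'
from h import *
s=st(); im,d=snap('wrist','w1.png'); c=cam('wrist'); print(c); np.save('w1_P.npy',cloud(d,c)); 
import pickle; pickle.dump(c,open('w1_c.pkl','wb'))
T=q2R(s['eef_rot']).as_matrix(); print('cam in tool',T.T@(c['origin']-s['tool_pos']), (T.T@Rm(c['attitude'])).round(3))
for t in ['stop_pointer','tab_mark','lever_knob','lever_pivot','stop_grip','cheek_face']:
    r=cams.recognise('wrist',t); print(t,[(np.round(x['point'],3).tolist(),round(x['p'],2)) for x in r])
E
```

```text
t 2.85 pos [0.4747 0.1869 0.3669] q [-0.003  0.954 -0.301  0.006] F [0.7 0.1 0.8] w 0.998 j [ 0.38  0.23  0.16  1.48 -0.    2.56]
{'fx': 332.9441845241135, 'fy': 332.9441845241135, 'cx': 315.0904559847125, 'cy': 244.2684358421694, 'origin': array([0.51682827, 0.24603922, 0.43829018]), 'attitude': array([ 0.13831732,  0.94329916, -0.29925752, -0.03872928])}
cam in tool [ 0.0012267  -0.0732678  -0.07064928] [[ 1.    -0.001 -0.001]
 [ 0.002  0.956  0.293]
 [ 0.    -0.293  0.956]]
stop_pointer [([0.47, 0.304, 0.137], 0.68)]
tab_mark [([0.653, 0.262, 0.135], 0.58)]
lever_knob [([0.498, 0.308, 0.157], 0.87), ([0.469, 0.299, 0.136], 0.41)]
lever_pivot [([0.466, 0.297, 0.137], 0.75)]
stop_grip [([0.47, 0.299, 0.138], 0.7)]
cheek_face [([0.419, 0.246, 0.087], 0.6), ([0.459, 0.283, 0.108], 0.21)]
```

View pics/w1.png

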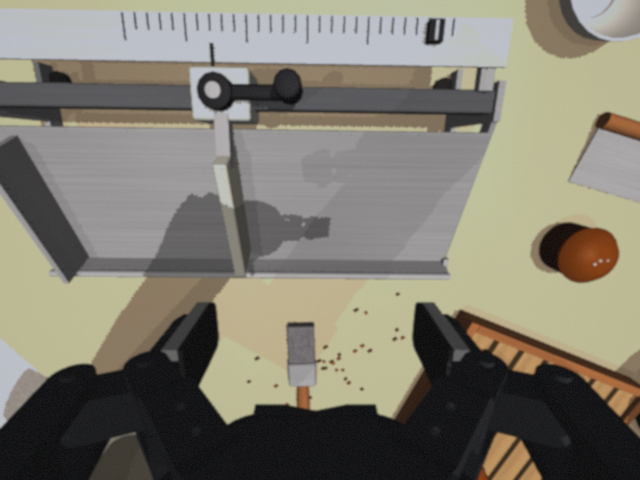

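```bash
python3 - <<'E'
import cv2
im=cv2.imread('pics/w1.png')
cv2.imwrite('pics/w1a.png',cv2.resize(im[10:110,180:310],None,fx=6,fy=6,interpolation=cv2.INTER_CUBIC))
cv2.imwrite('pics/w1b.png',cv2.resize(im[0:80,390:520],None,fx=6,fy=6,interpolation=cv2.INTER_CUBIC))
E
```

```text
(no output)
```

View pics/w1a.png

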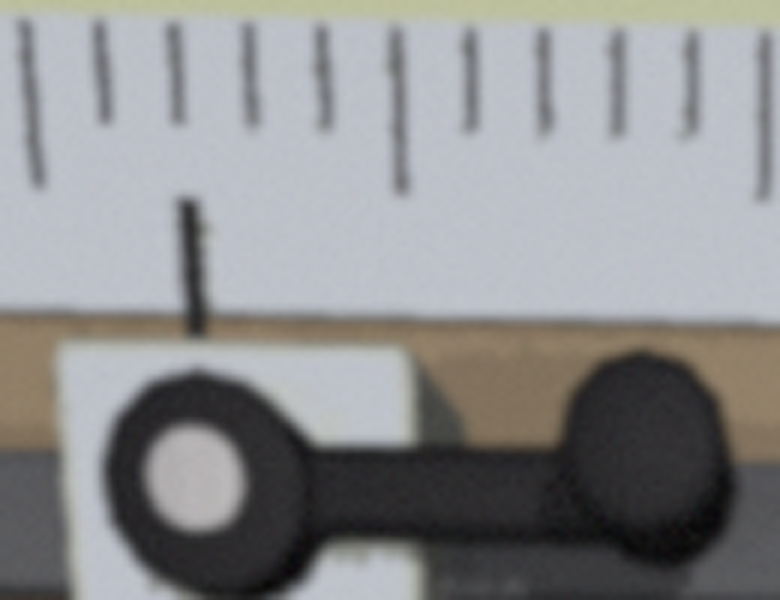

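View pics/w1b.png

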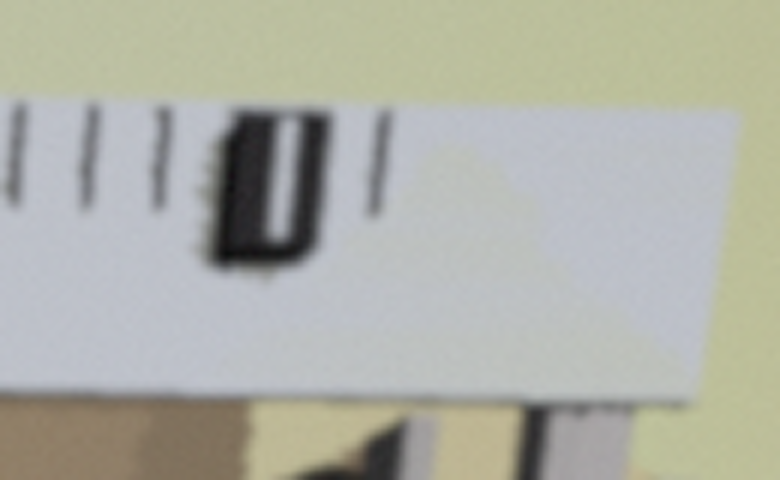

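```bash
cat >> h.py <<'E'
import pickle
psi=np.radians(54.2)
A=np.array([[np.cos(psi),np.sin(psi),0],[-np.sin(psi),np.cos(psi),0],[0,0,1]]) # world->rot stand axes (no shift)
def ray(c,u,v,z):
    d=Rm(c['attitude'])@np.array([(u-c['cx'])/c['fx'],(v-c['cy'])/c['fy'],1]); o=np.array(c['origin']); return o+d*(z-o[2])/d[2]
E
python3 - <<'E'
from h import *
c=pickle.load(open('w1_c.pkl','rb'))
for n,u,v,z in [('ptr',211.3,43.3,.129),('tabline',437.5,30,.134),('tab_top',438.3,19.5,.134),('tab_bot',436.7,40.5,.134),('hub',212.5,89.7,.156),('knobtop',286.5,80,.189),('stripR',513.5,18.5,.1246),('stripRb',506,67,.1246)]:
    p=ray(c,u,v,z); print(n,p.round(4),(A@p).round(4))
P=np.load('w1_P.npy')@A.T
# plane of the bed in rot frame
t=np.radians(25)
m=np.isfinite(P[...,0]); 
n=np.array([-np.sin(t),0,np.cos(t)])
from fit import planefit
msk=np.zeros((480,640),np.uint8); cv2.fillPoly(msk,[np.int32([(260,140),(480,140),(445,250),(260,250)])],1); Q=P[(msk>0)&m]
print(planefit(Q))
h0=np.median(Q@n); print('n.h',h0, np.std(Q@n))
bx=P[...,0]*np.cos(t)+P[...,2]*np.sin(t); bz=P@n-h0
# profile along column u=350 and 150
for u in (110,150,300,350,400):
    print(u,[(v,round(float(bx[v,u]),4),round(float(bz[v,u]),4)) for v in range(250,284,2)])
for v in (200,230):
    print('row',v,[(u,round(float(P[v,u,1]),4),round(float(bz[v,u]),4)) for u in range(20,90,4)])
    print('row',v,[(u,round(float(P[v,u,1]),4),round(float(bz[v,u]),4)) for u in range(216,256,2)])
E
```

```text
ptr [0.496 0.359 0.129] [ 0.5813 -0.1922  0.129 ]
tabline [0.6509 0.2606 0.134 ] [ 0.5921 -0.3755  0.134 ]
tab_top [0.655  0.2666 0.134 ] [ 0.5994 -0.3753  0.134 ]
tab_bot [0.6467 0.2544 0.134 ] [ 0.5846 -0.3757  0.134 ]
hub [0.4779 0.3242 0.156 ] [ 0.5425 -0.198   0.156 ]
knobtop [0.5275 0.2909 0.189 ] [ 0.5445 -0.2577  0.189 ]
stripR [0.7105 0.2324 0.1246] [ 0.6041 -0.4403  0.1246]
stripRb [0.6895 0.2032 0.1246] [ 0.5681 -0.4404  0.1246]
(array([ 0.45107341, -0.32853321,  0.08289631]), array([-4.19840681e-01,  5.55074634e-04,  9.07597650e-01]), np.int64(22494), np.float64(0.000643514808391344))
n.h -0.11549300523884681 0.0006561034923211938
110 [(250, 0.3615, -0.0005), (252, 0.3581, -0.0004), (254, 0.3546, -0.0007), (256, 0.3514, -0.0004), (258, 0.3497, 0.0015), (260, 0.3495, 0.0048), (262, 0.3494, 0.0082), (264, 0.3482, 0.0104), (266, 0.3503, 0.0159), (268, 0.3483, 0.0173), (270, 0.351, 0.0233), (272, 0.3515, 0.027), (274, 0.3496, 0.0285), (276, 0.3461, 0.0284), (278, 0.2913, -0.0185), (280, 0.2882, -0.0176), (282, 0.2864, -0.0154)]
150 [(250, 0.3614, -0.0011), (252, 0.3585, -0.00
[... 2654 characters left out ...]
255), (56, 0.0001, 0.0201), (60, -0.0007, 0.0164), (64, -0.0007, 0.0118), (68, -0.0006, 0.007), (72, -0.0004, 0.0019), (76, -0.0024, -0.001), (80, -0.0073, -0.0007), (84, -0.0121, -0.0005), (88, -0.0168, -0.0004)]
row 230 [(216, -0.1653, 0.0006), (218, -0.1674, -0.0001), (220, -0.17, 0.0007), (222, -0.1718, -0.0007), (224, -0.1744, 0.0001), (226, -0.1925, 0.0483), (228, -0.1948, 0.0494), (230, -0.1968, 0.0496), (232, -0.1985, 0.0487), (234, -0.2006, 0.0494), (236, -0.2023, 0.0486), (238, -0.2037, 0.0467), (240, -0.2043, 0.0415), (242, -0.204, 0.0329), (244, -0.2039, 0.0247), (246, -0.2038, 0.0159), (248, -0.204, 0.0077), (250, -0.2046, 0.0005), (252, -0.2069, 0.0005), (254, -0.2092, 0.0004)]
```

Request:
apply_moves(steps=[1,17.5,34,-10,0,0,0,1,17.5,34,-10,0,0,0,1,17.3,35,-10,0,0,0,1,0,0,-30,0,0,0,1,0,0,0,0,0,0])

```text
time_s: 3.62
tool_pos: [0.5268, 0.2806, 0.3098]
eef_rot: [-0.004, 0.95, -0.311, 0.009]
ft_force: [-1.3, -0.8, -2.4]
width: 0.999
```

```bash
python3 - <<'E'
from h import *
s=st(); im,d=snap('wrist','w2.png'); snap('scene','s2.png'); c=cam('wrist'); P=cloud(d,c)
r=cams.recognise('wrist','lever_knob'); print([(np.round(x['point'],3).tolist(),round(x['p'],2)) for x in r])
m=np.isfinite(P[...,2])&(abs(P[...,2]-.188)<.004); m[320:]=False
ys,xs=np.where(m); print(len(xs)); 
if len(xs): print(np.median(P[m],0), ys.min(),ys.max(),xs.min(),xs.max())
E
```

```text
t 3.62 pos [0.5268 0.2806 0.3098] q [-0.004  0.95  -0.311  0.009] F [-1.3 -0.8 -2.4] w 0.999 j [ 0.49  0.42  0.28  1.41 -0.01  2.7 ]
[([0.503, 0.308, 0.155], 0.56)]
97
[0.53804253 0.30054483 0.18823432] 238 252 288 317
```

View pics/w2.png

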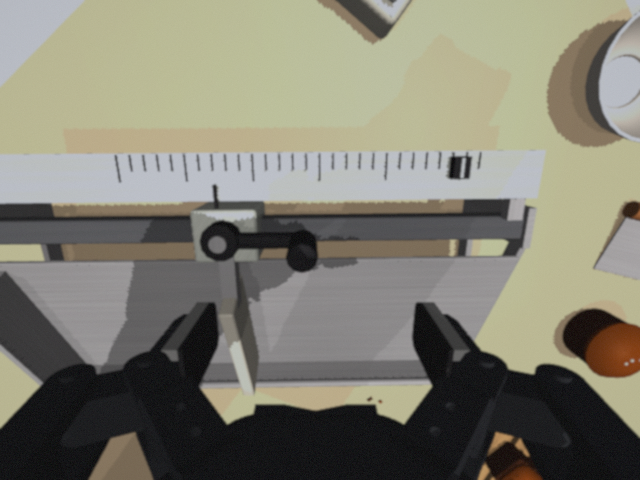

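```bash
python3 - <<'E'
from h import *
im=cv2.imread('pics/w2.png'); cv2.imwrite('pics/w2a.png',cv2.resize(im[150:290,180:340],None,fx=5,fy=5,interpolation=cv2.INTER_CUBIC))
c=cam('wrist')
for u,v,z in [(302,243,.189),(301,248,.189),(220,241,.156),(215,186,.129),(459.5,167,.134)]:
    p=ray(c,u,v,z); print(p.round(4),(A@p).round(4))
E
```

```text
[0.5369 0.2989 0.189 ] [ 0.5565 -0.2606  0.189 ]
[0.5344 0.2966 0.189 ] [ 0.5532 -0.2599  0.189 ]
[0.4841 0.3289 0.156 ] [ 0.5499 -0.2003  0.156 ]
[0.4997 0.3634 0.129 ] [ 0.5871 -0.1927  0.129 ]
[0.6595 0.2638 0.134 ] [ 0.5998 -0.3805  0.134 ]
```

View pics/w2a.png

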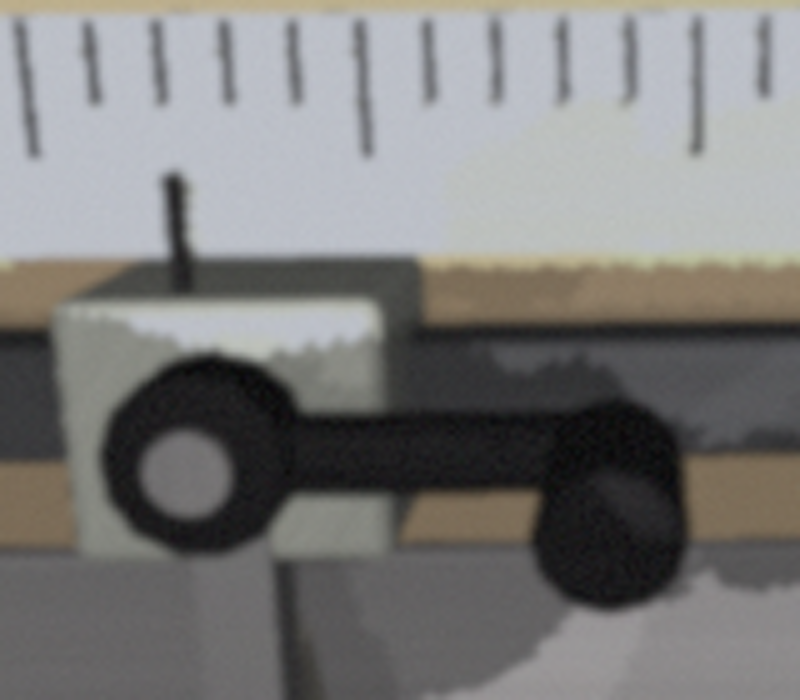

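```bash
cat >> h.py <<'E'
def wsnap(f):
    c=cams.camera_info('wrist'); s=monitor.observe(); im,d=snap('wrist',f); P=cloud(d,c); pickle.dump((c,P),open('last.pkl','wb')); return im,P,c,s
E
python3 - <<'E'
from h import *
s=st(); c=cam('wrist'); im,P,c2,_=wsnap('w3.png'); c3=cam('wrist'); print(c['origin'],c3['origin'],c['attitude'],c3['attitude']); st()
im=cv2.imread('pics/w3.png'); cv2.imwrite('pics/w3a.png',cv2.resize(im[150:290,180:340],None,fx=5,fy=5,interpolation=cv2.INTER_CUBIC))
P=P@A.T
t=np.radians(25); n=np.array([-np.sin(t),0,np.cos(t)])
Q=P[300:340,260:400].reshape(-1,3); print(np.nanmedian(Q@n))
bx=P[...,0]*np.cos(t)+P[...,2]*np.sin(t); bz=P@n
for u in (300,350): print([(v,round(float(bx[v,u]),4),round(float(bz[v,u]),4)) for v in range(352,388,3)])
E
```

```text
t 3.77 pos [0.5298 0.2814 0.3191] q [-0.009  0.95  -0.311  0.014] F [ 0.9 -0.   0.4] w 0.998 j [ 0.49  0.42  0.29  1.41 -0.01  2.7 ]
[0.57264571 0.34080819 0.39184407] [0.57281312 0.34077473 0.39305449] [ 0.13047325  0.94109967 -0.31032428 -0.0317331 ] [ 0.12969972  0.94116625 -0.31051987 -0.03100794]
t 3.82 pos [0.5301 0.2814 0.3202] q [-0.01   0.95  -0.311  0.015] F [ 0.  -0.4  1.2] w 0.998 j [ 0.49  0.41  0.29  1.41 -0.01  2.7 ]
-0.1166246360794743
[(352, 0.3745, -0.1166), (355, 0.3678, -0.1168), (358, 0.3621, -0.1163), (361, 0.3551, -0.1166), (364, 0.352, -0.1144), (367, 0.3528, -0.1101), (370, 0.3513, -0.1072), (373, 0.3507, -0.1037), (376, 0.3515, -0.0995), (379, 0.3519, -0.0957), (382, 0.3545, -0.0908), (385, 0.3527, -0.0882)]
[(352, 0.3735, -0.1159), (355, 0.3664, -0.1163), (358, 0.3607, -0.1158), (361, 0.3531, -0.1163), (364, 0.3514, -0.1134), (367, 0.3519, -0.1093), (370, 0.353, -0.1049), (373, 0.3525, -0.1014), (376, 0.351, -0.0985), (379, 0.3524, -0.0941), (382, 0.3529, -0.0903), (385, 0.3519, -0.0872)]
```

View pics/w3.png

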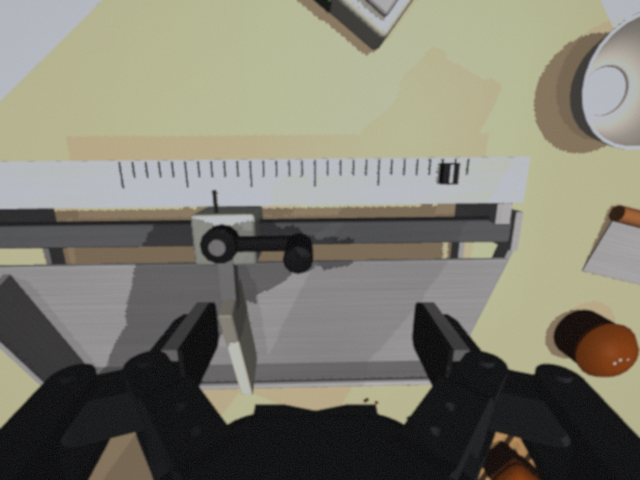

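```bash
python3 - <<'E'
from h import *
for i in range(6): st(); cams.snapshot('side')
E
```

```text
t 3.82 pos [0.5301 0.2814 0.3202] q [-0.01   0.95  -0.311  0.015] F [ 0.  -0.4  1.2] w 0.998 j [ 0.49  0.41  0.29  1.41 -0.01  2.7 ]
t 3.87 pos [0.5302 0.2815 0.3206] q [-0.011  0.95  -0.312  0.016] F [-0.5  0.6 -0.1] w 0.999 j [ 0.49  0.41  0.29  1.41 -0.01  2.7 ]
t 3.92 pos [0.5301 0.2815 0.3206] q [-0.011  0.95  -0.311  0.016] F [-1.  -0.1  1.1] w 0.995 j [ 0.49  0.41  0.29  1.41 -0.01  2.7 ]
t 3.97 pos [0.5301 0.2816 0.3204] q [-0.011  0.95  -0.311  0.015] F [-0.3 -0.2 -0.3] w 0.999 j [ 0.49  0.41  0.29  1.41 -0.01  2.7 ]
t 4.02 pos [0.5299 0.2817 0.32  ] q [-0.01   0.95  -0.311  0.015] F [-0.2  0.3  0.3] w 1.002 j [ 0.49  0.41  0.29  1.41 -0.01  2.7 ]
t 4.07 pos [0.5298 0.2818 0.3195] q [-0.01   0.95  -0.311  0.015] F [-0.6  0.5  0. ] w 0.998 j [ 0.49  0.42  0.29  1.41 -0.01  2.7 ]
```

```bash
cat >> h.py <<'E'
t25=np.radians(25); NB=np.array([-np.sin(t25),0,np.cos(t25)]); EB=np.array([np.cos(t25),0,np.sin(t25)])
def prof(P,us,vr,vs,urs):
    P=P@A.T; bx=P@EB; bz=P@NB
    return P,bx,bz
E
python3 - <<'E'
from h import *
for i in range(4): cams.snapshot('side')
st(); im,P,c,_=wsnap('w4.png'); c3=cam('wrist'); print(c['origin'],c3['origin']);
im=cv2.imread('pics/w4.png'); cv2.imwrite('pics/w4a.png',cv2.resize(im[150:290,180:340],None,fx=5,fy=5,interpolation=cv2.INTER_CUBIC))
P,bx,bz=prof(P,0,0,0,0)
Q=P[300:340,260:400].reshape(-1,3); print('h0',np.nanmedian(Q@NB))
from fit import planefit
print(planefit(Q[np.isfinite(Q[:,0])]))
m=(bz>-.112)&(bz<-.095)&(bx>.34)&(bx<.36); m[:,:240]=False;m[:,430:]=False; print('lip',np.median(bx[m]),m.sum())
cv2.imwrite('pics/w4b.png',cv2.resize(im[150:210,420:500],None,fx=8,fy=8,interpolation=cv2.INTER_CUBIC))
for v in (310,330): print('row',v,[(u,round(float(P[v,u,1]),4),round(float(bz[v,u]),4)) for u in range(20,80,6)],[(u,round(float(P[v,u,1]),4),round(float(bz[v,u]),4)) for u in range(222,252,2)])
E
```

```text
t 4.32 pos [0.5294 0.2821 0.3179] q [-0.009  0.95  -0.311  0.014] F [ 0.8 -0.   0. ] w 1.0 j [ 0.49  0.42  0.29  1.41 -0.01  2.7 ]
[0.57233716 0.34160495 0.3905018 ] [0.57232876 0.34165427 0.39033178]
h0 -0.11662846380670472
(array([ 0.44375566, -0.28456276,  0.07824825]), array([-4.22395297e-01, -2.03477951e-04,  9.06411701e-01]), np.int64(5567), np.float64(0.0004554819681918502))
lip 0.35152393631920975 2280
row 310 [(20, -0.0011, -0.1019), (26, -0.0006, -0.1063), (32, -0.0015, -0.1098), (38, 0.0003, -0.1156), (44, -0.0034, -0.1173), (50, -0.0087, -0.1176), (56, -0.0153, -0.1169), (62, -0.0215, -0.1165), (68, -0.0271, -0.1167), (74, -0.0339, -0.1157)] [(222, -0.194, -0.0748), (224, -0.1955, -0.0749), (226, -0.1973, -0.0744), (228, -0.199, -0.0742), (230, -0.2006, -0.074), (232, -0.2021, -0.0742), (234, -0.2033, -0.0753), (236, -0.2036, -0.0789), (238, -0.2038, -0.0833), (240, -0.2036, -0.0888), (242, -0.2035, -0.0945), (244, -0.2039, -0.0992), (246, -0.2037, -0.1056), (248, -0.2023, -0.117), (250, -0.2046, -0.1159)]
row 330 [(20, 0.0001, -0.0908), (26, -0.0014, -0.0935), (32, -0.0006, -0.098), (38, -0.0017, -0.1014), (44, -0.0005, -0.1066), (50, -0.001, -0.1107), (56, -0.0006, -0.1158), (62, -0.0058, -0.1164), (68, -0.0118, -0.1165), (74, nan, nan)] [(222, -0.1707, -0.1166), (224, -0.1939, -0.0677), (226, nan, nan), (228, -0.197, -0.0682), (230, -0.1986, -0.0681), (232, -0.2005, -0.0675), (234, -0.202, -0.0677), (236, -0.2029, -0.0698), (238, -0.2037, -0.0719), (240, -0.2038, -0.0765), (242, -0.2038, -0.0815), (244, -0.2036, -0.0873), (246, -0.2038, -0.0924), (248, -0.2038, -0.0983), (250, -0.2039, -0.1043)]
```

View pics/w4a.png

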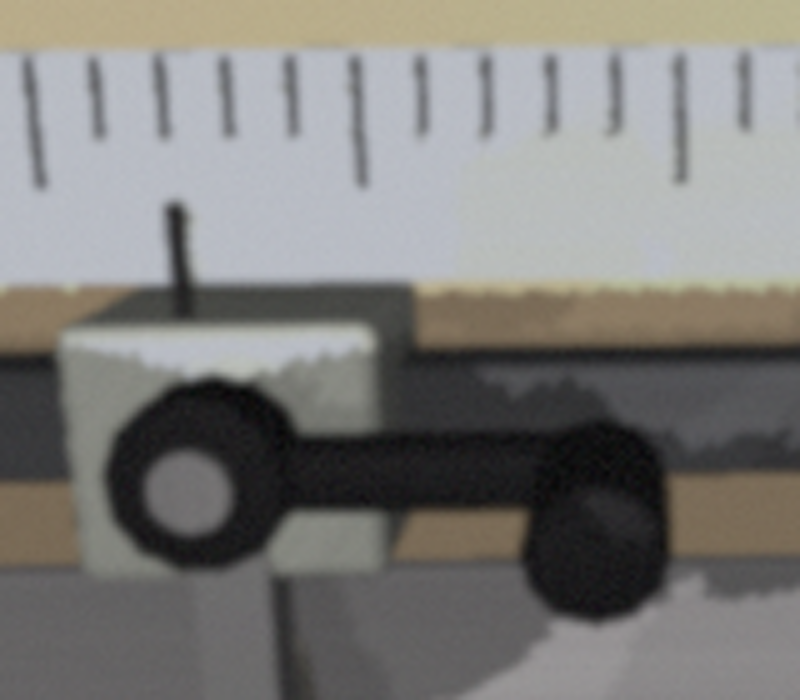

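View pics/w4b.png

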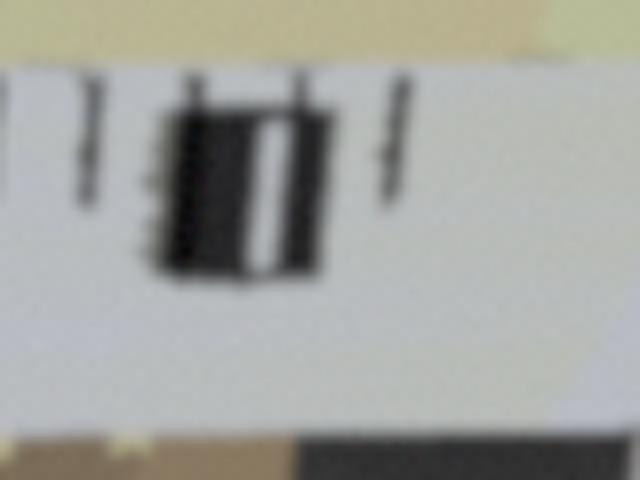

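```bash
python3 - <<'E'
from h import *
c,P=pickle.load(open('last.pkl','rb'))
for n,u,v,z in [('ptr',215,191.6,.129),('tab',453.5,174.4,.134),('knob',299.4,260,.189),('hub',218,248.4,.157)]:
    p=ray(c,u,v,z); print(n,p.round(4),(A@p).round(4))
for n,p in [('knob grasp',(.5445,-.258))]: print((A.T@np.array([*p,0])).round(4))
Q=P[250:270,292:306].reshape(-1,3); Q=Q[np.isfinite(Q[:,0])&(Q[:,2]>.184)]; print(len(Q),Q.mean(0) if len(Q) else 0, Q.min(0),Q.max(0))
E
```

```text
ptr [0.4967 0.3607 0.129 ] [ 0.5831 -0.1918  0.129 ]
tab [0.6521 0.263  0.134 ] [ 0.5947 -0.375   0.134 ]
knob [0.5286 0.2918 0.189 ] [ 0.5459 -0.258   0.189 ]
hub [0.4796 0.3263 0.157 ] [ 0.5452 -0.1982  0.157 ]
[0.5278 0.2907 0.    ]
279 [0.52859029 0.29268874 0.18999387] [0.52135992 0.28514669 0.18847439] [0.53563837 0.29990883 0.19185199]
```

```bash
cat >> h.py <<'E'
def tgt(p,Rt,s=None,gp=True,quiet=False):
    """p: desired grasp point world (gp) ; prints delta mm & rotvec from current"""
    s=s or monitor.observe(); Rc=q2R(s['eef_rot']); tcp=np.array(p)-(Rt.as_matrix()[:,2]*.054 if gp else 0)
    d=(tcp-s['tool_pos'])*1000; w=(Rt*Rc.inv()).as_rotvec()
    print('d',d.round(1),'w',w.round(3),'rows>=',round(max(np.linalg.norm(d)/41.7,np.linalg.norm(w)/.125),1),'tcp',tcp.round(4)); return d,w
def down(th): # tool pointing down with tool x at yaw th (rad)
    return R.from_quat([np.cos(th/2),np.sin(th/2),0,0])
E
python3 - <<'E'
from h import *
st(); tgt([.5286,.292,.180],down(np.radians(-35.8)))
E
```

```text
t 4.37 pos [0.5294 0.2821 0.3177] q [-0.009  0.95  -0.311  0.014] F [0.7 0.3 0.3] w 0.999 j [ 0.49  0.42  0.29  1.41 -0.01  2.7 ]
d [ -0.8   9.9 -83.7] w [-0.009  0.032  0.007] rows>= 2.0 tcp [0.5286 0.292  0.234 ]
```

Request:
apply_moves(steps=[1,0,5,-15,-0.005,0.016,0.004,1,-1,5,-20,-0.004,0.016,0.003,1,0,0,-20,0,0,0,1,0,0,-15,0,0,0,1,0,0,-8,0,0,0])

```text
time_s: 4.78
tool_pos: [0.528, 0.2944, 0.2331]
eef_rot: [0.0, 0.952, -0.307, -0.001]
ft_force: [-0.4, -0.2, 0.8]
width: 0.998
```

```bash
python3 - <<'E'
from h import *
for i in range(4): cams.snapshot('side')
st(); tgt([.5286,.292,.180],down(np.radians(-35.8)))
im,P,c,_=wsnap('w5.png');snap('scene','s5.png')
E
```

```text
t 4.98 pos [0.5292 0.2946 0.2368] q [-0.001  0.952 -0.307  0.   ] F [-0.   0.7 -0. ] w 1.005 j [0.51 0.48 0.18 1.27 0.   2.7 ]
d [-0.6 -2.6 -2.8] w [-0.002  0.001 -0.001] rows>= 0.1 tcp [0.5286 0.292  0.234 ]
```

View pics/w5.png

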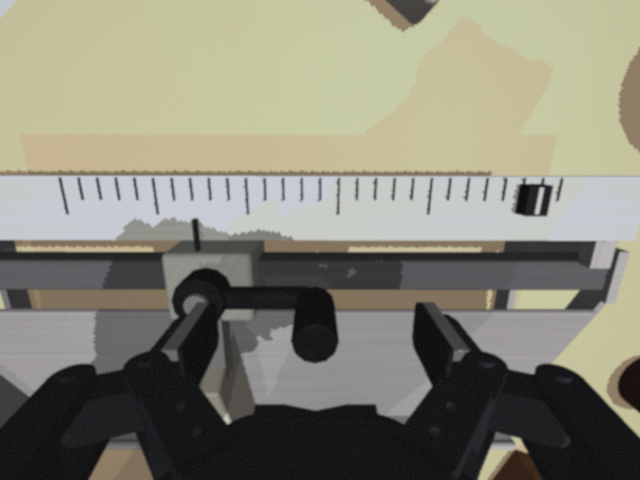

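Request:
apply_moves(steps=[-1,0,-1,-1,0,0,0,-1,0,0,0,0,0,0,-1,0,0,0,0,0,0,-1,0,0,0,0,0,0,-1,0,0,0,0,0,0])

```text
time_s: 5.5
tool_pos: [0.5317, 0.2944, 0.2421]
eef_rot: [-0.006, 0.952, -0.307, 0.005]
ft_force: [-0.1, -0.3, -0.5]
width: 0.297
```

Request:
apply_moves(steps=[-1,0,0,0,0,0,0,-1,0,0,0,0,0,0,-1,0,0,0,0,0,0,-1,0,0,0,0,0,0])

```text
time_s: 5.83
tool_pos: [0.5307, 0.2951, 0.2426]
eef_rot: [-0.006, 0.952, -0.307, 0.004]
ft_force: [-0.9, 0.9, 0.7]
width: 0.212
```

```bash
python3 - <<'E'
from h import *
st()
piv=np.array([.545,-.198])
Rt=down(np.radians(-35.8))
for th in np.arange(0,1.301,.13):
    k=piv+.060*np.array([np.sin(th),-np.cos(th)]); w=A.T@np.array([*k,0]); print(round(th,2),w[:2].round(4), np.hypot(*w[:2]).round(3))
E
```

```text
t 5.83 pos [0.5307 0.2951 0.2426] q [-0.006  0.952 -0.307  0.004] F [-0.9  0.9  0.7] w 0.212 j [0.51 0.47 0.18 1.27 0.   2.7 ]
0.0 [0.5281 0.2911] 0.603
0.13 [0.5322 0.2977] 0.61
0.26 [0.5354 0.3048] 0.616
0.39 [0.5377 0.3122] 0.622
0.52 [0.5391 0.3199] 0.627
0.65 [0.5394 0.3277] 0.631
0.78 [0.5387 0.3355] 0.635
0.91 [0.537  0.3431] 0.637
1.04 [0.5343 0.3504] 0.639
1.17 [0.5307 0.3573] 0.64
1.3 [0.5262 0.3637] 0.64
```

Request:
apply_moves(steps=[-1,4,6.5,-1,0,0,0,-1,3,7,-1,0,0,0,-1,2.3,7.4,-1,0,0,0,-1,1.4,7.7,-1,0,0,0,-1,0.3,7.8,-1,0,0,0])

```text
time_s: 6.25
tool_pos: [0.5423, 0.3319, 0.2422]
eef_rot: [-0.007, 0.951, -0.308, 0.004]
ft_force: [-4.0, -2.0, 6.0]
width: 0.206
```

```bash
python3 - <<'E'
from h import *
st()
E
```

```text
t 6.25 pos [0.5423 0.3319 0.2422] q [-0.007  0.951 -0.308  0.004] F [-4. -2.  6.] w 0.206 j [0.55 0.53 0.28 1.3  0.   2.75]
```

Request:
apply_moves(steps=[-1,-0.7,7.8,-0.5,0,0,0,-1,-1.7,7.6,-0.5,0,0,0,-1,-2.7,7.3,-0.5,0,0,0,-1,-3.6,6.9,-0.5,0,0,0,-1,-2,3,0,0,0,0])

```text
time_s: 6.67
tool_pos: [0.5307, 0.3661, 0.2423]
eef_rot: [-0.004, 0.951, -0.309, 0.004]
ft_force: [-3.2, -3.4, 3.7]
width: 0.206
```

```bash
python3 - <<'E'
from h import *
st(); im,P,c,_=wsnap('w6.png'); snap('scene','s6.png'); st()
im=cv2.imread('pics/s6.png'); cv2.imwrite('pics/s6a.png',cv2.resize(im[225:365,290:550],None,fx=3,fy=3,interpolation=cv2.INTER_CUBIC))
E
```

```text
t 6.67 pos [0.5307 0.3661 0.2423] q [-0.004  0.951 -0.309  0.004] F [-3.2 -3.4  3.7] w 0.206 j [ 0.6   0.55  0.31  1.32 -0.    2.8 ]
t 6.77 pos [0.5305 0.3664 0.2422] q [-0.005  0.951 -0.308  0.004] F [-4.2 -1.2  5. ] w 0.208 j [ 0.6   0.55  0.31  1.32 -0.    2.8 ]
```

View pics/s6a.png

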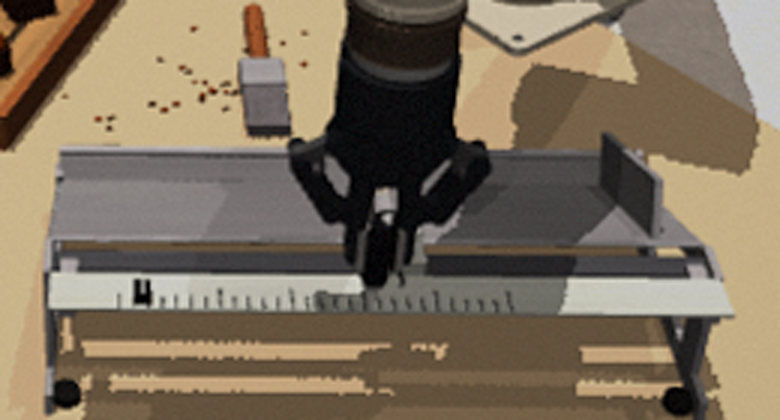

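View pics/w6.png

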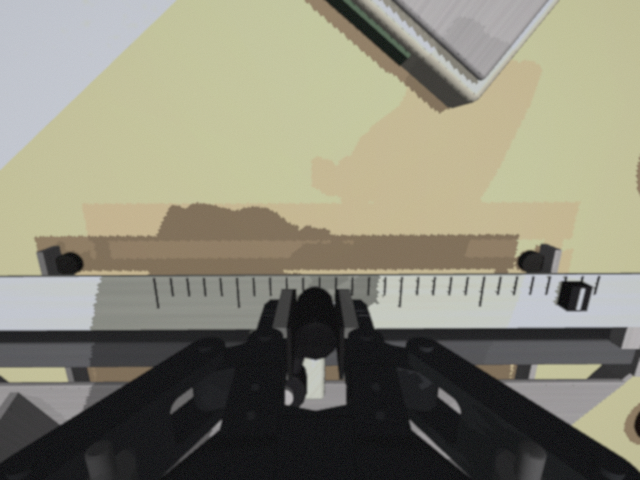

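Request:
apply_moves(steps=[1,0,0,0,0,0,0,1,0,0,0,0,0,0,1,0,0,0,0,0,0,1,0,0,10,0,0,0,1,0,0,30,0,0,0])

```text
time_s: 7.18
tool_pos: [0.5304, 0.3657, 0.2745]
eef_rot: [-0.001, 0.951, -0.309, 0.001]
ft_force: [-0.3, -0.3, -0.9]
width: 0.9
```

```bash
python3 - <<'E'
from h import *
st(); p=A.T@np.array([.4152,-.198,.108]); print(p); tgt(p+[0,0,.08],down(np.radians(-35.8)))
E
```

```text
t 7.18 pos [0.5304 0.3657 0.2745] q [-0.001  0.951 -0.309  0.001] F [-0.3 -0.3 -0.9] w 0.9 j [ 0.6   0.55  0.38  1.41 -0.    2.8 ]
[0.40346506 0.22093208 0.108     ]
d [-126.9 -144.8  -32.5] w [-0.001  0.002  0.003] rows>= 4.7 tcp [0.4035 0.2209 0.242 ]
```

Request:
apply_moves(steps=[1,-15,-17,5,0,0,0,1,-28,-32,0,0,0,0,1,-28,-32,0,0,0,0,1,-28,-32,-5,0,0,0,1,-20,-22,-10,0,0,0])

```text
time_s: 7.6
tool_pos: [0.4177, 0.234, 0.2742]
eef_rot: [-0.012, 0.951, -0.308, 0.01]
ft_force: [0.4, -0.3, -0.6]
width: 1.003
```

```bash
python3 - <<'E'
from h import *
for i in range(5): cams.snapshot('side')
st(); p=A.T@np.array([.4152,-.198,.108]); tgt(p+[0,0,.0],down(np.radians(-35.8)))
im,P,c,_=wsnap('w7.png')
# refine plate y
P=P@A.T; bz=P@NB+.1166; bx=P@EB-.3515
m=(bz>.045)&(bz<.052)&(bx>.02)&(bx<.16)&(abs(P[...,1]+.198)<.03); print(m.sum(), np.percentile(P[m][:,1],[2,50,98]))
print(np.where(m)[0].min(),np.where(m)[0].max())
E
```

```text
t 7.85 pos [0.4199 0.2362 0.274 ] q [-0.012  0.951 -0.308  0.01 ] F [ 0.6  0.1 -0. ] w 0.998 j [ 0.51  0.2  -0.13  1.21  0.    2.71]
d [ -16.5  -15.2 -112. ] w [-0.017  0.026  0.001] rows>= 2.7 tcp [0.4035 0.2209 0.162 ]
2408 [-0.20468262 -0.19886876 -0.19314913]
190 330
```

View pics/w7.png

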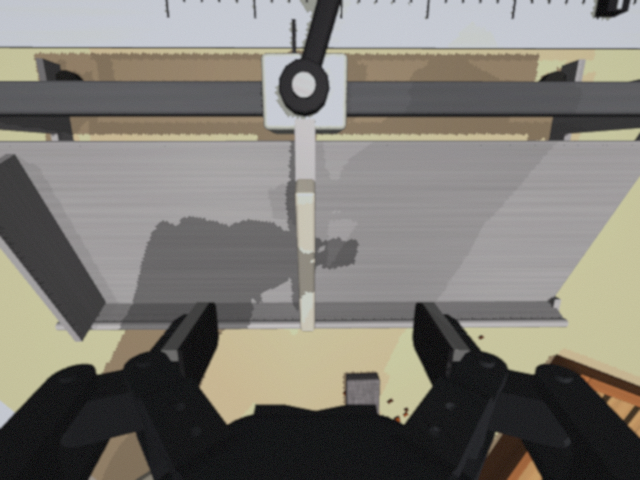

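Request:
apply_moves(steps=[1,-9,-8,-25,-0.017,0.026,0,1,-8,-7,-28,0,0,0,1,0,0,-28,0,0,0,1,0,0,-20,0,0,0,1,0,0,-8,0,0,0])

```text
time_s: 8.32
tool_pos: [0.4142, 0.2291, 0.1686]
eef_rot: [-0.008, 0.952, -0.306, 0.008]
ft_force: [-0.6, -0.4, -0.2]
width: 1.003
```

```bash
python3 - <<'E'
from h import *
for i in range(5): cams.snapshot('side')
st(); p=A.T@np.array([.4152,-.198,.108]); tgt(p+[0,0,.0],down(np.radians(-35.8)))
im,P,c,_=wsnap('w8.png')
E
```

```text
t 8.57 pos [0.4151 0.2295 0.172 ] q [-0.01   0.952 -0.306  0.01 ] F [ 0.7 -1.1  0.2] w 1.002 j [ 0.51  0.28 -0.31  0.95 -0.    2.7 ]
d [-11.7  -8.6 -10. ] w [-0.013  0.024 -0.002] rows>= 0.4 tcp [0.4035 0.2209 0.162 ]
```

View pics/w8.png

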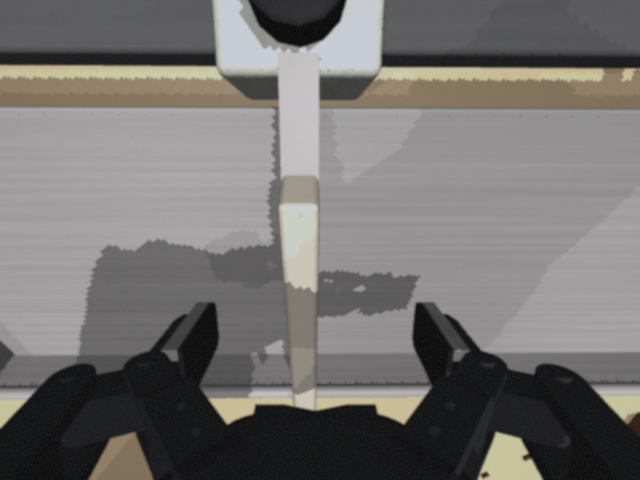

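Request:
apply_moves(steps=[1,-6,-5,-6,-0.013,0.024,0,1,-6,-5,-6,0,0,0,-1,-2,-1,-3,0,0,0,-1,0,0,-1,0,0,0,-1,0,0,-1,0,0,0])

```text
time_s: 9.03
tool_pos: [0.4016, 0.2183, 0.1574]
eef_rot: [-0.002, 0.952, -0.306, 0.002]
ft_force: [0.6, -0.5, 0.4]
width: 0.604
```

Request:
apply_moves(steps=[-1,0,0,0,0,0,0,-1,0,0,0,0,0,0,-1,0,0,0,0,0,0,-1,0,0,0,0,0,0,-1,0,0,0,0,0,0])

```text
time_s: 9.45
tool_pos: [0.4013, 0.2182, 0.1575]
eef_rot: [-0.002, 0.952, -0.307, 0.002]
ft_force: [-0.5, -0.3, -2.0]
width: 0.125
```

```bash
python3 - <<'E'
from h import *
s=st(); print(A@s['tool_pos'])
d=A.T@np.array([0,-183,0]); print('slide',d)
E
```

```text
t 9.45 pos [0.4013 0.2182 0.1575] q [-0.002  0.952 -0.307  0.002] F [-0.5 -0.3 -2. ] w 0.125 j [ 0.5   0.28 -0.36  0.93  0.    2.69]
[ 0.41168529 -0.19783745  0.15750108]
slide [ 148.42467888 -107.04725452    0.        ]
```

Request:
apply_moves(steps=[-1,8,-5.8,0,0,0,0,-1,16.2,-11.7,0,0,0,0,-1,16.2,-11.7,0,0,0,0,-1,16.2,-11.7,0,0,0,0,-1,16.2,-11.7,0,0,0,0])

```text
time_s: 9.87
tool_pos: [0.4688, 0.1694, 0.1576]
eef_rot: [-0.005, 0.953, -0.302, -0.006]
ft_force: [-4.6, 5.0, 2.3]
width: 0.135
```

```bash
python3 - <<'E'
from h import *
s=st(); print(A@s['tool_pos'])
E
```

```text
t 9.87 pos [0.4688 0.1694 0.1576] q [-0.005  0.953 -0.302 -0.006] F [-4.6  5.   2.3] w 0.135 j [ 0.34  0.36 -0.24  0.98  0.01  2.52]
[ 0.41164193 -0.28114093  0.15757211]
```

Request:
apply_moves(steps=[-1,16.2,-11.7,0,0,0,-0.005,-1,16.2,-11.7,0,0,0,-0.005,-1,16.2,-11.7,0,0,0,0,-1,12.2,-8.8,0,0,0,0,-1,4,-3,0,0,0,0])

```text
time_s: 10.28
tool_pos: [0.5359, 0.1211, 0.1576]
eef_rot: [-0.005, 0.952, -0.305, -0.007]
ft_force: [-4.0, 4.0, 1.6]
width: 0.13
```

```bash
python3 - <<'E'
from h import *
for i in range(3): cams.snapshot('side')
s=st(); print(A@s['tool_pos'])
im,P,c,s=wsnap('w9.png'); snap('scene','s9.png')
im=cv2.imread('pics/s9.png'); cv2.imwrite('pics/s9a.png',cv2.resize(im[285:355,300:450],None,fx=5,fy=5,interpolation=cv2.INTER_CUBIC))
E
```

```text
t 10.43 pos [0.536  0.1211 0.1576] q [-0.004  0.952 -0.306 -0.006] F [ 3.6 -3.7 -2.9] w 0.127 j [ 0.22  0.45 -0.1   1.03  0.01  2.41]
[ 0.41173076 -0.36390198  0.15761885]
```

View pics/w9.png

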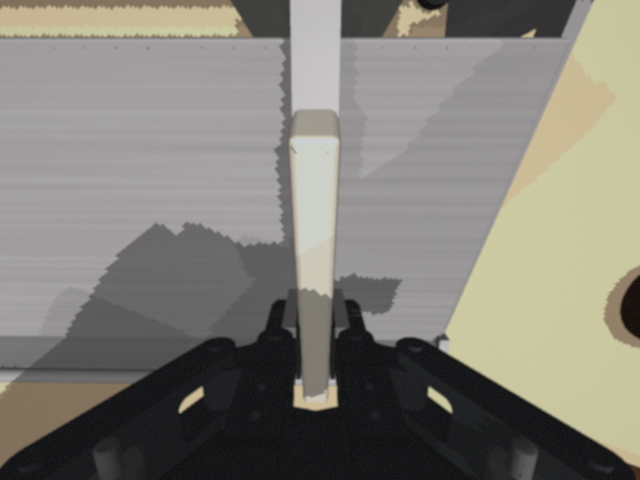

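View pics/s9a.png

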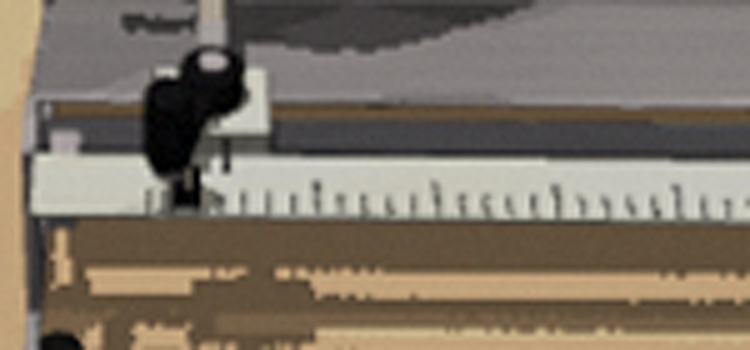

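Request:
apply_moves(steps=[-1,4.8,-3.5,0,0,0,0,-1,4,-2.9,0,0,0,0,-1,3,-2.2,0,0,0,0,-1,1.6,-1.2,0,0,0,0])

```text
time_s: 10.87
tool_pos: [0.5438, 0.1154, 0.1576]
eef_rot: [-0.006, 0.953, -0.303, -0.012]
ft_force: [-3.7, 2.7, 0.6]
width: 0.134
```

```bash
python3 - <<'E'
from h import *
for i in range(3): cams.snapshot('side')
s=st(); print(A@s['tool_pos'])
snap('scene','s10.png')
im=cv2.imread('pics/s10.png'); cv2.imwrite('pics/s10a.png',cv2.resize(im[285:345,310:380],None,fx=10,fy=10,interpolation=cv2.INTER_CUBIC))
E
```

```text
t 11.02 pos [0.544  0.1153 0.1576] q [-0.006  0.953 -0.303 -0.011] F [-2.9  2.9  0.8] w 0.13 j [ 0.2   0.46 -0.07  1.05  0.02  2.39]
[ 0.41172759 -0.3737941   0.15761169]
```

View pics/s10a.png

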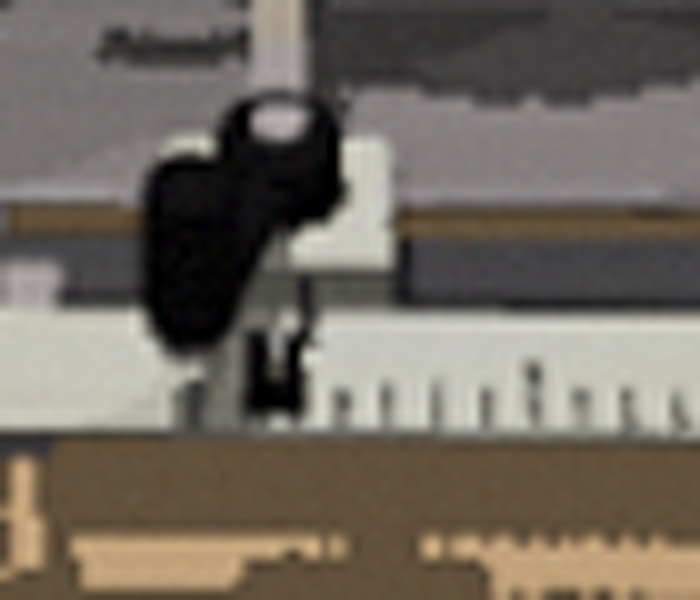

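```bash
cat >> h.py <<'E'
def gp(s): return np.array(s['tool_pos'])+.054*q2R(s['eef_rot']).as_matrix()[:,2]
E
python3 - <<'E'
from h import *
s=st(); print('gp',A@gp(s))
s0=dict(tool_pos=[.4013,.2182,.1575],eef_rot=[-.002,.952,-.307,.002]); g0=A@gp(s0); print(g0)
print('rem mm', (g0[1]-.1832-(A@gp(s))[1])*1000)
E
```

```text
t 11.07 pos [0.5441 0.1153 0.1576] q [-0.006  0.953 -0.303 -0.011] F [-4.9  3.3  0.8] w 0.132 j [ 0.2   0.46 -0.07  1.05  0.02  2.39]
gp [ 0.41195711 -0.37250221  0.10363601]
[ 0.41198956 -0.19798114  0.10350086]
rem mm -8.678926709279832
```

Request:
apply_moves(steps=[-1,4,-2.9,0,0.004,0.003,0,-1,3.5,-2.5,0,0.004,0.003,0,-1,2.4,-1.8,0,0,0,0])

```text
time_s: 11.32
tool_pos: [0.5527, 0.1089, 0.1577]
eef_rot: [-0.008, 0.953, -0.302, -0.016]
ft_force: [-3.8, 4.0, -0.3]
width: 0.132
```

```bash
python3 - <<'E'
from h import *
for i in range(3): cams.snapshot('side')
s=st(); print('gp',A@gp(s)); print('rem mm', (-.19798-.1832-(A@gp(s))[1])*1000)
snap('scene','s11.png')
im=cv2.imread('pics/s11.png'); cv2.imwrite('pics/s11a.png',cv2.resize(im[285:345,310:380],None,fx=10,fy=10,interpolation=cv2.INTER_CUBIC))
E
```

```text
t 11.47 pos [0.5532 0.1086 0.1576] q [-0.008  0.953 -0.302 -0.015] F [-1.5  2.1 -1.7] w 0.13 j [ 0.18  0.48 -0.04  1.07  0.03  2.37]
gp [ 0.41193792 -0.38327225  0.10367039]
rem mm 2.0922544679262134
```

View pics/s11a.png

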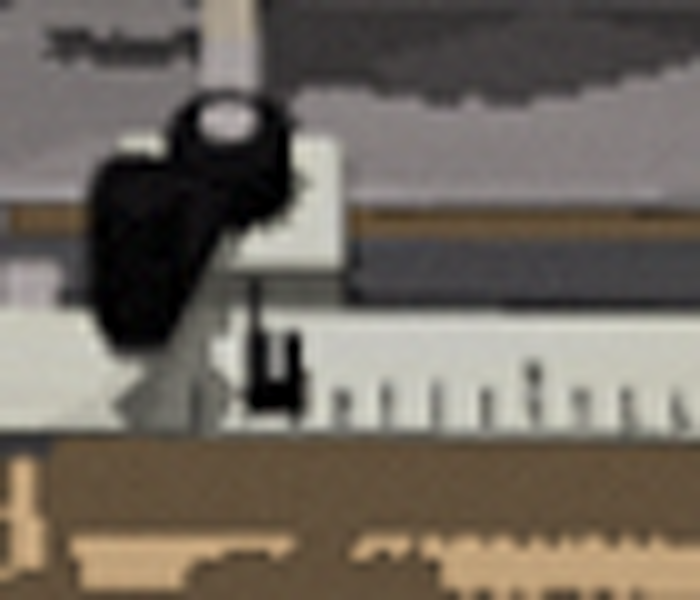

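Request:
apply_moves(steps=[-1,-1.2,0.9,0,0,0,0,-1,-1.6,1.2,0,0,0,0])

```text
time_s: 11.68
tool_pos: [0.5527, 0.1089, 0.1577]
eef_rot: [-0.007, 0.953, -0.303, -0.012]
ft_force: [4.1, -2.9, -5.5]
width: 0.129
```

```bash
python3 - <<'E'
from h import *
for i in range(3): cams.snapshot('side')
s=st(); print('gp',A@gp(s)); print('rem mm', (-.19798-.1832-(A@gp(s))[1])*1000)
snap('scene','s12.png')
im=cv2.imread('pics/s12.png'); cv2.imwrite('pics/s12a.png',cv2.resize(im[285:345,310:380],None,fx=10,fy=10,interpolation=cv2.INTER_CUBIC))
c=cam('scene')
# expected pixels: pointer line with tab y and tab line
for sx in (.57,.583,.595):
  for z in (.129,.134): print(sx,z,np.round(proj(A.T@np.array([sx,-.375,z]),c),2), ((np.array(proj(A.T@np.array([sx,-.375,z]),c))-[310,285])*10).round(0))
E
```

```text
t 11.83 pos [0.5524 0.1091 0.1576] q [-0.007  0.953 -0.303 -0.012] F [ 4.4 -2.5 -6.1] w 0.133 j [ 0.19  0.48 -0.05  1.06  0.02  2.37]
gp [ 0.41192517 -0.38270305  0.10367052]
rem mm 1.523046815513518
0.57 0.129 [336.27 313.96] [263. 290.]
0.57 0.134 [336.28 312.2 ] [263. 272.]
0.583 0.129 [336.26 318.16] [263. 332.]
0.583 0.134 [336.27 316.39] [263. 314.]
0.595 0.129 [336.25 322.09] [262. 371.]
0.595 0.134 [336.26 320.32] [263. 353.]
```

View pics/s12a.png

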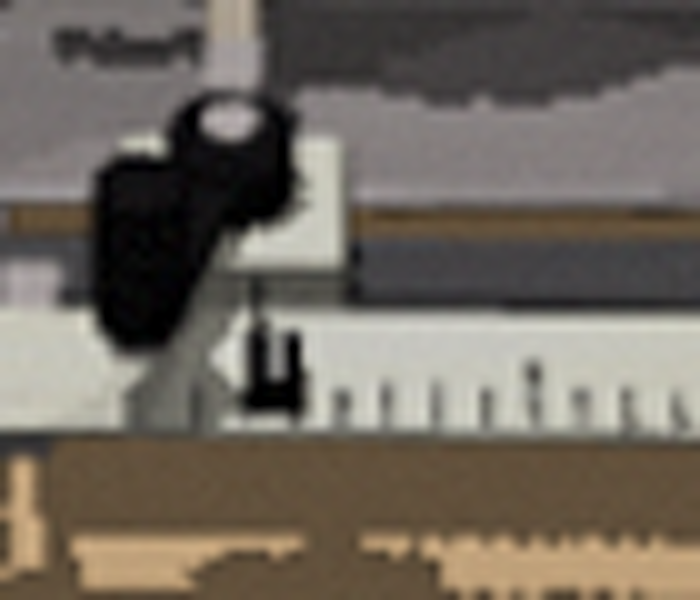

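```bash
python3 - <<'E'
import cv2
im=cv2.imread('pics/s12.png',0); print('     ',list(range(330,346)))
for v in range(312,328): print(v,im[v,330:346].tolist())
im=cv2.imread('pics/scene0.png',0)
print('init'); print('     ',list(range(330,346)))
for v in range(316,328): print(v,im[v,330:346].tolist())
print('     ',list(range(418,430)))
for v in range(312,322): print(v,im[v,418:430].tolist())
E
```

```text
[330, 331, 332, 333, 334, 335, 336, 337, 338, 339, 340, 341, 342, 343, 344, 345]
312 [49, 69, 71, 70, 75, 63, 70, 76, 75, 75, 75, 75, 75, 75, 52, 51]
313 [67, 79, 75, 75, 81, 40, 62, 81, 78, 84, 82, 81, 81, 77, 53, 32]
314 [71, 78, 76, 72, 79, 38, 56, 80, 80, 78, 72, 78, 79, 75, 45, 25]
315 [81, 86, 80, 79, 108, 56, 92, 108, 103, 98, 100, 100, 103, 97, 74, 58]
316 [100, 102, 104, 131, 176, 93, 125, 170, 167, 166, 164, 164, 163, 163, 156, 145]
317 [106, 113, 104, 183, 186, 86, 79, 172, 188, 180, 199, 203, 199, 201, 201, 202]
318 [110, 108, 134, 189, 137, 33, 67, 138, 106, 69, 175, 201, 196, 198, 196, 197]
319 [109, 133, 189, 210, 124, 18, 35, 135, 82, 0, 170, 202, 197, 197, 196, 197]
320 [109, 179, 204, 205, 126, 18, 42, 134, 83, 0, 173, 202, 197, 196, 197, 196]
321 [105, 161, 197, 206, 127, 20, 39, 135, 85, 0, 148, 197, 200, 195, 197, 194]
322 [105, 106, 160, 203, 130, 20, 36, 115, 74, 0, 84, 180, 199, 196, 199, 196]
323 [99, 109, 105, 165, 109, 17, 3, 19, 6, 0, 87, 179, 202, 184, 180, 194]
324 [90, 109, 110, 97, 44, 0, 2, 6, 3, 0, 86, 182, 201, 139, 112, 180]
325 [90, 107, 105, 97, 
[... 1244 characters left out ...]
 180, 181, 130, 123, 166]
      [418, 419, 420, 421, 422, 423, 424, 425, 426, 427, 428, 429]
312 [122, 125, 126, 127, 131, 131, 132, 134, 131, 133, 133, 133]
313 [72, 72, 68, 71, 72, 62, 66, 71, 72, 74, 76, 74]
314 [77, 78, 72, 79, 81, 37, 41, 74, 80, 75, 80, 78]
315 [73, 73, 76, 76, 80, 36, 30, 67, 77, 76, 77, 76]
316 [111, 110, 114, 111, 117, 66, 33, 100, 114, 113, 111, 110]
317 [178, 178, 177, 178, 185, 120, 41, 152, 185, 179, 180, 179]
318 [196, 195, 196, 195, 200, 145, 39, 153, 197, 194, 196, 196]
319 [192, 192, 192, 193, 198, 155, 50, 111, 180, 195, 191, 193]
320 [192, 193, 191, 192, 195, 156, 77, 133, 185, 194, 192, 192]
321 [192, 192, 192, 194, 194, 196, 162, 181, 195, 193, 190, 192]
```

Request:
apply_moves(steps=[1,0,0,0,0,0,0,1,0,0,0,0,0,0,1,0,0,5,0,0,0,1,0,0,20,0,0,0,1,0,0,30,0,0,0])

```text
time_s: 12.3
tool_pos: [0.5426, 0.1118, 0.2072]
eef_rot: [-0.008, 0.953, -0.302, -0.028]
ft_force: [-0.3, 0.2, -0.7]
width: 0.833
```

Request:
apply_moves(steps=[1,6,17,30,0.012,0.012,0,1,10,25,25,0.008,0.008,0,1,10,25,20,0,0,0,1,6,15,10,0,0,0,1,2,4,3,0,0,0])

```text
time_s: 12.72
tool_pos: [0.5717, 0.2023, 0.3069]
eef_rot: [-0.02, 0.952, -0.302, -0.047]
ft_force: [-0.2, 0.2, 0.2]
width: 1.001
```

```bash
python3 - <<'E'
from h import *
for i in range(9): cams.snapshot('side')
s=st(); im,P,c,s=wsnap('w13.png'); print(c['origin'],cam('wrist')['origin'])
E
```

```text
t 13.17 pos [0.571  0.1984 0.3033] q [-0.017  0.951 -0.304 -0.048] F [-0.5  0.4 -1. ] w 1.0 j [0.3  0.5  0.37 1.51 0.08 2.49]
[0.62106626 0.25479253 0.37396312] [0.62117069 0.25493591 0.37422123]
```

View pics/w13.png

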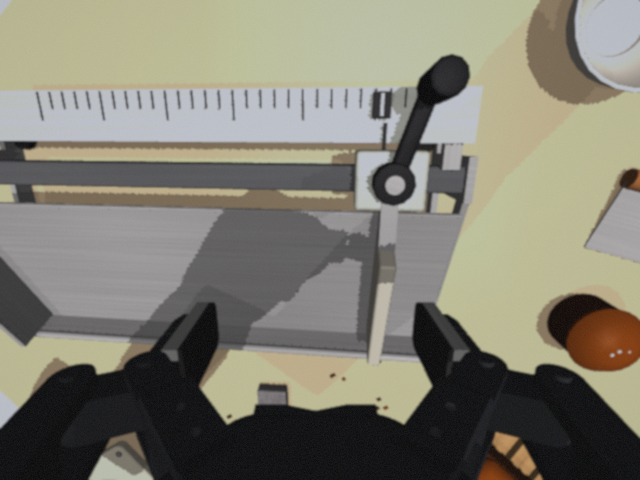

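```bash
python3 - <<'E'
from h import *
im=cv2.imread('pics/w13.png'); cv2.imwrite('pics/w13a.png',cv2.resize(im[60:220,330:480],None,fx=5,fy=5,interpolation=cv2.INTER_CUBIC))
E
```

```text
(no output)
```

View pics/w13a.png

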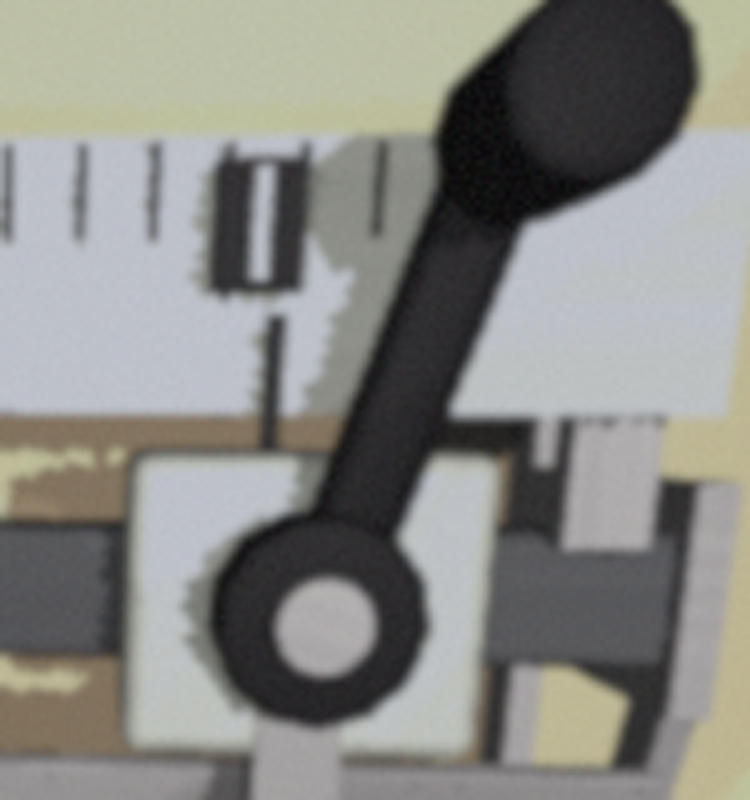

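```bash
python3 - <<'E'
from h import *
c,P=pickle.load(open('last.pkl','rb'))
for n,u,v,z in [('ptr',385.4,124,.129),('ptrbase',384,148,.129),('tab n',381.8,116.4,.134),('tab f',383,93,.134),('hub',395,185,.157),('knob',450.5,74.5,.189),('tick',405.8,98,.1246),('tick-3',360.6,98,.1246)]:
    p=ray(c,u,v,z); print(n,p.round(4),(A@p).round(4))
Q=P@A.T; bz=Q@NB+.1166; bx=Q@EB-.3515
m=(bz>.044)&(bz<.054)&(bx>.02)&(bx<.16)&(Q[...,1]<-.34)&(Q[...,1]>-.42); print(m.sum(), np.percentile(Q[m][:,1],[2,50,98]))
m=(bz>.01)&(bz<.035)&(bx>.02)&(bx<.12)&(Q[...,1]<-.3)&(Q[...,1]>-.42); print('inner face',m.sum(),np.percentile(Q[m][:,1],[5,50,95]))
E
```

```text
ptr [0.6475 0.252  0.129 ] [ 0.5832 -0.3778  0.129 ]
ptrbase [0.6384 0.2392 0.129 ] [ 0.5674 -0.3778  0.129 ]
tab n [0.6476 0.2575 0.134 ] [ 0.5876 -0.3746  0.134 ]
tab f [0.6559 0.2691 0.134 ] [ 0.602  -0.3745  0.134 ]
hub [0.63   0.2179 0.157 ] [ 0.5452 -0.3835  0.157 ]
knob [0.6785 0.2537 0.189 ] [ 0.6026 -0.4019  0.189 ]
tick [0.6679 0.2581 0.1246] [ 0.6    -0.3907  0.1246]
tick-3 [0.6433 0.276  0.1246] [ 0.6002 -0.3603  0.1246]
1574 [-0.38912907 -0.38309519 -0.37763159]
inner face 216 [-0.37772746 -0.37764484 -0.37754871]
```

```bash
cat > ptr.py <<'E'
from h import *
def ptr(f):
    im,_=snap('scene',f); g=cv2.cvtColor(im,cv2.COLOR_RGB2GRAY).astype(float)
    out=[]
    for v in (313,314):
        r=g[v,330:344]; b=np.median(r); w=np.clip(b-8-r,0,None); k=int(np.argmax(w)); sl=slice(max(0,k-2),k+3); out.append((330+np.sum(np.arange(14)[sl]*w[sl])/w[sl].sum()).round(2))
    # tab line centroid
    t=[]
    for v in (319,320,321):
        r=g[v,336:339]; w=np.clip(r-20,0,None); t.append((np.sum(np.arange(336,339)*w)/w.sum()).round(2))
    print('ptr u',out,'tab u',t); return im
E
python3 - <<'E'
from ptr import *
ptr('s14.png'); p=A.T@np.array([.446,-.425,.131]); st(); tgt(p+[0,0,.06],down(np.radians(-35.8)))
E
```

```text
ptr u [np.float64(335.43), np.float64(335.48)] tab u [np.float64(337.23), np.float64(337.23), np.float64(337.21)]
t 13.27 pos [0.5713 0.1987 0.3038] q [-0.017  0.951 -0.304 -0.048] F [ 0.7  0.2 -0.2] w 1.002 j [0.3  0.5  0.37 1.51 0.08 2.49]
d [ 34.3 -85.6 -58.8] w [-0.062 -0.08  -0.006] rows>= 2.6 tcp [0.6056 0.1131 0.245 ]
```

Request:
apply_moves(steps=[-1,7,-17,-10,-0.015,-0.02,0,-1,8,-20,-14,-0.016,-0.02,0,-1,8,-20,-14,-0.016,-0.02,0,-1,8,-20,-14,-0.015,-0.02,0,-1,3,-8,-7,0,0,0])

```text
time_s: 13.68
tool_pos: [0.6063, 0.1123, 0.245]
eef_rot: [-0.001, 0.953, -0.303, 0.004]
ft_force: [-0.1, -0.3, 0.1]
width: 0.296
```

```bash
python3 - <<'E'
from ptr import *
for i in range(6): cams.snapshot('side')
p=A.T@np.array([.446,-.425,.131]); st(); tgt(p,down(np.radians(-35.8))); wsnap('w14.png')
E
```

```text
t 13.98 pos [0.607  0.1154 0.2478] q [-0.002  0.954 -0.301  0.005] F [ 0.2  0.4 -0.2] w -0.0 j [ 0.19  0.5   0.23  1.3  -0.    2.37]
d [ -1.4  -2.3 -62.8] w [-0.002  0.01  -0.013] rows>= 1.5 tcp [0.6056 0.1131 0.185 ]
```

View pics/w14.png

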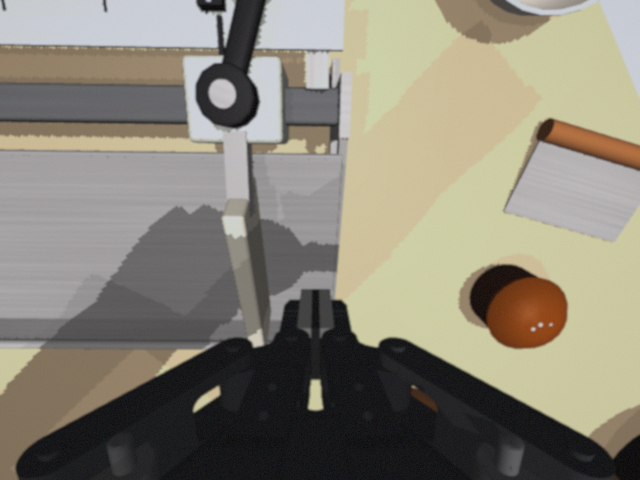

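Request:
apply_moves(steps=[-1,-1,-1,-15,0,0.01,-0.01,-1,0,-1,-20,0,0,0,-1,0,0,-17,0,0,0,-1,0,0,-9,0,0,0,-1,0,0,-3,0,0,0])

```text
time_s: 14.45
tool_pos: [0.6068, 0.1176, 0.1835]
eef_rot: [-0.003, 0.953, -0.304, 0.003]
ft_force: [0.1, 0.0, 1.0]
width: 0.003
```

```bash
python3 - <<'E'
from ptr import *
for i in range(5): cams.snapshot('side')
p=A.T@np.array([.446,-.425,.131]); s=st(); tgt(p,down(np.radians(-35.8))); print(A@gp(s)); ptr('s15.png')
E
```

```text
t 14.7 pos [0.6084 0.1174 0.1866] q [-0.004  0.952 -0.305  0.005] F [-0.2 -0.   0.6] w 0.002 j [0.19 0.54 0.13 1.16 0.   2.38]
d [-2.8 -4.3 -1.6] w [-0.005  0.012 -0.006] rows>= 0.1 tcp [0.6056 0.1131 0.185 ]
[ 0.4517275  -0.42513089  0.13263605]
ptr u [np.float64(335.47), np.float64(335.45)] tab u [np.float64(337.24), np.float64(337.23), np.float64(337.24)]
```

Request:
apply_moves(steps=[-1,-4,2.9,0,0,0,0,-1,-4,2.9,0,0,0,0,-1,-4,2.9,0,0,0,0,-1,-2.4,1.8,0,0,0,0])

```text
time_s: 15.08
tool_pos: [0.5945, 0.1285, 0.1896]
eef_rot: [-0.006, 0.952, -0.305, 0.007]
ft_force: [0.1, -0.6, -0.3]
width: 0.002
```

```bash
python3 - <<'E'
from ptr import *
for i in range(3): cams.snapshot('side')
s=st(); print(A@gp(s)); ptr('s16.png')
E
```

```text
t 15.23 pos [0.5948 0.1284 0.1895] q [-0.006  0.952 -0.305  0.007] F [0.3 0.7 0.1] w -0.001 j [0.21 0.51 0.1  1.14 0.   2.4 ]
[ 0.45286741 -0.40791005  0.13549836]
ptr u [np.float64(335.46), np.float64(335.45)] tab u [np.float64(337.24), np.float64(337.24), np.float64(337.23)]
```

Request:
apply_moves(steps=[-1,-3.2,2.3,-1,0,0,0,-1,-3.2,2.3,-1,0,0,0])

```text
time_s: 15.45
tool_pos: [0.5895, 0.1323, 0.1877]
eef_rot: [-0.005, 0.952, -0.306, 0.009]
ft_force: [2.8, -3.4, 3.3]
width: 0.0
```

```bash
python3 - <<'E'
from ptr import *
for i in range(2): cams.snapshot('side')
s=st(); print(A@gp(s)); ptr('s17.png')
E
```

```text
t 15.55 pos [0.5893 0.1324 0.1878] q [-0.005  0.952 -0.306  0.009] F [ 2.5 -1.9  0.8] w 0.003 j [0.22 0.5  0.08 1.13 0.   2.41]
[ 0.45297251 -0.4012383   0.1338022 ]
ptr u [np.float64(335.82), np.float64(335.86)] tab u [np.float64(337.21), np.float64(337.24), np.float64(337.23)]
```

Request:
apply_moves(steps=[-1,-1.6,1.2,0,0,0,0])

```text
time_s: 15.68
tool_pos: [0.5887, 0.1329, 0.1879]
eef_rot: [-0.005, 0.952, -0.306, 0.01]
ft_force: [3.8, -3.2, -1.0]
width: -0.002
```

```bash
python3 - <<'E'
from ptr import *
for i in range(2): cams.snapshot('side')
s=st(); print(A@gp(s)); ptr('s18.png')
E
```

```text
t 15.78 pos [0.5883 0.1331 0.1878] q [-0.005  0.952 -0.306  0.009] F [ 5.  -2.5 -0.6] w -0.003 j [ 0.22  0.5   0.07  1.13 -0.    2.42]
[ 0.45295736 -0.40003441  0.13380848]
ptr u [np.float64(330.09), np.float64(336.42)] tab u [np.float64(337.26), np.float64(337.23), np.float64(337.23)]
```

Request:
apply_moves(steps=[-1,-1.6,1.2,0,0,0,0])

```text
time_s: 15.92
tool_pos: [0.5875, 0.1337, 0.1878]
eef_rot: [-0.005, 0.952, -0.306, 0.01]
ft_force: [3.8, -3.2, -1.2]
width: -0.001
```

```bash
python3 - <<'E'
from ptr import *
for i in range(2): cams.snapshot('side')
s=st(); print(A@gp(s)); im=ptr('s19.png'); g=cv2.cvtColor(im,cv2.COLOR_RGB2GRAY); print(g[311:323,332:344])
E
```

```text
t 16.02 pos [0.5871 0.134  0.1878] q [-0.005  0.952 -0.306  0.01 ] F [ 3.3 -2.6 -0. ] w 0.005 j [ 0.22  0.5   0.07  1.12 -0.    2.42]
[ 0.45294757 -0.39858748  0.13383118]
ptr u [np.float64(330.4), np.float64(330.2)] tab u [np.float64(337.23), np.float64(337.23), np.float64(337.22)]
[[ 25  87 104 126 146 146 146 146 145 148 147 147]
 [ 50  71  72  70  71  63  71  77  74  75  75  75]
 [ 68  76  75  78  66  30  64  86  80  80  82  85]
 [ 74  76  73  75  68  28  67  81  75  76  81  81]
 [ 84  87  82 108  96  38  81 107  97 101 100 100]
 [105 103 106 174 156  59 138 173 166 165 163 166]
 [112 112 101 159 151  70 150 182 198 202 200 200]
 [111 114  76  39  76  93  82  73 176 201 198 197]
 [113 111  74  21  37 140  83   0 166 201 199 199]
 [110 142  96  20  38 137  84   0 172 204 200 199]
 [108 188 130  17  40 142  86   0 150 197 200 196]
 [108 170 112  15  33 117  71   2  84 179 202 199]]
```

Request:
apply_moves(steps=[-1,6.5,-4.7,0,0,0,0,-1,8,-5.8,0,0,0,0,-1,0,0,30,0,0,0,-1,-5,15,35,0,0,0,-1,-10,20,30,0,0,0])

```text
time_s: 16.48
tool_pos: [0.5817, 0.1554, 0.2742]
eef_rot: [-0.001, 0.951, -0.308, -0.004]
ft_force: [0.4, 0.5, -0.6]
width: -0.002
```

```bash
python3 - <<'E'
from ptr import *
for i in range(8): cams.snapshot('side')
s=st(); im,P,c,s=wsnap('w20.png'); print(c['origin'],cam('wrist')['origin'])
im=cv2.imread('pics/w20.png'); cv2.imwrite('pics/w20a.png',cv2.resize(im[0:150,230:400],None,fx=4,fy=4,interpolation=cv2.INTER_CUBIC))
tgt(A.T@np.array([.50,-.37,.25]),down(np.radians(-35.8)))
E
```

```text
t 16.88 pos [0.581  0.1558 0.2723] q [-0.001  0.952 -0.307 -0.004] F [-0.1 -0.9 -1.2] w 0.001 j [0.26 0.46 0.24 1.36 0.01 2.45]
[0.62618949 0.21604203 0.34293264] [0.62625281 0.21603819 0.34308605]
d [11.5 33.3 31.6] w [-0.004 -0.007 -0.001] rows>= 1.1 tcp [0.5926 0.1891 0.304 ]
```

View pics/w20.png

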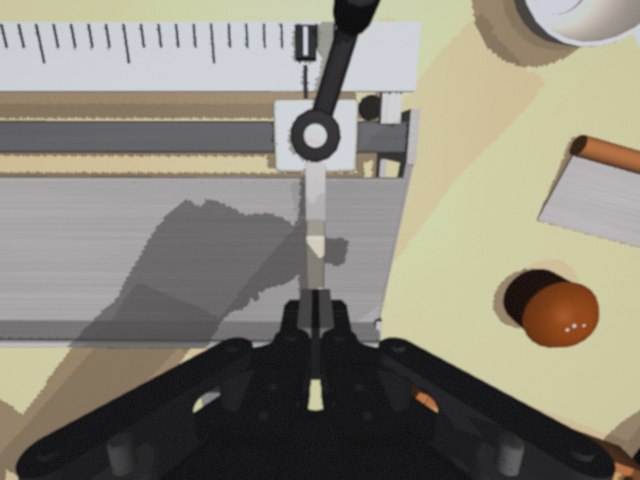

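View pics/w20a.png

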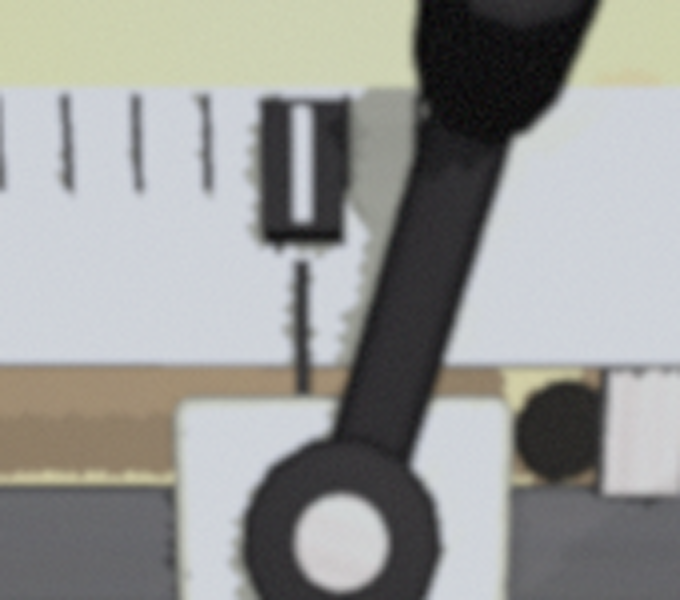

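```bash
python3 - <<'E'
from h import *
c,P=pickle.load(open('last.pkl','rb'))
g=cv2.cvtColor(cv2.imread('pics/w20.png'),cv2.COLOR_BGR2GRAY).astype(int)
for v in range(26,96,3): print(v,g[v,297:317].tolist())
E
```

```text
26 [50, 52, 53, 56, 64, 89, 126, 150, 159, 142, 114, 77, 59, 56, 58, 58, 57, 59, 53, 64]
29 [48, 52, 52, 50, 57, 102, 160, 198, 208, 199, 162, 105, 59, 51, 52, 52, 48, 44, 41, 55]
32 [50, 52, 51, 51, 61, 100, 157, 199, 210, 202, 166, 108, 61, 51, 47, 40, 37, 38, 39, 55]
35 [50, 54, 51, 49, 58, 97, 155, 198, 210, 202, 166, 106, 62, 51, 50, 53, 45, 42, 40, 54]
38 [51, 51, 53, 52, 60, 98, 157, 197, 210, 200, 166, 107, 61, 51, 54, 55, 52, 50, 45, 56]
41 [51, 53, 52, 52, 57, 98, 157, 198, 210, 202, 167, 108, 61, 52, 50, 54, 54, 51, 50, 58]
44 [51, 51, 52, 53, 54, 95, 155, 196, 209, 201, 167, 107, 60, 51, 55, 55, 52, 49, 46, 56]
47 [53, 52, 51, 54, 58, 96, 156, 198, 209, 200, 169, 108, 61, 51, 53, 53, 51, 52, 57, 81]
50 [52, 54, 51, 50, 61, 98, 158, 199, 210, 200, 168, 107, 60, 53, 53, 53, 51, 56, 81, 121]
53 [53, 52, 54, 51, 58, 96, 152, 193, 206, 198, 164, 107, 60, 54, 52, 54, 55, 56, 97, 152]
56 [47, 51, 52, 49, 49, 57, 66, 80, 84, 80, 71, 59, 46, 50, 51, 50, 49, 55, 96, 155]
59 [40, 28, 27, 27, 33, 38, 39, 37, 36, 32, 35, 34, 36, 37, 33, 35, 36, 50, 95, 154]
62 [188, 162, 131, 143, 174
[... 487 characters left out ...]
[210, 212, 207, 198, 178, 148, 113, 76, 61, 99, 157, 197, 210, 213, 210, 212, 211, 208, 202, 193]
80 [211, 210, 209, 205, 192, 165, 123, 78, 58, 96, 156, 196, 210, 212, 211, 211, 210, 204, 190, 173]
83 [210, 210, 208, 195, 173, 147, 114, 74, 55, 76, 119, 164, 192, 206, 210, 209, 204, 192, 182, 168]
86 [210, 212, 210, 211, 205, 180, 136, 84, 61, 96, 152, 195, 210, 211, 211, 211, 209, 202, 183, 163]
89 [207, 207, 207, 206, 197, 173, 132, 84, 56, 77, 127, 175, 200, 208, 208, 205, 191, 171, 158, 148]
92 [137, 138, 137, 137, 136, 129, 106, 75, 58, 63, 89, 116, 135, 138, 136, 138, 137, 134, 129, 110]
95 [145, 146, 145, 145, 146, 140, 117, 81, 57, 66, 94, 124, 141, 146, 144, 146, 146, 141, 124, 93]
```

```bash
python3 - <<'E'
from h import *
c,P=pickle.load(open('last.pkl','rb'))
for n,u,v,z in [('ptr',305,67,.129),('hub',315.3,135.5,.157)]:
    p=ray(c,u,v,z); print(n,(A@p).round(4))
piv=np.array([.545,-.3805])
for th in [1.26,1.1,.95,.8,.65,.5,.35,.2,.1,0]:
    k=piv+.060*np.array([np.sin(th),-np.cos(th)]); w=A.T@np.array([*k,0]); print(th,w[:2].round(4))
Rt=R.from_rotvec([0,-.3,0])*down(0)
st(); tgt([.676,.292,.25],Rt); tgt([.676,.292,.178],Rt)
E
```

```text
ptr [ 0.5832 -0.3738  0.129 ]
hub [ 0.5451 -0.38    0.157 ]
1.26 [0.6757 0.2551]
1.1 [0.6808 0.2469]
0.95 [0.6843 0.2386]
0.8 [0.6865 0.2299]
0.65 [0.6874 0.221 ]
0.5 [0.6869 0.212 ]
0.35 [0.6852 0.2032]
0.2 [0.6821 0.1947]
0.1 [0.6793 0.1894]
0 [0.6761 0.1844]
t 16.93 pos [0.5811 0.1558 0.2724] q [-0.001  0.952 -0.307 -0.004] F [ 0.7 -1.2  0.1] w -0.003 j [0.26 0.46 0.24 1.36 0.01 2.45]
d [ 78.9 136.2  29.2] w [-0.095 -0.298  0.619] rows>= 5.5 tcp [0.66   0.292  0.3016]
d [ 78.9 136.2 -42.8] w [-0.095 -0.298  0.619] rows>= 5.5 tcp [0.66   0.292  0.2296]
```

Request:
apply_moves(steps=[-1,8,8,20,-0.014,-0.043,0.088,-1,11,20,12,-0.014,-0.043,0.088,-1,12,22,0,-0.014,-0.043,0.088,-1,12,22,0,-0.014,-0.043,0.088,-1,12,22,0,-0.014,-0.043,0.088])

```text
time_s: 17.35
tool_pos: [0.6371, 0.2447, 0.3]
eef_rot: [0.006, 0.99, -0.087, 0.107]
ft_force: [0.2, -0.8, 0.1]
width: -0.001
```

Request:
apply_moves(steps=[-1,12,22,0,-0.014,-0.043,0.088,-1,9,15,0,-0.014,-0.043,0.088,-1,3,5,0,0,0,0])

```text
time_s: 17.6
tool_pos: [0.662, 0.2905, 0.2963]
eef_rot: [0.007, 0.988, 0.008, 0.152]
ft_force: [-0.1, -0.3, -0.4]
width: 0.005
```

```bash
python3 - <<'E'
from h import *
for i in range(6): cams.snapshot('side')
Rt=R.from_rotvec([0,-.3,0])*down(0)
st(); tgt([.676,.292,.25],Rt); tgt([.676,.292,.178],Rt)
E
```

```text
t 17.9 pos [0.6623 0.2875 0.2978] q [0.007 0.988 0.005 0.151] F [0.7 0.  0.2] w -0.001 j [ 0.46  0.52  0.37  1.15 -0.14  2.  ]
d [-2.3  4.5  3.8] w [ 0.016  0.004 -0.008] rows>= 0.2 tcp [0.66   0.292  0.3016]
d [ -2.3   4.5 -68.2] w [ 0.016  0.004 -0.008] rows>= 1.6 tcp [0.66   0.292  0.2296]
```

Request:
apply_moves(steps=[-1,-1,4,-15,0.016,0.004,-0.008,-1,-1,3,-20,0,0,0,-1,0,1,-17,0,0,0,-1,0,0,-10,0,0,0,-1,0,0,-5,0,0,0])

```text
time_s: 18.32
tool_pos: [0.6625, 0.2905, 0.2344]
eef_rot: [-0.001, 0.988, -0.006, 0.152]
ft_force: [0.6, -0.5, -0.5]
width: -0.0
```

```bash
python3 - <<'E'
from h import *
for i in range(6): cams.snapshot('side')
Rt=R.from_rotvec([0,-.3,0])*down(0)
st(); tgt([.676,.292,.178],Rt); wsnap('w21.png')
im,_=snap('scene','s21.png'); cv2.imwrite('pics/s21a.png',cv2.resize(cv2.imread('pics/s21.png')[215:355,270:450],None,fx=4,fy=4,interpolation=cv2.INTER_CUBIC))
E
```

```text
t 18.62 pos [0.6635 0.2918 0.2375] q [-0.003  0.988 -0.006  0.154] F [0.5 0.1 0.5] w -0.001 j [ 0.46  0.55  0.25  0.99 -0.13  2.02]
d [-3.5  0.2 -7.9] w [-0.007  0.01   0.01 ] rows>= 0.2 tcp [0.66   0.292  0.2296]
```

View pics/w21.png

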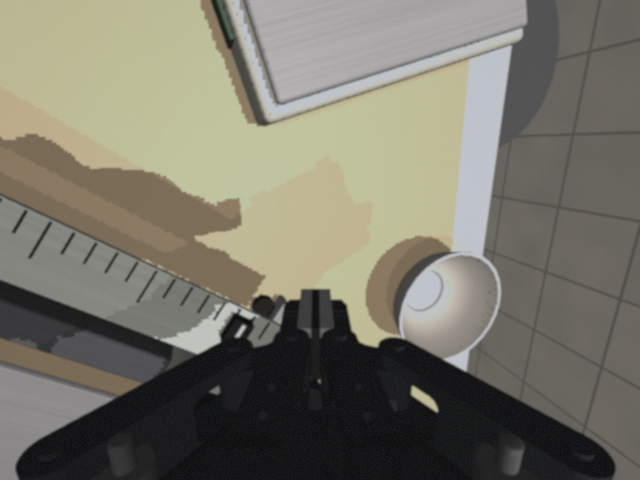

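View pics/s21a.png

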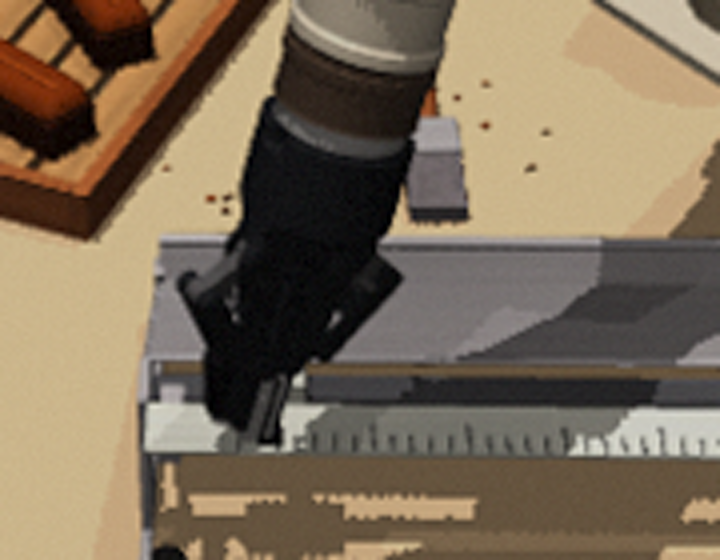

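Request:
apply_moves(steps=[-1,-2,-8,-4,-0.007,0.01,0.01,-1,-1,-7,-3,0,0,0,-1,3,-5,0,0,0,0,-1,2.5,-5,0,0,0,0])

```text
time_s: 19.05
tool_pos: [0.6658, 0.2673, 0.2316]
eef_rot: [-0.001, 0.989, 0.002, 0.15]
ft_force: [0.1, 2.2, 0.2]
width: -0.002
```

```bash
python3 - <<'E'
from h import *
s=st(); print(gp(s)); c=cams.snapshot('side'); s=st(); print(gp(s))
E
```

```text
t 19.05 pos [0.6658 0.2673 0.2316] q [-0.001  0.989  0.002  0.15 ] F [0.1 2.2 0.2] w -0.002 j [ 0.42  0.54  0.22  0.97 -0.12  1.97]
[0.68179003 0.26747074 0.18000927]
t 19.1 pos [0.6663 0.266  0.2316] q [-0.001  0.989  0.001  0.15 ] F [0.6 0.6 0.1] w -0.001 j [ 0.42  0.54  0.22  0.97 -0.12  1.97]
[0.68236534 0.26607506 0.18003312]
```

Request:
apply_moves(steps=[-1,2,-6.5,0,0,0,0,-1,2,-8.5,0,0,0,0,-1,1,-8.5,0,0,0,0,-1,-0.5,-8.5,0,0,0,0])

```text
time_s: 19.43
tool_pos: [0.6718, 0.2326, 0.2316]
eef_rot: [-0.002, 0.989, 0.002, 0.151]
ft_force: [-0.4, 1.9, -0.4]
width: 0.003
```

```bash
python3 - <<'E'
from h import *
s=st(); print(gp(s)); c=cams.snapshot('side'); s=st(); print(gp(s))
snap('scene','s22.png'); cv2.imwrite('pics/s22a.png',cv2.resize(cv2.imread('pics/s22.png')[255:355,300:450],None,fx=5,fy=5,interpolation=cv2.INTER_CUBIC))
E
```

```text
t 19.43 pos [0.6718 0.2326 0.2316] q [-0.002  0.989  0.002  0.151] F [-0.4  1.9 -0.4] w 0.003 j [ 0.37  0.52  0.19  0.95 -0.1   1.92]
[0.68788354 0.23283223 0.1800208 ]
t 19.48 pos [0.6716 0.2306 0.2315] q [-0.001  0.989  0.001  0.15 ] F [-0.1  0.3 -0.1] w -0.001 j [ 0.36  0.52  0.19  0.96 -0.1   1.92]
[0.68768031 0.23065232 0.17994313]
```

View pics/s22a.png

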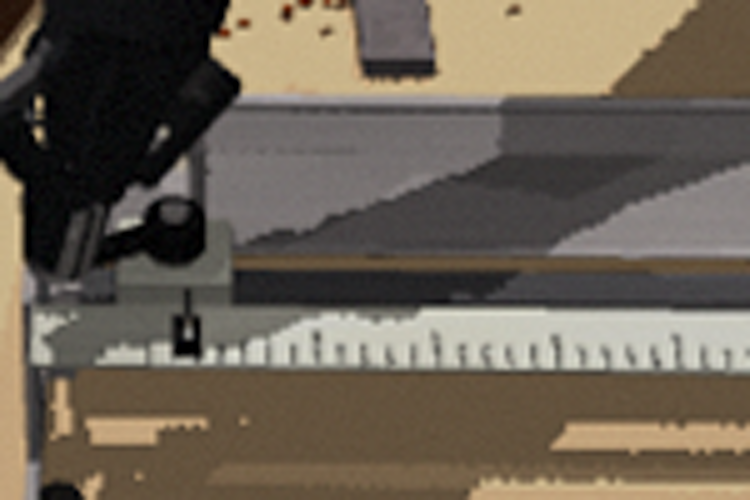

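Request:
apply_moves(steps=[-1,-1.5,-8,0,0,0,0,-1,-3,-8,0,0,0,0,-1,-3,-6,0,0,0,0,-1,-1.5,-3,0,0,0,0])

```text
time_s: 19.87
tool_pos: [0.6616, 0.205, 0.2316]
eef_rot: [-0.002, 0.989, 0.001, 0.15]
ft_force: [-0.2, 3.1, -0.6]
width: -0.0
```

```bash
python3 - <<'E'
from h import *
s=st(); print(gp(s)); c=cams.snapshot('side'); s=st(); print(gp(s))
E
```

```text
t 19.87 pos [0.6616 0.205  0.2316] q [-0.002  0.989  0.001  0.15 ] F [-0.2  3.1 -0.6] w -0.0 j [ 0.33  0.48  0.13  0.93 -0.09  1.89]
[0.67765858 0.20528718 0.18004542]
t 19.92 pos [0.6614 0.205  0.2317] q [-0.003  0.989  0.001  0.15 ] F [-0.7  2.  -0.2] w 0.001 j [ 0.33  0.48  0.13  0.93 -0.09  1.89]
[0.67745981 0.20528961 0.18011228]
```

Request:
apply_moves(steps=[-1,-0.5,-3,0,0,0,0,-1,-0.5,-3,0,0,0,0])

```text
time_s: 20.08
tool_pos: [0.6597, 0.2034, 0.2318]
eef_rot: [-0.008, 0.989, 0.004, 0.15]
ft_force: [1.2, 11.2, -2.0]
width: -0.001
```

```bash
python3 - <<'E'
from h import *
s=st(); print(gp(s)); c=cams.snapshot('side'); s=st(); print(gp(s))
E
```

```text
t 20.08 pos [0.6597 0.2034 0.2318] q [-0.008  0.989  0.004  0.15 ] F [ 1.2 11.2 -2. ] w -0.001 j [ 0.33  0.48  0.12  0.92 -0.08  1.88]
[0.67566428 0.20432153 0.18022773]
t 20.13 pos [0.6596 0.2035 0.2318] q [-0.008  0.989  0.004  0.15 ] F [ 0.5 10.  -2.3] w 0.002 j [ 0.33  0.47  0.12  0.92 -0.08  1.88]
[0.67553305 0.20440344 0.18020697]
```

Request:
apply_moves(steps=[-1,0,6,0,0,0,0,-1,0,15,0,0,0,0,-1,0,5,20,0,0,0,-1,-10,0,35,0,0.04,-0.05,-1,-20,-10,30,0,0.06,-0.1])

```text
time_s: 20.55
tool_pos: [0.6246, 0.2205, 0.3077]
eef_rot: [0.008, 0.993, -0.072, 0.091]
ft_force: [1.2, -0.6, 0.5]
width: -0.001
```

Request:
apply_moves(steps=[-1,-20,-20,5,0,0.08,-0.1,-1,-20,-20,0,0,0.08,-0.12,-1,-12,-12,0,0,0.04,-0.12,-1,0,0,0,0,0,-0.1])

```text
time_s: 20.88
tool_pos: [0.5712, 0.1702, 0.3246]
eef_rot: [0.028, 0.959, -0.283, -0.002]
ft_force: [0.7, -0.4, 0.4]
width: -0.0
```

```bash
python3 - <<'E'
from h import *
for i in range(6): cams.snapshot('side')
s=st(); im,P,c,s=wsnap('w23.png'); print(c['origin'],cam('wrist')['origin'])
snap('scene','s23.png'); cv2.imwrite('pics/s23a.png',cv2.resize(cv2.imread('pics/s23.png')[255:355,300:450],None,fx=5,fy=5,interpolation=cv2.INTER_CUBIC))
E
```

```text
t 21.18 pos [0.572  0.1721 0.3231] q [ 0.026  0.96  -0.278 -0.001] F [0.4 0.7 0.2] w -0.001 j [ 0.31  0.46  0.36  1.51 -0.04  2.44]
[0.61414559 0.23851322 0.38998939] [0.61411963 0.23847356 0.38996392]
```

View pics/w23.png

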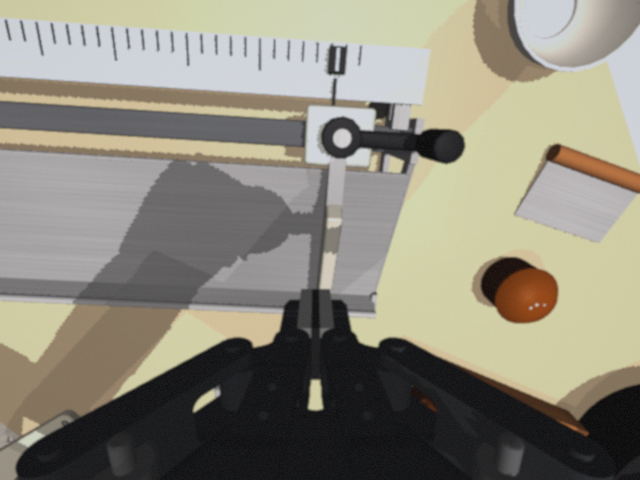

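View pics/s23a.png

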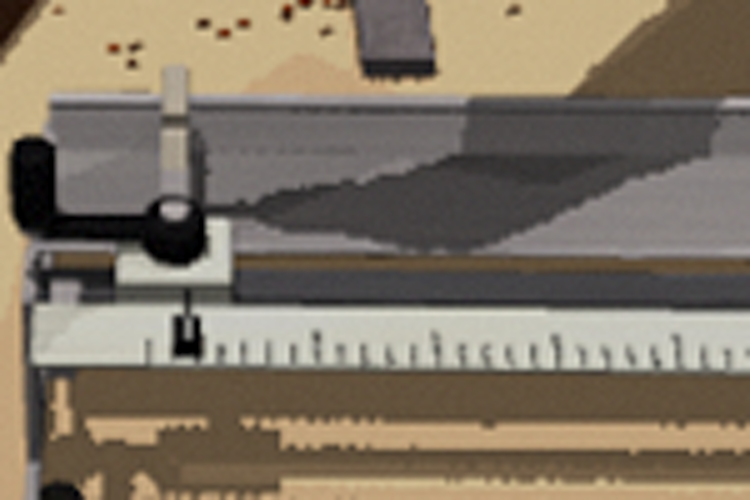

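```bash
python3 - <<'E'
from h import *
c,P=pickle.load(open('last.pkl','rb'))
im=cv2.imread('pics/w23.png'); cv2.imwrite('pics/w23a.png',cv2.resize(im[30:180,290:480],None,fx=4,fy=4,interpolation=cv2.INTER_CUBIC))
E
```

```text
(no output)
```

View pics/w23a.png

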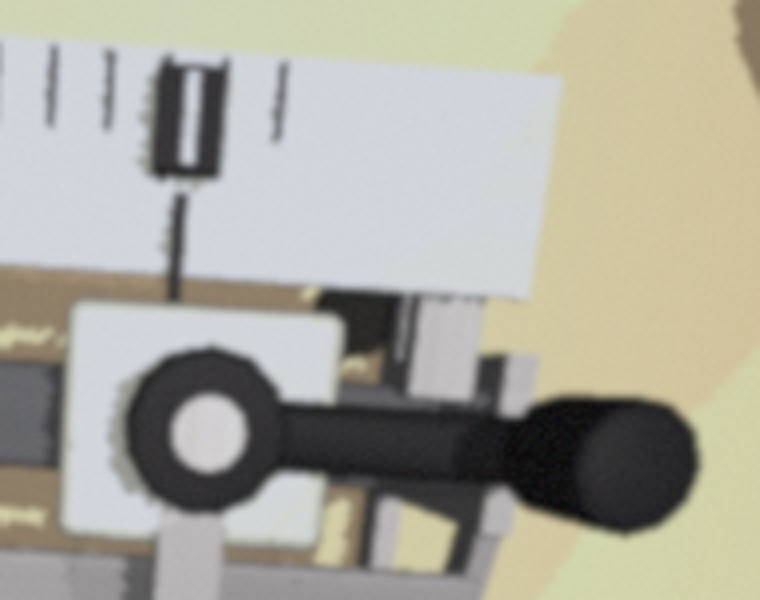

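```bash
python3 - <<'E'
from h import *
c,P=pickle.load(open('last.pkl','rb'))
for n,u,v,z in [('ptr tip',181,195,.129),('ptr base',174.5,295,.129),('tab n',188.5,165,.134),('tab f',193,68,.134),('hub',208,432,.157),('knob',638,462,.189)]:
    p=ray(c,u/4+290,v/4+30,z); print(n,(A@p).round(4))
E
```

```text
ptr tip [ 0.5837 -0.3742  0.129 ]
ptr base [ 0.5674 -0.3743  0.129 ]
tab n [ 0.5878 -0.3748  0.134 ]
tab f [ 0.6024 -0.3743  0.134 ]
hub [ 0.5451 -0.3799  0.157 ]
knob [ 0.5458 -0.4399  0.189 ]
```

Request:
apply_moves(steps=[1,-3,-20,8,0,0,0,1,-5,-38,8,0,0,0,1,-5,-38,8,0,0,0,1,-5,-40,6,0,0,0,1,-5,-40,0,0,0,0])

```text
time_s: 21.7
tool_pos: [0.5482, 0.0004, 0.3506]
eef_rot: [0.027, 0.963, -0.268, -0.002]
ft_force: [0.8, 0.5, 0.1]
width: 0.708
```

Request:
apply_moves(steps=[1,-5,-40,0,0,0,0,1,-5,-40,0,0,0,0,1,-5,-40,0,0,0,0,1,-5,-40,0,0,0,0,1,-5,-30,0,0,0,0])

```text
time_s: 22.12
tool_pos: [0.5208, -0.1978, 0.3514]
eef_rot: [0.027, 0.964, -0.264, -0.001]
ft_force: [1.2, -0.2, -0.1]
width: 1.002
```

Request:
apply_moves(steps=[1,-2,-20,0,0,0,0,1,0,-8,0,0,0,0])

```text
time_s: 22.28
tool_pos: [0.517, -0.2317, 0.3512]
eef_rot: [0.028, 0.963, -0.266, -0.001]
ft_force: [-0.5, -0.4, -1.0]
width: 0.998
```

```bash
python3 - <<'E'
from h import *
for i in range(6): cams.snapshot('side')
s=st(); im,P,c,s=wsnap('w24.png'); print(c['origin'],cam('wrist')['origin'])
for k in range(2):
    r=cams.masks_of('wrist','loaf1')
    out=[]
    for x in r:
        m=x['mask']; Q=P[m]; Q=Q[np.isfinite(Q[:,0])]; 
        T=Q[Q[:,2]>.055]
        if len(T)<50: continue
        (cx,cy),(w,h),a=cv2.minAreaRect(np.float32(T[:,:2]*1000)); 
        if w<h: w,h,a=h,w,a+90
        out.append((round(x['p'],2),int(m.sum()),round(cx),round(cy),round(w),round(h),round((a+90)%180-90,1),np.percentile(T[:,2],95).round(3)))
    print(*out,sep='\n'); break
E
```

```text
t 22.58 pos [ 0.5183 -0.2272  0.3514] q [ 0.028  0.964 -0.264 -0.001] F [-0.1 -0.6 -0.2] w 1.001 j [-0.39  0.36  0.29  1.5  -0.06  1.71]
[ 0.55849395 -0.15942867  0.41802294] [ 0.55850225 -0.15937661  0.41807947]
(0.88, 5316, 552, -174, 120, 45, -77.8, np.float64(0.08))
(0.82, 4637, 448, -236, 119, 44, 79.8, np.float64(0.08))
(0.76, 3463, 379, -257, 222, 93, 53.6, np.float64(0.08))
(0.65, 5187, 621, -286, 119, 45, 85.5, np.float64(0.08))
```

View pics/w24.png

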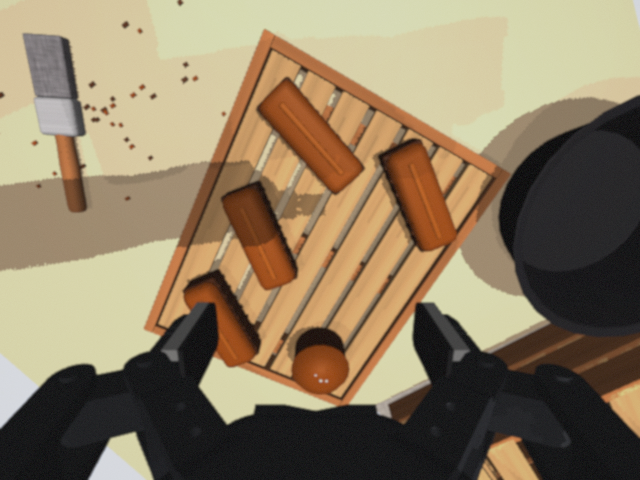

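```bash
cat >> h.py <<'E'
def loaves(P,cam_='wrist'):
    r=cams.masks_of(cam_,'loaf1'); out=[]
    for x in r:
        m=cv2.erode(x['mask'].astype(np.uint8),np.ones((3,3)))>0; Q=P[m]; Q=Q[np.isfinite(Q[:,0])]; T=Q[(Q[:,2]>.06)&(Q[:,2]<.09)]
        if len(T)<50: continue
        T=T[np.linalg.norm(T[:,:2]-np.median(T[:,:2],0),axis=1)<.07]
        (cx,cy),(w,h),a=cv2.minAreaRect(np.float32(T[:,:2]*1000))
        if w<h: w,h,a=h,w,a+90
        out.append((round(x['p'],2),int(m.sum()),round(cx,1),round(cy,1),round(w),round(h),round((a+90)%180-90,1),np.percentile(T[:,2],95).round(3)))
    print(*out,sep='\n'); return out
E
python3 - <<'E'
from h import *
c,P=pickle.load(open('last.pkl','rb')); loaves(P)
tgt([.552,-.174,.15],down(np.radians(12.2)))
E
```

```text
(0.88, 4870, 552.2, -172.5, 115, 41, -77.7, np.float64(0.081))
(0.82, 4268, 449.2, -235.1, 116, 41, 80.4, np.float64(0.08))
(0.76, 3096, 348.2, -300.8, 114, 41, 83.4, np.float64(0.08))
(0.65, 4801, 621.0, -285.8, 119, 44, 85.6, np.float64(0.08))
d [  33.7   53.4 -147.5] w [0.057 0.005 0.747] rows>= 6.0 tcp [ 0.552 -0.174  0.204]
```

Request:
apply_moves(steps=[1,5,8,-15,0.01,0,0.107,1,5,8,-22,0.01,0,0.107,1,5,8,-25,0.01,0,0.107,1,5,8,-25,0.01,0,0.107,1,5,8,-25,0.009,0,0.107])

```text
time_s: 23.15
tool_pos: [0.5478, -0.1836, 0.2449]
eef_rot: [0.004, 1.0, 0.014, 0.01]
ft_force: [0.2, -1.2, -1.6]
width: 0.998
```

Request:
apply_moves(steps=[1,5,8,-20,0.008,0,0.107,1,3,4,-10,0,0,0.1,1,0,0,-4,0,0,0])

```text
time_s: 23.4
tool_pos: [0.5547, -0.1661, 0.2043]
eef_rot: [-0.004, 0.992, 0.127, 0.007]
ft_force: [0.1, 0.3, 0.1]
width: 0.999
```

```bash
python3 - <<'E'
from h import *
for i in range(6): cams.snapshot('side')
s=st(); im,P,c,s=wsnap('w25.png'); loaves(P)
tgt([.552,-.173,.054],down(np.radians(12.2)))
E
```

```text
t 23.7 pos [ 0.5557 -0.1684  0.208 ] q [-0.002  0.992  0.124  0.009] F [ 0.3  1.2 -0.7] w 1.001 j [-0.3   0.44  0.04  1.15  0.01  1.02]
(0.97, 10682, 552.0, -171.4, 117, 44, -78.0, np.float64(0.08))
(0.84, 4907, 622.4, -256.6, 62, 42, 85.4, np.float64(0.08))
(0.71, 10122, 450.3, -230.0, 108, 43, 81.9, np.float64(0.08))
(0.58, 5971, 366.7, -295.0, 106, 23, -86.1, np.float64(0.077))
d [ -3.5  -4.5 -99.8] w [-0.006  0.018 -0.036] rows>= 2.4 tcp [ 0.552 -0.173  0.108]
```

View pics/w25.png

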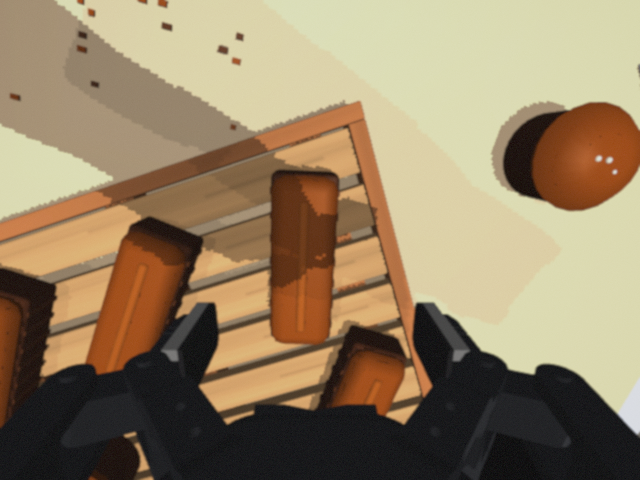

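Request:
apply_moves(steps=[0.5,-2,-2,-18,-0.006,0.018,-0.036,0.5,-2,-2,-25,0,0,0,0.5,0,0,-25,0,0,0,0.5,0,0,-18,0,0,0,0.5,0,0,-8,0,0,0])

```text
time_s: 24.22
tool_pos: [0.5557, -0.1758, 0.1197]
eef_rot: [0.004, 0.995, 0.103, 0.008]
ft_force: [-0.1, 0.4, 0.4]
width: 0.752
```

```bash
python3 - <<'E'
from h import *
for i in range(6): cams.snapshot('side')
s=st(); im,P,c,s=wsnap('w26.png')
tgt([.552,-.1725,.054],down(np.radians(12.0)))
E
```

```text
t 24.52 pos [ 0.5576 -0.1761  0.123 ] q [0.005 0.995 0.103 0.011] F [0.3 0.8 0.3] w 0.752 j [-0.31  0.53 -0.07  0.95 -0.    1.06]
d [ -5.6   3.5 -15. ] w [0.007 0.022 0.003] rows>= 0.4 tcp [ 0.552  -0.1725  0.108 ]
```

View pics/w26.png

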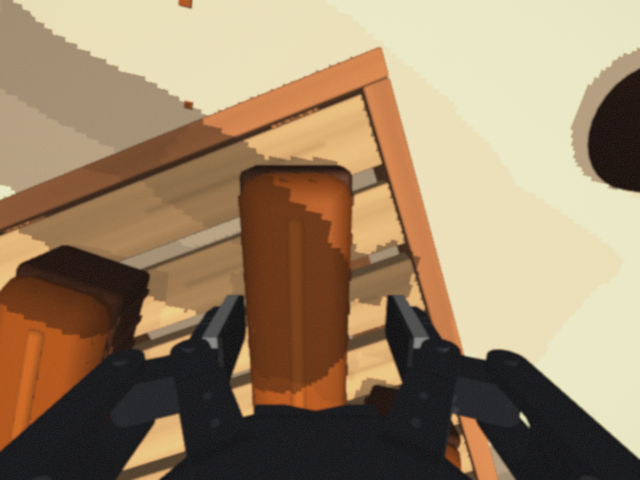

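Request:
apply_moves(steps=[0.5,-3,2,-8,0.007,0.022,0,0.5,-3,2,-8,0,0,0,-1,0,0,-3,0,0,0,-1,0,0,-1,0,0,0,-1,0,0,-0.5,0,0,0])

```text
time_s: 24.98
tool_pos: [0.5529, -0.1722, 0.105]
eef_rot: [0.001, 0.995, 0.103, 0.002]
ft_force: [-1.8, 0.5, 8.5]
width: 0.513
```

Request:
apply_moves(steps=[-1,0,0,0,0,0,0,-1,0,0,0,0,0,0,-1,0,0,0,0,0,0])

```text
time_s: 25.23
tool_pos: [0.5529, -0.1722, 0.105]
eef_rot: [0.001, 0.995, 0.103, 0.002]
ft_force: [-0.1, 0.1, 1.3]
width: 0.511
```

```bash
python3 - <<'E'
from h import *
for i in range(3): cams.snapshot('side')
s=st(); print(gp(s))
tgt([.552,-.1725,.054],down(np.radians(12.0)))
E
```

```text
t 25.38 pos [ 0.553  -0.1722  0.105 ] q [0.001 0.995 0.103 0.002] F [0.3 0.1 1.8] w 0.51 j [-0.3   0.55 -0.08  0.93 -0.    1.06]
[ 0.55319696 -0.17232885  0.05098408]
d [-1.  -0.3  3. ] w [0.002 0.004 0.003] rows>= 0.1 tcp [ 0.552  -0.1725  0.108 ]
```

Request:
apply_moves(steps=[-1,0,0,12,0,0,0,-1,0,0,25,0,0,0,-1,0,0,35,0,0,0,-1,0,0,38,0,0,0,-1,-5,10,35,0,0,-0.05])

```text
time_s: 25.8
tool_pos: [0.5396, -0.1603, 0.2402]
eef_rot: [-0.004, 0.997, 0.077, -0.011]
ft_force: [1.0, 0.0, -1.0]
width: 0.511
```

```bash
cat >> h.py <<'E'
SY=A.T@np.array([0,1,0.]); NW=A.T@NB; EW=A.T@EB
RP=R.from_rotvec(-SY*t25)*down(np.radians(-35.8))
LIP=.3515; H0=-.1166
def bedp(bx,y,bz): return A.T@((LIP+bx)*EB+(H0+bz)*NB+np.array([0,y,0]))
def bedc(p): q=A@np.array(p); return np.array([q@EB-LIP,q[1],q@NB-H0])
E
python3 - <<'E'
from h import *
s=st(); print(RP.as_matrix()[:,2],NW)
tgt(bedp(.064,-.095,.071+.06),RP,gp=False); tgt(bedp(.064,-.095,.071),RP,gp=False)
E
```

```text
t 25.8 pos [ 0.5396 -0.1603  0.2402] q [-0.004  0.997  0.077 -0.011] F [ 1.  0. -1.] w 0.511 j [-0.29  0.41  0.08  1.26  0.    1.13]
[ 0.2472138   0.34277038 -0.90630779] [-0.2472138  -0.34277038  0.90630779]
d [-245.8  405.3  -51.5] w [ 0.42  -0.123 -0.772] rows>= 11.4 tcp [0.2938 0.2449 0.1886]
d [-231.   425.8 -105.9] w [ 0.42  -0.123 -0.772] rows>= 11.9 tcp [0.3086 0.2655 0.1343]
```

Request:
apply_moves(steps=[-1,-10,18,5,0.02,-0.006,-0.04,-1,-17,29,0,0.03,-0.009,-0.057,-1,-18,30,0,0.03,-0.009,-0.057,-1,-18,30,0,0.03,-0.009,-0.057,-1,-18,30,0,0.03,-0.009,-0.057])

```text
time_s: 26.22
tool_pos: [0.4626, -0.0231, 0.2533]
eef_rot: [-0.073, 0.995, -0.066, 0.025]
ft_force: [0.7, 0.4, -1.1]
width: 0.512
```

Request:
apply_moves(steps=[-1,-18,30,0,0.03,-0.009,-0.057,-1,-18,30,0,0.03,-0.009,-0.057,-1,-18,30,0,0.03,-0.009,-0.057,-1,-18,30,0,0.03,-0.009,-0.057,-1,-18,30,0,0.03,-0.009,-0.057])

```text
time_s: 26.63
tool_pos: [0.3653, 0.1322, 0.2502]
eef_rot: [-0.148, 0.964, -0.215, 0.05]
ft_force: [1.4, 1.2, -1.8]
width: 0.511
```

```bash
python3 - <<'E'
from h import *
s=st(); 
tgt(bedp(.064,-.095,.071+.06),RP,gp=False)
E
```

```text
t 26.63 pos [0.3653 0.1322 0.2502] q [-0.148  0.964 -0.215  0.05 ] F [ 1.4  1.2 -1.8] w 0.511 j [ 0.21 -0.08 -0.54  0.9   0.23  2.25]
d [-71.5 112.7 -61.6] w [ 0.124 -0.036 -0.178] rows>= 3.5 tcp [0.2938 0.2449 0.1886]
```

Request:
apply_moves(steps=[-1,-17,27,-6,0.028,-0.008,-0.04,-1,-17,27,-10,0.028,-0.008,-0.04,-1,-17,27,-10,0.028,-0.008,-0.04,-1,-13,20,-10,0.025,-0.007,-0.035,-1,-7,11,-8,0.015,-0.004,-0.023])

```text
time_s: 27.05
tool_pos: [0.2859, 0.249, 0.2046]
eef_rot: [-0.21, 0.927, -0.304, 0.066]
ft_force: [-0.6, -0.7, -1.6]
width: 0.508
```

```bash
python3 - <<'E'
from h import *
for i in range(7): cams.snapshot('side')
s=st(); print('bed coords TCP',bedc(s['tool_pos']))
tgt(bedp(.064,-.095,.071),RP,gp=False)
snap('side','si27.png'); im,P,c,s=wsnap('w27.png'); snap('scene','s27.png')
cv2.imwrite('pics/si27a.png',cv2.resize(cv2.imread('pics/si27.png')[100:260,185:395],None,fx=3.6,fy=3.6,interpolation=cv2.INTER_CUBIC))
E
```

```text
t 27.4 pos [0.2897 0.248  0.2065] q [-0.21   0.926 -0.305  0.068] F [-0.   0.5 -1.2] w 0.506 j [ 0.63 -0.16 -0.78  0.53  0.13  2.86]
bed coords TCP [ 0.07166534 -0.08990837  0.14711431]
d [ 18.9  17.5 -72.2] w [-0.009  0.003  0.011] rows>= 1.8 tcp [0.3086 0.2655 0.1343]
```

View pics/si27a.png

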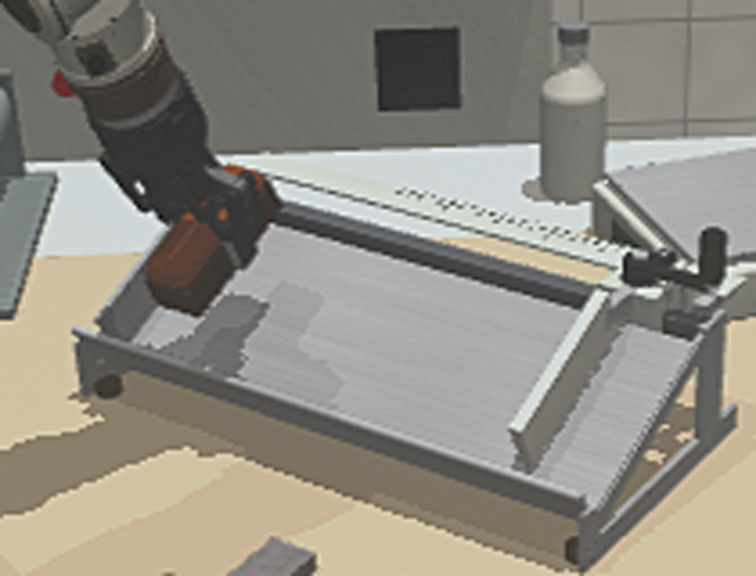

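View pics/w27.png

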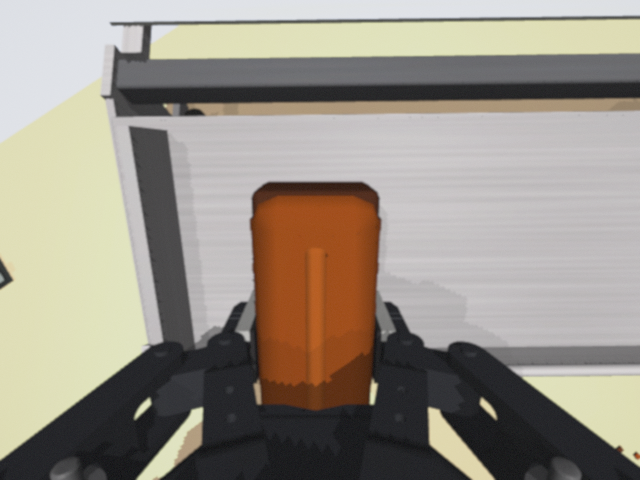

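```bash
cat >> h.py <<'E'
def heldoff(P,s):
    Rc=q2R(s['eef_rot']).as_matrix(); Q=(P-np.array(s['tool_pos']))@Rc; m=np.isfinite(Q[...,0])&(abs(Q[...,0])<.021)&(Q[...,2]>.015)&(Q[...,2]<.075)&(Q[...,1]<-.02)&(Q[...,1]>-.085)
    q=Q[m]; print('n',len(q),'far end tool y',np.percentile(q[:,1],[.2,1,2]),'top z',np.percentile(q[:,2],[2,10,50]),'bottom z', np.percentile(q[:,2],[98,99.5]))
E
python3 - <<'E'
from h import *
s=monitor.observe(); c,P=pickle.load(open('last.pkl','rb')); heldoff(P,s)
print(bedc(s['tool_pos'])); tgt(bedp(.064,-.095,.071+.025),RP,gp=False)
E
```

```text
n 16796 far end tool y [-0.0607829  -0.06071989 -0.06067177] top z [0.0245277  0.02564544 0.02734258] bottom z [0.0552143  0.06406765]
[ 0.07140284 -0.08986146  0.14700117]
d [ 12.9   9.  -49.4] w [-0.009  0.003  0.012] rows>= 1.2 tcp [0.3024 0.2569 0.1569]
```

Request:
apply_moves(steps=[-1,4,3,-13,-0.009,0.003,0.012,-1,4,3,-15,0,0,0,-1,4,3,-13,0,0,0,-1,2,1,-7,0,0,0,-1,1,1,-3,0,0,0])

```text
time_s: 27.97
tool_pos: [0.3098, 0.2586, 0.1568]
eef_rot: [-0.208, 0.928, -0.302, 0.07]
ft_force: [-1.1, 0.2, -2.3]
width: 0.508
```

```bash
python3 - <<'E'
from h import *
for i in range(7): cams.snapshot('side')
s=st(); print('bed coords TCP',bedc(s['tool_pos']))
tgt(bedp(.064,-.095,.0715),RP,gp=False)
E
```

```text
t 28.32 pos [0.3097 0.2593 0.1584] q [-0.21   0.927 -0.302  0.07 ] F [ 0.1 -0.4 -1. ] w 0.508 j [ 0.62 -0.03 -0.82  0.35  0.13  2.85]
bed coords TCP [ 0.07020047 -0.09947234  0.09471336]
d [ -1.2   6.  -23.7] w [-0.005  0.008  0.005] rows>= 0.6 tcp [0.3085 0.2653 0.1347]
```

Request:
apply_moves(steps=[-1,-1,2,-8,-0.005,0.008,0.005,-1,0,2,-7,0,0,0,-1,0,1,-4,0,0,0,-1,0,1,-2,0,0,0])

```text
time_s: 28.65
tool_pos: [0.3095, 0.2665, 0.1382]
eef_rot: [-0.208, 0.929, -0.299, 0.068]
ft_force: [-0.1, -0.0, -2.1]
width: 0.511
```

```bash
python3 - <<'E'
from h import *
for i in range(4): cams.snapshot('side')
s=st(); print('bed coords TCP',bedc(s['tool_pos']), 'Fn',s['ft_force']@NW)
tgt(bedp(.064,-.095,.0715),RP,gp=False)
E
```

```text
t 28.85 pos [0.3097 0.2665 0.1387] q [-0.208  0.929 -0.299  0.068] F [ 0.2 -0.5 -2. ] w 0.507 j [ 0.64  0.03 -0.84  0.28  0.13  2.86]
bed coords TCP [ 0.06721935 -0.09528476  0.07441709] Fn -1.6373100746051998
d [-1.2 -1.2 -4. ] w [-0.003  0.004 -0.001] rows>= 0.1 tcp [0.3085 0.2653 0.1347]
```

Request:
apply_moves(steps=[-1,-0.6,-1,-2.2,0,0,0,-1,-0.3,-0.3,-1.8,0,0,0,-1,0.2,0.3,-1,0,0,0])

```text
time_s: 29.1
tool_pos: [0.3094, 0.2658, 0.1343]
eef_rot: [-0.209, 0.929, -0.299, 0.068]
ft_force: [-2.2, -1.7, 4.0]
width: 0.51
```

```bash
python3 - <<'E'
from h import *
for i in range(3): cams.snapshot('side')
s=st(); print('bed coords TCP',bedc(s['tool_pos']), 'Fn',s['ft_force']@NW,'Fslope',s['ft_force']@EW)
E
```

```text
t 29.25 pos [0.3094 0.2657 0.1343] q [-0.209  0.929 -0.299  0.068] F [-1.6 -1.4  0.1] w 0.506 j [ 0.64  0.03 -0.85  0.26  0.13  2.86]
bed coords TCP [ 0.06461353 -0.09553077  0.07078013] Fn 0.9209272422630125 Fslope -1.8351501472859864
```

Request:
apply_moves(steps=[-1,-1,-1.4,-0.8,0,0,0,-1,-1,-1.4,-0.8,0,0,0,-1,-0.6,-0.8,-0.5,0,0,0])

```text
time_s: 29.5
tool_pos: [0.3074, 0.2625, 0.1328]
eef_rot: [-0.21, 0.928, -0.299, 0.069]
ft_force: [-0.1, -0.1, -1.0]
width: 0.507
```

```bash
python3 - <<'E'
from h import *
for i in range(3): cams.snapshot('side')
s=st(); print('bed coords TCP',bedc(s['tool_pos']), 'Fn',s['ft_force']@NW,'Fslope',s['ft_force']@EW)
E
```

```text
t 29.65 pos [0.3072 0.2623 0.1326] q [-0.209  0.928 -0.299  0.069] F [-0.3 -0.1 -1.9] w 0.511 j [ 0.63  0.03 -0.86  0.25  0.13  2.85]
bed coords TCP [ 0.06024819 -0.09572894  0.07095857] Fn -1.6259774936973772 Fslope -1.0600339763107374
```

Request:
apply_moves(steps=[0.4,0,0,0,0,0,0,0.4,0,0,0,0,0,0,0.4,0,0,0,0,0,0,0.4,-2.5,-3.5,9,0,0,0,0.4,-5,-7,18,0,0,0])

```text
time_s: 30.07
tool_pos: [0.3, 0.2524, 0.1588]
eef_rot: [-0.209, 0.929, -0.299, 0.068]
ft_force: [0.7, 0.1, 0.4]
width: 0.699
```

Request:
apply_moves(steps=[0.4,-7.5,-10.5,27,0,0,0,0.4,-9,-12,32,0,0,0,0.4,0,-10,25,0,0,0,0.4,0,0,5,0,0,0])

```text
time_s: 30.4
tool_pos: [0.2818, 0.2184, 0.2526]
eef_rot: [-0.209, 0.929, -0.298, 0.068]
ft_force: [0.9, 1.0, 1.8]
width: 0.703
```

```bash
cat >> h.py <<'E'
def onbed(P):
    Q=np.stack([(P@A.T)@EB-LIP,(P@A.T)[...,1],(P@A.T)@NB-H0],-1)
    m=np.isfinite(Q[...,0])&(Q[...,2]>.035)&(Q[...,2]<.05)&(Q[...,0]>-.02)&(Q[...,0]<.16)&(Q[...,1]<-.012)&(Q[...,1]>-.365)
    n,lab,stt,cen=cv2.connectedComponentsWithStats(m.astype(np.uint8))
    for k in range(1,n):
        if stt[k,4]<150: continue
        q=Q[lab==k]; r=cv2.minAreaRect(np.float32(q[:,:2]*1000)); (cx,cy),(w,h),a=r
        if w<h: w,h,a=h,w,a+90
        print('bed blob n',len(q),'c',round(cx,1),round(cy,1),'size',round(w),round(h),'ang',round((a+90)%180-90,1),'x',np.percentile(q[:,0],[.5,99.5]).round(4),'z',np.percentile(q[:,2],90).round(4))
E
python3 - <<'E'
from h import *
for i in range(6): cams.snapshot('side')
s=st(); im,P,c,s=wsnap('w30.png'); onbed(P)
E
```

```text
t 30.7 pos [0.2796 0.218  0.2462] q [-0.205  0.93  -0.298  0.064] F [-0.2 -0.9 -0.7] w 0.7 j [ 0.56 -0.27 -0.73  0.71  0.16  2.78]
bed blob n 8678 c 61.4 -97.1 size 115 42 ang 0.1 x [0.0054 0.1183] z 0.0449
```

View pics/w30.png

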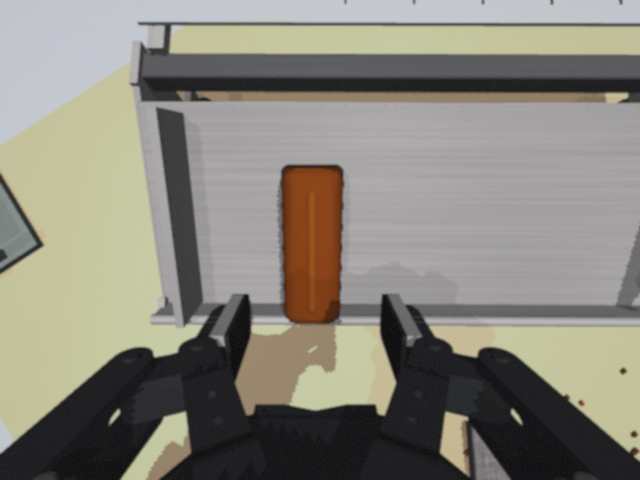

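```bash
python3 - <<'E'
from h import *
tgt([.450,-.232,.17],down(np.radians(-9.5)))
E
```

```text
d [ 170.4 -450.   -22.2] w [-0.405  0.165  0.447] rows>= 11.6 tcp [ 0.45  -0.232  0.224]
```

Request:
apply_moves(steps=[0.5,8,-20,5,-0.03,0.012,0.034,0.5,14,-36,3,-0.031,0.013,0.034,0.5,14,-37,0,-0.031,0.013,0.034,0.5,14,-37,0,-0.031,0.013,0.034,0.5,14,-37,0,-0.031,0.013,0.034])

```text
time_s: 31.17
tool_pos: [0.3393, 0.0504, 0.2485]
eef_rot: [-0.125, 0.97, -0.205, 0.031]
ft_force: [0.9, -0.3, 0.9]
width: 0.751
```

Request:
apply_moves(steps=[0.5,14,-37,0,-0.031,0.013,0.034,0.5,14,-37,0,-0.031,0.013,0.034,0.5,14,-37,0,-0.031,0.013,0.034,0.5,14,-37,0,-0.031,0.013,0.034,0.5,14,-37,0,-0.031,0.013,0.034])

```text
time_s: 31.58
tool_pos: [0.41, -0.1444, 0.2412]
eef_rot: [-0.043, 0.992, -0.12, -0.004]
ft_force: [1.3, -0.2, 0.5]
width: 0.75
```

Request:
apply_moves(steps=[0.5,14,-37,-5,-0.031,0.013,0.034,0.5,12,-30,-10,-0.031,0.013,0.034,0.5,8,-18,-8,-0.031,0.013,0.034,0.5,3,-8,-4,0,0,0])

```text
time_s: 31.92
tool_pos: [0.4506, -0.2469, 0.2061]
eef_rot: [0.008, 0.997, -0.07, -0.024]
ft_force: [1.4, 0.6, 0.4]
width: 0.751
```

```bash
python3 - <<'E'
from h import *
for i in range(6): cams.snapshot('side')
s=st(); im,P,c,s=wsnap('w31.png'); loaves(P)
tgt([.450,-.232,.054],down(np.radians(-9.5)))
E
```

```text
t 32.22 pos [ 0.4493 -0.2441  0.2094] q [ 0.008  0.997 -0.069 -0.023] F [ 0.4 -0.3 -0. ] w 0.748 j [-0.48  0.35 -0.1   1.16 -0.03  1.23]
(0.72, 16694, 619.9, -285.4, 118, 43, 85.4, np.float64(0.08))
(0.71, 4560, 351.1, -271.5, 58, 43, 86.4, np.float64(0.08))
(0.63, 10852, 447.3, -234.5, 116, 43, 80.0, np.float64(0.08))
d [   0.4   12.3 -101.9] w [ 0.013 -0.046 -0.028] rows>= 2.5 tcp [ 0.45  -0.232  0.108]
```

View pics/w31.png

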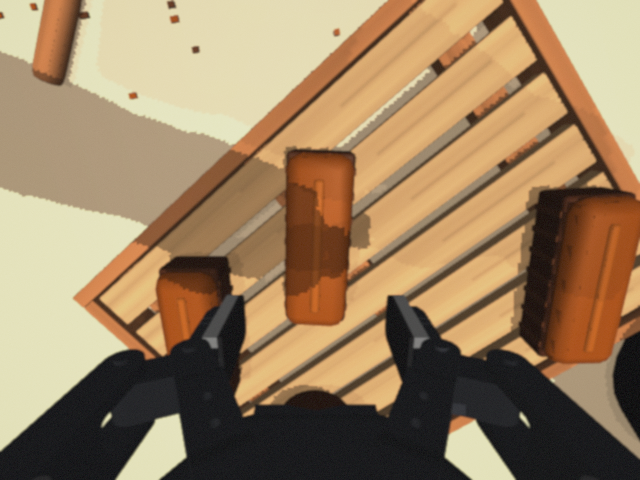

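Request:
apply_moves(steps=[0.5,-1,4,-20,0.007,-0.023,-0.018,0.5,-1,4,-28,0.006,-0.023,-0.018,0.5,0,2,-28,0,0,0,0.5,0,0,-18,0,0,0,0.5,0,0,-7,0,0,0])

```text
time_s: 32.73
tool_pos: [0.4504, -0.2319, 0.1142]
eef_rot: [0.002, 0.996, -0.086, 0.01]
ft_force: [-0.6, -0.2, -0.6]
width: 0.75
```

```bash
python3 - <<'E'
from h import *
for i in range(6): cams.snapshot('side')
s=st(); im,P,c,s=wsnap('w32.png'); loaves(P)
tgt([.4477,-.2343,.054],down(np.radians(-10)))
E
```

```text
t 33.03 pos [ 0.4529 -0.2338  0.1172] q [ 0.003  0.996 -0.086  0.012] F [-0.4 -0.1  0.3] w 0.75 j [-0.48  0.41 -0.29  0.85  0.    1.27]
(0.97, 3722, 356.4, -268.6, 70, 20, -59.6, np.float64(0.077))
(0.84, 8089, 597.9, -307.7, 50, 5, -89.8, np.float64(0.065))
(0.81, 23065, 449.8, -221.5, 90, 44, 81.4, np.float64(0.08))
d [-5.  -0.5 -9. ] w [ 0.009  0.023 -0.002] rows>= 0.2 tcp [ 0.4477 -0.2343  0.108 ]
```

View pics/w32.png

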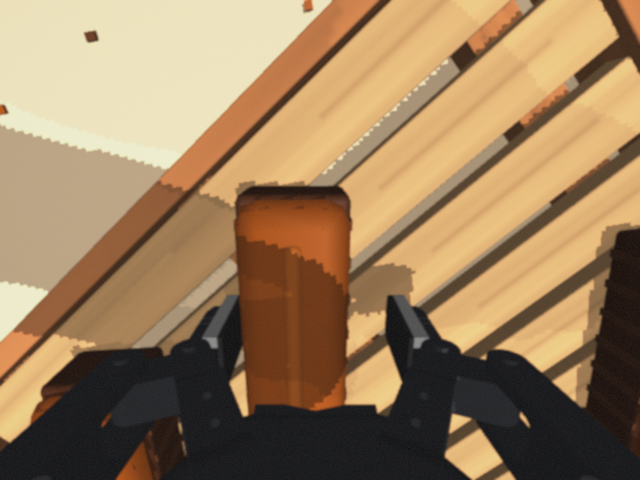

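Request:
apply_moves(steps=[0.5,-3,0,-5,0.009,0.023,0,0.5,-3,0,-5,0,0,0,-1,0,0,-2,0,0,0,-1,0,0,-1,0,0,0,-1,0,0,-0.5,0,0,0])

```text
time_s: 33.55
tool_pos: [0.4474, -0.2348, 0.1054]
eef_rot: [0.0, 0.996, -0.086, 0.001]
ft_force: [-1.4, 1.3, 8.9]
width: 0.506
```

Request:
apply_moves(steps=[-1,0,0,0,0,0,0,-1,0,0,0,0,0,0,-1,0,0,0,0,0,0])

```text
time_s: 33.8
tool_pos: [0.4474, -0.2348, 0.1054]
eef_rot: [0.0, 0.996, -0.086, 0.001]
ft_force: [-0.0, -0.1, 2.9]
width: 0.509
```

```bash
python3 - <<'E'
from h import *
s=st(); tgt(bedp(.066,-.171,.073+.06),RP,gp=False)
E
```

```text
t 33.8 pos [ 0.4474 -0.2348  0.1054] q [ 0.     0.996 -0.086  0.001] F [-0.  -0.1  2.9] w 0.509 j [-0.48  0.43 -0.29  0.85  0.    1.26]
d [-91.4 436.   85.9] w [ 0.407 -0.169 -0.444] rows>= 10.9 tcp [0.356  0.2012 0.1913]
```

Request:
apply_moves(steps=[-1,0,0,12,0,0,0,-1,0,0,25,0,0,0,-1,0,0,35,0,0,0,-1,0,5,38,0,0,0,-1,-4,18,30,0.03,-0.012,-0.03])

```text
time_s: 34.22
tool_pos: [0.4364, -0.2092, 0.2383]
eef_rot: [-0.02, 0.995, -0.103, -0.006]
ft_force: [1.4, -0.2, -2.1]
width: 0.51
```

Request:
apply_moves(steps=[-1,-7,35,5,0.034,-0.014,-0.037,-1,-8,37,0,0.034,-0.014,-0.037,-1,-8,37,0,0.034,-0.014,-0.037,-1,-8,37,0,0.034,-0.014,-0.037,-1,-8,37,0,0.034,-0.014,-0.037])

```text
time_s: 34.63
tool_pos: [0.4003, -0.0253, 0.2498]
eef_rot: [-0.109, 0.973, -0.202, 0.03]
ft_force: [0.8, 1.3, -2.4]
width: 0.508
```

Request:
apply_moves(steps=[-1,-8,37,0,0.034,-0.014,-0.037,-1,-8,37,0,0.034,-0.014,-0.037,-1,-8,37,0,0.034,-0.014,-0.037,-1,-8,37,0,0.034,-0.014,-0.037,-1,-8,35,0,0.034,-0.014,-0.037])

```text
time_s: 35.05
tool_pos: [0.3542, 0.1642, 0.2469]
eef_rot: [-0.198, 0.933, -0.295, 0.054]
ft_force: [0.9, 0.4, -3.4]
width: 0.509
```

```bash
python3 - <<'E'
from h import *
s=st(); print(bedc(s['tool_pos'])); tgt(bedp(.066,-.171,.073+.04),RP,gp=False)
E
```

```text
t 35.05 pos [0.3542 0.1642 0.2469] q [-0.198  0.933 -0.295  0.054] F [ 0.9  0.4 -3.4] w 0.509 j [ 0.28 -0.13 -0.62  0.77  0.27  2.5 ]
[ 0.06131367 -0.19127347  0.19647076]
d [  6.7  43.9 -73.7] w [ 0.009 -0.027 -0.015] rows>= 2.1 tcp [0.3609 0.2081 0.1732]
```

Request:
apply_moves(steps=[-1,1,15,-12,0.005,-0.014,-0.008,-1,1,12,-15,0.004,-0.013,-0.007,-1,1,8,-15,0,0,0,-1,0,4,-12,0,0,0,-1,0,2,-6,0,0,0])

```text
time_s: 35.47
tool_pos: [0.3501, 0.2113, 0.1834]
eef_rot: [-0.207, 0.93, -0.295, 0.066]
ft_force: [-0.6, -0.4, -2.7]
width: 0.506
```

```bash
python3 - <<'E'
from h import *
for i in range(7): cams.snapshot('side')
im,P,c,s=wsnap('w33.png'); st(); print('bed coords TCP',bedc(s['tool_pos'])); heldoff(P,s)
tgt(bedp(.066,-.171,.0715+.015),RP,gp=False)
E
```

```text
t 35.87 pos [0.3528 0.2112 0.1866] q [-0.209  0.93  -0.296  0.068] F [ 0.5 -0.5 -2.1] w 0.509 j [ 0.42 -0.04 -0.74  0.49  0.22  2.65]
bed coords TCP [ 0.06966162 -0.1626703   0.12611324]
n 16007 far end tool y [-0.05884114 -0.05877112 -0.0587216 ] top z [0.02525114 0.0263667  0.02813134] bottom z [0.05705164 0.06512264]
d [ 14.7   6.  -37.4] w [-0.004  0.006 -0.008] rows>= 1.0 tcp [0.3675 0.2172 0.1492]
```

View pics/w33.png

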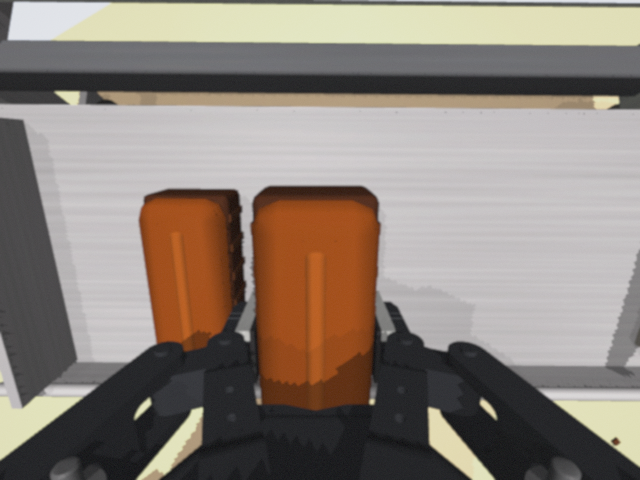

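Request:
apply_moves(steps=[-1,7,3,-10,-0.004,0.006,-0.008,-1,5,2,-12,0,0,0,-1,2,1,-9,0,0,0,-1,1,0,-5,0,0,0,-1,0,0,-3,0,0,0])

```text
time_s: 36.28
tool_pos: [0.3724, 0.2172, 0.1511]
eef_rot: [-0.209, 0.928, -0.301, 0.071]
ft_force: [0.0, 0.5, -2.3]
width: 0.51
```

```bash
python3 - <<'E'
from h import *
for i in range(6): cams.snapshot('side')
s=st(); print('bed coords TCP',bedc(s['tool_pos']))
tgt(bedp(.066,-.171,.0715+.003),RP,gp=False)
E
```

```text
t 36.58 pos [0.3722 0.2174 0.1517] q [-0.21   0.928 -0.301  0.071] F [ 0.9 -0.5 -1.9] w 0.509 j [ 0.41  0.06 -0.76  0.36  0.21  2.66]
bed coords TCP [ 0.06974132 -0.17468494  0.08754464]
d [ -1.7   3.9 -13.4] w [-0.005  0.01   0.004] rows>= 0.3 tcp [0.3704 0.2213 0.1383]
```

Request:
apply_moves(steps=[-1,-1,2,-5,-0.005,0.01,0.004,-1,0,1,-4,0,0,0,-1,0,1,-3,0,0,0,-1,0,0,-2.5,0,0,0])

```text
time_s: 36.92
tool_pos: [0.372, 0.2224, 0.1379]
eef_rot: [-0.207, 0.929, -0.299, 0.068]
ft_force: [-0.3, -0.6, -1.3]
width: 0.508
```

```bash
python3 - <<'E'
from h import *
for i in range(3): cams.snapshot('side')
s=st(); print('bed coords TCP',bedc(s['tool_pos']), 'Fn',s['ft_force']@NW,'Fslope',s['ft_force']@EW)
tgt(bedp(.0635,-.171,.0715),RP,gp=False)
E
```

```text
t 37.07 pos [0.3717 0.222  0.1377] q [-0.207  0.929 -0.3    0.067] F [ 0.1 -0.4 -2.7] w 0.51 j [ 0.43  0.09 -0.77  0.32  0.21  2.66]
bed coords TCP [ 0.06698349 -0.17158382  0.07343967] Fn -2.346576420413399 Fslope -1.332218445003671
d [-1.8 -1.6 -3.2] w [-0.001  0.002 -0.   ] rows>= 0.1 tcp [0.3699 0.2205 0.1345]
```

Request:
apply_moves(steps=[-1,-0.8,-0.8,-2,0,0,0,-1,-0.4,-0.4,-1.7,0,0,0,-1,-0.8,-1,-1.2,0,0,0,-1,-0.6,-0.8,-0.6,0,0,0])

```text
time_s: 37.4
tool_pos: [0.3705, 0.2205, 0.1344]
eef_rot: [-0.21, 0.928, -0.299, 0.068]
ft_force: [-2.0, 0.7, 2.6]
width: 0.51
```

```bash
python3 - <<'E'
from h import *
for i in range(3): cams.snapshot('side')
s=st(); print('bed coords TCP',bedc(s['tool_pos']), 'Fn',s['ft_force']@NW,'Fslope',s['ft_force']@EW)
E
```

```text
t 37.55 pos [0.3705 0.2205 0.1343] q [-0.21   0.928 -0.299  0.068] F [-2.3  0.   5. ] w 0.509 j [ 0.42  0.09 -0.78  0.3   0.22  2.66]
bed coords TCP [ 0.06376594 -0.17154793  0.07114719] Fn 5.0794423936822195 Fslope 0.9139078378773964
```

Request:
apply_moves(steps=[-1,-1,-1.4,-0.7,0,0,0,-1,-0.5,-0.7,-0.2,0,0,0,0.4,0,0,0,0,0,0,0.4,0,0,0,0,0,0,0.4,0,0,0,0,0,0])

```text
time_s: 37.97
tool_pos: [0.3695, 0.2179, 0.1333]
eef_rot: [-0.209, 0.928, -0.299, 0.069]
ft_force: [0.3, -0.2, 0.0]
width: 0.699
```

Request:
apply_moves(steps=[0.4,-2.5,-3.5,9,0,0,0,0.4,-5,-7,18,0,0,0,0.4,-8,-11,29,0,0,0,0.4,-6,-12,32,0,0,0,0.4,0,-10,15,0,0,0])

```text
time_s: 38.38
tool_pos: [0.3442, 0.173, 0.235]
eef_rot: [-0.206, 0.93, -0.298, 0.065]
ft_force: [-0.1, 1.0, -0.1]
width: 0.701
```

```bash
python3 - <<'E'
from h import *
for i in range(6): cams.snapshot('side')
s=st(); im,P,c,s=wsnap('w34.png'); onbed(P)
tgt([.352,-.285,.20],down(np.radians(-5)));tgt([.620,-.2855,.20],down(np.radians(-4.5)))
E
```

```text
t 38.68 pos [0.3435 0.173  0.2307] q [-0.204  0.93  -0.299  0.063] F [-0.8  0.6 -0.2] w 0.7 j [ 0.32 -0.15 -0.68  0.68  0.25  2.55]
bed blob n 9493 c 61.0 -98.5 size 116 41 ang 0.3 x [0.0062 0.1182] z 0.0449
bed blob n 9969 c 61.4 -173.3 size 115 42 ang -0.0 x [0.0054 0.1183] z 0.0449
d [   8.7 -458.1   23.5] w [-0.41   0.146  0.526] rows>= 11.0 tcp [ 0.352 -0.285  0.254]
d [ 276.7 -458.6   23.5] w [-0.411  0.144  0.535] rows>= 12.9 tcp [ 0.62   -0.2855  0.254 ]
```

View pics/w34.png

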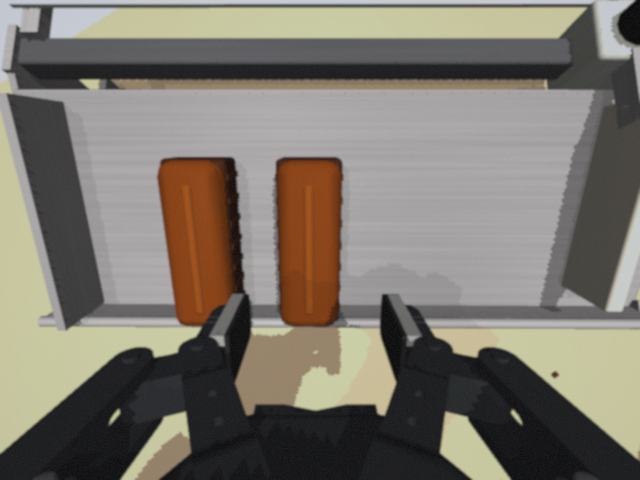

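Request:
apply_moves(steps=[0.5,12,-20,5,-0.03,0.01,0.038,0.5,20,-33,3,-0.031,0.011,0.04,0.5,20,-34,2,-0.031,0.011,0.04,0.5,20,-34,2,-0.031,0.011,0.04,0.5,20,-34,2,-0.031,0.011,0.04])

```text
time_s: 39.15
tool_pos: [0.4296, 0.0182, 0.2371]
eef_rot: [-0.125, 0.973, -0.193, 0.029]
ft_force: [0.5, 1.1, -0.5]
width: 0.747
```

Request:
apply_moves(steps=[0.5,20,-34,2,-0.031,0.011,0.04,0.5,20,-34,2,-0.031,0.011,0.04,0.5,20,-34,2,-0.031,0.011,0.04,0.5,20,-34,2,-0.031,0.011,0.04,0.5,20,-34,2,-0.031,0.011,0.04])

```text
time_s: 39.57
tool_pos: [0.5323, -0.1592, 0.2378]
eef_rot: [-0.044, 0.995, -0.09, -0.005]
ft_force: [0.3, 0.4, 0.7]
width: 0.747
```

Request:
apply_moves(steps=[0.5,20,-34,0,-0.031,0.011,0.04,0.5,20,-34,0,-0.031,0.011,0.04,0.5,18,-30,-5,-0.031,0.011,0.04,0.5,10,-16,-5,0,0,0,0.5,3,-5,-3,0,0,0])

```text
time_s: 39.98
tool_pos: [0.6094, -0.2872, 0.2115]
eef_rot: [0.006, 0.999, -0.028, -0.026]
ft_force: [-0.6, -0.9, 0.1]
width: 0.751
```

```bash
python3 - <<'E'
from h import *
for i in range(6): cams.snapshot('side')
s=st(); im,P,c,s=wsnap('w35.png'); loaves(P)
tgt([.620,-.2855,.059],down(np.radians(-4.5)))
E
```

```text
t 40.28 pos [ 0.6079 -0.2837  0.2158] q [ 0.006  0.999 -0.027 -0.025] F [-0.3 -0.  -0.7] w 0.751 j [-0.43  0.66  0.43  1.38 -0.03  1.2 ]
(0.81, 5887, 366.0, -308.0, 109, 11, 78.9, np.float64(0.076))
(0.57, 9986, 621.7, -284.0, 115, 43, 85.7, np.float64(0.08))
d [  11.8   -1.5 -103.6] w [ 0.01  -0.05  -0.025] rows>= 2.5 tcp [ 0.62   -0.2855  0.113 ]
```

View pics/w35.png

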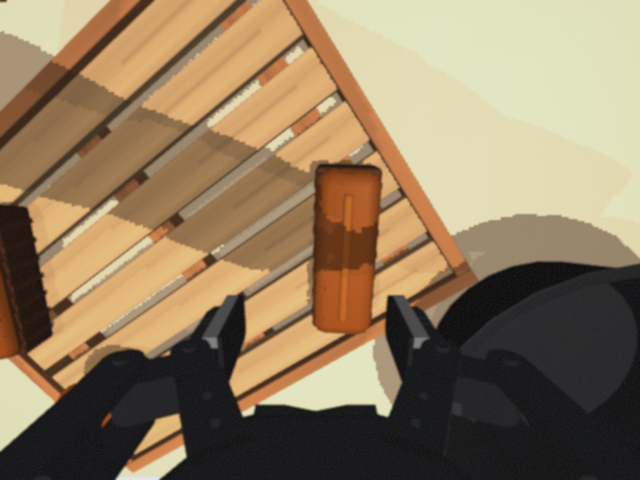

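```bash
python3 - <<'E'
from h import *
c,P=pickle.load(open('last.pkl','rb'))
m=np.isfinite(P[...,0])&(P[...,2]>.05)&(P[...,2]<.17)&(P[...,0]>.65); m[290:,:450]=False
q=P[m]; print(len(q), q[:,2].max())
d=np.hypot(q[:,0]-.621,q[:,1]+.285); o=np.argsort(d)[:5]; print(q[o],d[o])
Ps=np.load('scene_P.npy'); 
m=np.isfinite(Ps[...,0])&(Ps[...,2]>.05)&(Ps[...,2]<.25)&(Ps[...,0]>.66)&(Ps[...,1]<-.15)&(Ps[...,1]>-.6); q=Ps[m]; print(len(q),q.min(0),q.max(0)); d=np.hypot(q[:,0]-.621,q[:,1]+.285); o=np.argsort(d)[:5]; print(q[o],d[o])
tgt([.621,-.2845,.059],down(np.radians(-4.4)))
E
```

```text
5863 0.10300107181510956
[[ 0.69298702 -0.33636011  0.1025541 ]
 [ 0.69390998 -0.33562797  0.10153474]
 [ 0.69294966 -0.3373133   0.10117142]
 [ 0.69249774 -0.33821528  0.10091197]
 [ 0.69360409 -0.33675771  0.10093722]] [0.08843072 0.08876405 0.08895749 0.08912796 0.08916397]
3770 [ 0.66019623 -0.59979997  0.05000229] [ 0.92889612 -0.28244026  0.13104142]
[[ 0.6944167  -0.33479515  0.10150562]
 [ 0.69276204 -0.33807365  0.10245167]
 [ 0.70035602 -0.32880821  0.1003244 ]
 [ 0.68979607 -0.34485245  0.10110455]
 [ 0.697338   -0.33577865  0.09880038]] [0.08871059 0.08925583 0.09064512 0.0911878  0.09168403]
d [  12.8   -0.5 -103.6] w [ 0.01  -0.05  -0.023] rows>= 2.5 tcp [ 0.621  -0.2845  0.113 ]
```

Request:
apply_moves(steps=[0.5,5,0,-20,0.005,-0.025,-0.012,0.5,4,0,-28,0.005,-0.025,-0.011,0.5,2,0,-28,0,0,0,0.5,0,0,-18,0,0,0,0.5,0,0,-7,0,0,0])

```text
time_s: 40.8
tool_pos: [0.6219, -0.281, 0.124]
eef_rot: [0.003, 0.999, -0.037, 0.01]
ft_force: [0.2, -1.0, -0.5]
width: 0.753
```

```bash
python3 - <<'E'
from h import *
for i in range(6): cams.snapshot('side')
s=st(); im,P,c,s=wsnap('w36.png')
tgt([.621,-.2845,.055],down(np.radians(-4.4)))
E
```

```text
t 41.1 pos [ 0.6242 -0.2827  0.128 ] q [ 0.005  0.999 -0.037  0.013] F [ 0.2  0.1 -0. ] w 0.748 j [-0.43  0.7   0.26  1.11  0.    1.22]
d [ -3.2  -1.8 -18.9] w [ 0.01   0.026 -0.002] rows>= 0.5 tcp [ 0.621  -0.2845  0.109 ]
```

View pics/w36.png

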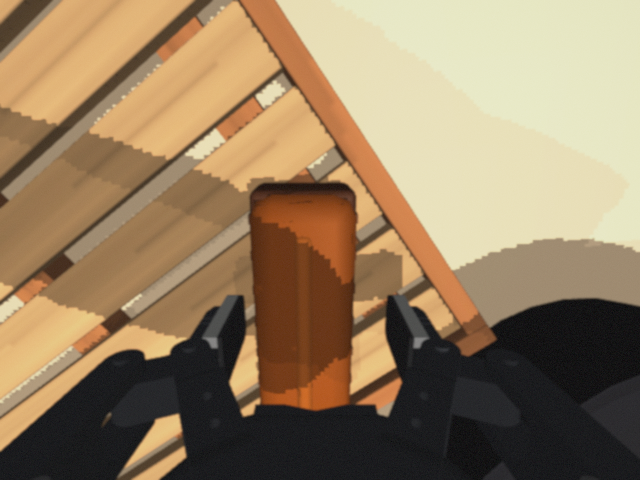

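Request:
apply_moves(steps=[0.5,-2,-1,-9,0.01,0.026,0,0.5,-2,-1,-9,0,0,0,-1,0,0,-2.5,0,0,0,-1,0,0,-1,0,0,0,-1,0,0,0,0,0,0])

```text
time_s: 41.57
tool_pos: [0.6217, -0.2862, 0.1088]
eef_rot: [0.001, 0.999, -0.037, 0.002]
ft_force: [0.5, 0.2, 2.2]
width: 0.506
```

Request:
apply_moves(steps=[-1,0,0,0,0,0,0,-1,0,0,0,0,0,0,-1,0,0,0,0,0,0])

```text
time_s: 41.82
tool_pos: [0.6218, -0.2861, 0.1088]
eef_rot: [0.001, 0.999, -0.037, 0.002]
ft_force: [-0.1, 0.6, 1.5]
width: 0.508
```

```bash
python3 - <<'E'
from h import *
s=st(); tgt(bedp(.066,-.247,.076+.06),RP,gp=False)
E
```

```text
t 41.82 pos [ 0.6218 -0.2861  0.1088] q [ 0.001  0.999 -0.037  0.002] F [-0.1  0.6  1.5] w 0.508 j [-0.43  0.73  0.27  1.11  0.    1.21]
d [-204.9  441.9   85.2] w [ 0.418 -0.148 -0.54 ] rows>= 11.9 tcp [0.4169 0.1558 0.194 ]
```

Request:
apply_moves(steps=[-1,0,0,12,0,0,0,-1,0,0,25,0,0,0,-1,-2,5,36,0,0,0,-1,-6,13,36,0.01,-0.004,-0.015,-1,-10,22,32,0.03,-0.01,-0.04])

```text
time_s: 42.23
tool_pos: [0.5969, -0.245, 0.2409]
eef_rot: [-0.024, 0.997, -0.067, -0.004]
ft_force: [1.4, 0.0, -0.9]
width: 0.503
```

Request:
apply_moves(steps=[-1,-16,34,6,0.034,-0.012,-0.045,-1,-17,36,0,0.034,-0.012,-0.045,-1,-17,36,0,0.034,-0.012,-0.045,-1,-17,36,0,0.034,-0.012,-0.045,-1,-17,36,0,0.034,-0.012,-0.045])

```text
time_s: 42.65
tool_pos: [0.5142, -0.0659, 0.26]
eef_rot: [-0.111, 0.976, -0.186, 0.034]
ft_force: [1.5, 0.5, -0.9]
width: 0.51
```

Request:
apply_moves(steps=[-1,-17,36,3,0.034,-0.012,-0.045,-1,-17,36,3,0.034,-0.012,-0.045,-1,-17,36,3,0.034,-0.012,-0.045,-1,-17,36,3,0.034,-0.012,-0.045,-1,-15,30,0,0.034,-0.012,-0.045])

```text
time_s: 43.07
tool_pos: [0.4237, 0.1146, 0.2741]
eef_rot: [-0.199, 0.931, -0.3, 0.059]
ft_force: [-0.2, 0.7, -2.5]
width: 0.507
```

```bash
python3 - <<'E'
from h import *
s=st(); print(bedc(s['tool_pos'])); tgt(bedp(.066,-.247,.0755+.04),RP,gp=False)
E
```

```text
t 43.07 pos [0.4237 0.1146 0.2741] q [-0.199  0.931 -0.3    0.059] F [-0.2  0.7 -2.5] w 0.507 j [ 0.1  -0.03 -0.45  0.88  0.31  2.34]
[ 0.07321318 -0.27660014  0.22095893]
d [ -1.8  48.2 -98.6] w [ 0.01  -0.018 -0.004] rows>= 2.6 tcp [0.4219 0.1628 0.1754]
```

Request:
apply_moves(steps=[-1,0,16,-15,0.005,-0.009,-0.002,-1,0,14,-22,0.005,-0.009,-0.002,-1,0,9,-22,0,0,0,-1,0,4,-18,0,0,0,-1,0,1,-8,0,0,0])

```text
time_s: 43.48
tool_pos: [0.4167, 0.1651, 0.1921]
eef_rot: [-0.209, 0.93, -0.296, 0.07]
ft_force: [-0.0, -1.5, -2.6]
width: 0.508
```

```bash
python3 - <<'E'
from h import *
for i in range(7): cams.snapshot('side')
im,P,c,s=wsnap('w37.png'); st(); print('bed coords TCP',bedc(s['tool_pos'])); heldoff(P,s)
tgt(bedp(.066,-.247,.0755+.012),RP,gp=False)
E
```

```text
t 43.88 pos [0.4198 0.1645 0.1953] q [-0.211  0.929 -0.296  0.072] F [ 0.1  0.5 -1.9] w 0.511 j [ 0.23  0.04 -0.62  0.55  0.28  2.47]
bed coords TCP [ 0.07459037 -0.24424621  0.13348288]
n 15631 far end tool y [-0.06042051 -0.06036312 -0.06031995] top z [0.0284699  0.02955042 0.03130249] bottom z [0.05939149 0.06893212]
d [  9.1   7.9 -45.2] w [-0.005  0.015 -0.005] rows>= 1.1 tcp [0.4289 0.1724 0.1501]
```

View pics/w37.png

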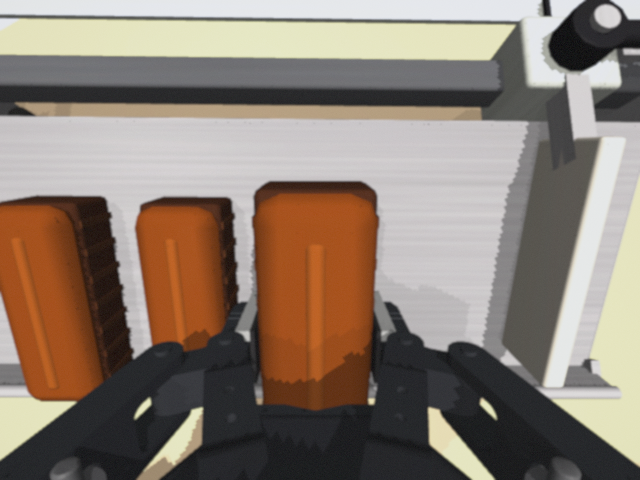

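Request:
apply_moves(steps=[-1,4,3,-12,-0.005,0.015,-0.005,-1,3,3,-15,0,0,0,-1,1,1,-10,0,0,0,-1,0,1,-5,0,0,0,-1,0,0,-3,0,0,0])

```text
time_s: 44.3
tool_pos: [0.4325, 0.1722, 0.1542]
eef_rot: [-0.208, 0.928, -0.301, 0.072]
ft_force: [-0.5, 0.0, -1.8]
width: 0.511
```

```bash
python3 - <<'E'
from h import *
for i in range(6): cams.snapshot('side')
s=st(); print('bed coords TCP',bedc(s['tool_pos']))
tgt(bedp(.066,-.247,.0748+.003),RP,gp=False)
E
```

```text
t 44.6 pos [0.4327 0.1723 0.1551] q [-0.209  0.928 -0.301  0.072] F [-0.1 -0.3 -1.6] w 0.512 j [ 0.24  0.13 -0.65  0.43  0.27  2.49]
bed coords TCP [ 0.07009219 -0.25009707  0.09109971]
d [ -1.4   3.4 -13.8] w [-0.003  0.012  0.004] rows>= 0.3 tcp [0.4313 0.1757 0.1413]
```

Request:
apply_moves(steps=[-1,-1,1.5,-5,-0.003,0.012,0.004,-1,0,1,-4.5,0,0,0,-1,0,1,-3.5,0,0,0,-1,0,0,-2.5,0,0,0])

```text
time_s: 44.93
tool_pos: [0.4328, 0.1764, 0.1404]
eef_rot: [-0.207, 0.929, -0.299, 0.068]
ft_force: [0.4, 0.0, -2.4]
width: 0.512
```

```bash
python3 - <<'E'
from h import *
for i in range(3): cams.snapshot('side')
s=st(); print('bed coords TCP',bedc(s['tool_pos']), 'Fn',s['ft_force']@NW,'Fslope',s['ft_force']@EW)
tgt(bedp(.0635,-.247,.0748),RP,gp=False)
E
```

```text
t 45.08 pos [0.4325 0.1762 0.1403] q [-0.206  0.929 -0.3    0.068] F [-0.4  0.4 -2.4] w 0.51 j [ 0.25  0.17 -0.66  0.4   0.27  2.5 ]
bed coords TCP [ 0.06657667 -0.24772645  0.07644811] Fn -2.262755789381222 Fslope -0.9346250787056277
d [-1.8 -1.3 -2.8] w [-0.     0.002 -0.   ] rows>= 0.1 tcp [0.4307 0.1749 0.1375]
```

Request:
apply_moves(steps=[-1,-0.8,-0.8,-2,0,0,0,-1,-0.4,-0.4,-1.7,0,0,0,-1,-0.8,-1,-1.2,0,0,0,-1,-0.8,-1,-0.7,0,0,0])

```text
time_s: 45.42
tool_pos: [0.4312, 0.1743, 0.1373]
eef_rot: [-0.21, 0.928, -0.299, 0.069]
ft_force: [1.0, -0.4, -0.8]
width: 0.507
```

```bash
python3 - <<'E'
from h import *
for i in range(3): cams.snapshot('side')
s=st(); print('bed coords TCP',bedc(s['tool_pos']), 'Fn',s['ft_force']@NW,'Fslope',s['ft_force']@EW)
E
```

```text
t 45.57 pos [0.431  0.1739 0.1369] q [-0.209  0.929 -0.299  0.069] F [-0.6 -0.4  2.9] w 0.509 j [ 0.25  0.17 -0.67  0.38  0.28  2.49]
bed coords TCP [ 0.06273254 -0.24785564  0.07447959] Fn 2.8894645288389076 Fslope 0.5850065061330909
```

Request:
apply_moves(steps=[-1,-0.8,-1.1,-0.6,0,0,0,-1,-0.5,-0.7,-0.2,0,0,0,0.35,0,0,0,0,0,0,0.35,0,0,0,0,0,0,0.35,0,0,0,0,0,0])

```text
time_s: 45.98
tool_pos: [0.4299, 0.1718, 0.1358]
eef_rot: [-0.209, 0.929, -0.299, 0.069]
ft_force: [0.7, 0.3, -0.9]
width: 0.674
```

Request:
apply_moves(steps=[0.35,-2.5,-3.5,9,0,0,0,0.35,-5,-7,18,0,0,0,0.35,-8,-11,29,0,0,0,0.35,-6,-12,32,0,0,0,0.35,0,-10,15,0,0,0])

```text
time_s: 46.4
tool_pos: [0.4041, 0.1279, 0.2374]
eef_rot: [-0.206, 0.93, -0.298, 0.064]
ft_force: [0.8, -0.3, -0.3]
width: 0.681
```

```bash
python3 - <<'E'
from h import *
for i in range(6): cams.snapshot('side')
s=st(); im,P,c,s=wsnap('w38.png'); onbed(P)
im,d=snap('side','si38.png'); Ps=cloud(d,cam('side')); loaves(Ps,'side')
im,d=snap('scene','s38.png'); Ps=cloud(d,cam('scene')); loaves(Ps,'scene')
tgt([.360,-.295,.20],down(np.radians(-10)))
E
```

```text
t 46.7 pos [0.4033 0.1281 0.233 ] q [-0.205  0.93  -0.299  0.061] F [-0.3 -0.7 -0.1] w 0.673 j [ 0.14 -0.04 -0.58  0.73  0.31  2.38]
bed blob n 10151 c 61.1 -98.3 size 116 42 ang -0.1 x [0.005 0.118] z 0.0448
bed blob n 9264 c 61.6 -174.6 size 115 41 ang -0.1 x [0.0065 0.118 ] z 0.0449
bed blob n 9761 c 61.5 -249.6 size 115 42 ang 0.0 x [0.0052 0.1181] z 0.0449
(0.89, 1143, 346.4, -310.0, 114, 40, 82.9, np.float64(0.081))
(0.8, 612, 323.3, 252.5, 96, 37, 31.3, np.float64(0.089))
(0.77, 586, 382.9, 212.8, 96, 33, 42.5, np.float64(0.089))
(0.73, 603, 439.9, 167.1, 84, 36, 49.3, np.float64(0.089))
(0.97, 458, 352.1, -293.1, 118, 39, 85.0, np.float64(0.081))
d [ -43.5 -423.2   20.7] w [-0.404  0.161  0.44 ] rows>= 10.2 tcp [ 0.36  -0.295  0.254]
```

View pics/w38.png

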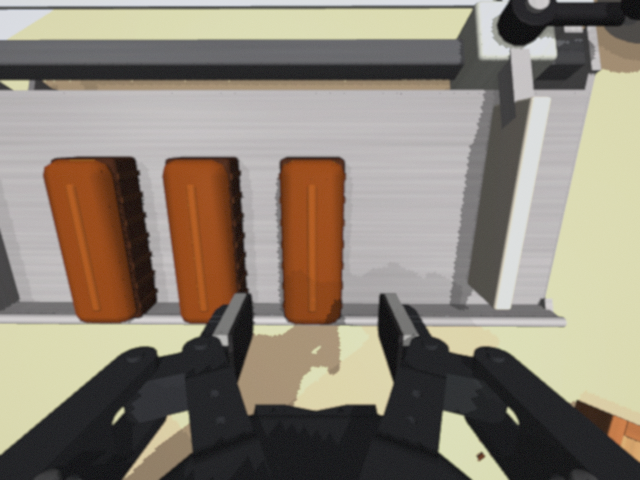

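View pics/si38.png

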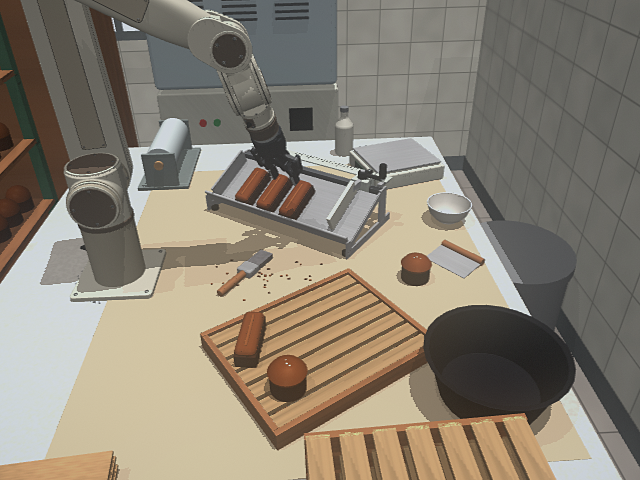

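Request:
apply_moves(steps=[0.5,-3,-20,8,-0.03,0.012,0.034,0.5,-4,-37,4,-0.034,0.014,0.037,0.5,-4,-38,2,-0.034,0.014,0.037,0.5,-4,-38,2,-0.034,0.014,0.037,0.5,-4,-38,2,-0.034,0.014,0.037])

```text
time_s: 47.37
tool_pos: [0.3815, -0.0427, 0.2496]
eef_rot: [-0.12, 0.972, -0.202, 0.03]
ft_force: [0.5, 0.1, 0.1]
width: 0.751
```

Request:
apply_moves(steps=[0.5,-4,-38,2,-0.034,0.014,0.037,0.5,-4,-38,2,-0.034,0.014,0.037,0.5,-4,-38,2,-0.034,0.014,0.037,0.5,-4,-38,2,-0.034,0.014,0.037,0.5,-4,-38,0,-0.034,0.014,0.037])

```text
time_s: 47.78
tool_pos: [0.3598, -0.2417, 0.257]
eef_rot: [-0.029, 0.994, -0.107, -0.001]
ft_force: [1.5, -0.8, 0.4]
width: 0.75
```

Request:
apply_moves(steps=[0.5,-4,-36,-5,-0.034,0.014,0.037,0.5,-4,-28,-8,-0.034,0.014,0.037,0.5,-3,-14,-8,0,0,0,0.5,-1,-5,-4,0,0,0])

```text
time_s: 48.12
tool_pos: [0.348, -0.3351, 0.2304]
eef_rot: [0.01, 0.997, -0.07, -0.012]
ft_force: [0.2, 0.2, -0.7]
width: 0.747
```

```bash
python3 - <<'E'
from h import *
for i in range(6): cams.snapshot('side')
s=st(); im,P,c,s=wsnap('w39.png'); loaves(P)
tgt([.350,-.293,.055],down(np.radians(-6)))
E
```

```text
t 48.42 pos [ 0.3488 -0.3323  0.2322] q [ 0.01   0.998 -0.069 -0.011] F [-0.1 -0.3 -0.3] w 0.747 j [-0.75  0.25 -0.17  1.15 -0.03  0.96]
(0.74, 9685, 345.1, -302.0, 116, 43, 82.7, np.float64(0.08))
d [   1.1   39.5 -123.4] w [ 0.02  -0.023  0.033] rows>= 3.1 tcp [ 0.35  -0.293  0.109]
```

View pics/w39.png

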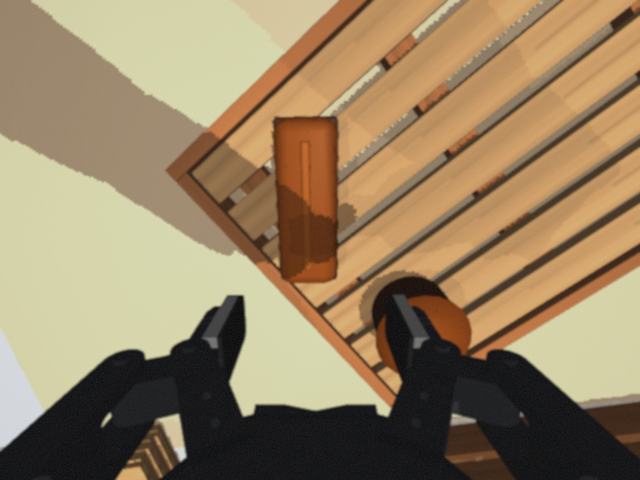

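```bash
python3 - <<'E'
from h import *
tgt([.3455,-.3015,.0555],down(np.radians(-7.3)))
E
```

```text
d [  -3.4   31.  -122.9] w [ 0.02  -0.023  0.01 ] rows>= 3.0 tcp [ 0.3455 -0.3015  0.1095]
```

Request:
apply_moves(steps=[0.5,-2,12,-20,0.01,-0.012,0.005,0.5,-1,12,-28,0.01,-0.011,0.005,0.5,0,5,-28,0,0,0,0.5,0,1,-22,0,0,0,0.5,0,0,-10,0,0,0])

```text
time_s: 48.93
tool_pos: [0.3502, -0.3007, 0.1281]
eef_rot: [0.004, 0.998, -0.061, 0.008]
ft_force: [-0.3, -0.0, 0.8]
width: 0.747
```

```bash
python3 - <<'E'
from h import *
for i in range(6): cams.snapshot('side')
s=st(); im,P,c,s=wsnap('w40.png')
tgt([.3455,-.3015,.0545],down(np.radians(-7.3)))
E
```

```text
t 49.23 pos [ 0.3519 -0.3033  0.1314] q [ 0.006  0.998 -0.061  0.01 ] F [ 0.2  0.5 -0.5] w 0.754 j [-0.71  0.31 -0.39  0.85  0.    0.98]
d [ -6.4   1.8 -22.8] w [ 0.014  0.019 -0.005] rows>= 0.6 tcp [ 0.3455 -0.3015  0.1085]
```

View pics/w40.png

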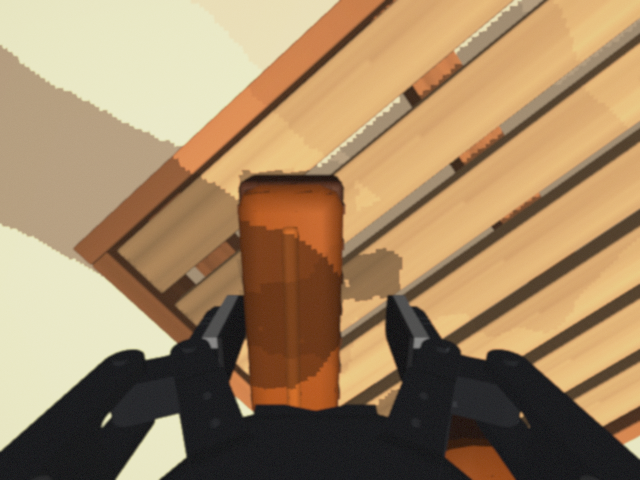

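Request:
apply_moves(steps=[0.5,-4,1,-5,0.014,0.019,-0.005,0.5,-3,1,-7,0,0,0,0.5,-1,0,-7,0,0,0,0.5,0,0,-3,0,0,0,-1,0,0,-1,0,0,0])

```text
time_s: 49.7
tool_pos: [0.3446, -0.3029, 0.1092]
eef_rot: [0.001, 0.998, -0.064, 0.001]
ft_force: [0.2, 0.2, -0.1]
width: 0.626
```

Request:
apply_moves(steps=[-1,0,0,-1,0,0,0,-1,0,0,-1,0,0,0,-1,0,0,0,0,0,0,-1,0,0,0,0,0,0,-1,0,0,0,0,0,0])

```text
time_s: 50.12
tool_pos: [0.3441, -0.3027, 0.1082]
eef_rot: [0.001, 0.998, -0.065, 0.001]
ft_force: [0.9, -0.3, 1.6]
width: 0.509
```

```bash
python3 - <<'E'
from h import *
cams.snapshot('side'); s=st(); tgt(bedp(.066,-.322,.076+.06),RP,gp=False)
E
```

```text
t 50.17 pos [ 0.344  -0.3027  0.1082] q [ 0.001  0.998 -0.065  0.001] F [0.1 1.  0.5] w 0.504 j [-0.72  0.35 -0.41  0.81 -0.    0.98]
d [133.7 414.6  85.9] w [ 0.412 -0.161 -0.487] rows>= 10.6 tcp [0.4777 0.1119 0.194 ]
```

Request:
apply_moves(steps=[-1,0,0,12,0,0,0,-1,0,0,25,0,0,0,-1,2,5,36,0,0,0,-1,5,13,36,0.01,-0.004,-0.015,-1,8,22,32,0.03,-0.01,-0.035])

```text
time_s: 50.58
tool_pos: [0.3525, -0.2587, 0.2434]
eef_rot: [-0.027, 0.995, -0.092, -0.003]
ft_force: [2.2, -0.8, -2.3]
width: 0.508
```

Request:
apply_moves(steps=[-1,11,34,8,0.037,-0.015,-0.044,-1,12,36,3,0.037,-0.015,-0.044,-1,12,36,3,0.037,-0.015,-0.044,-1,12,36,3,0.037,-0.015,-0.044,-1,12,36,3,0.037,-0.015,-0.044])

```text
time_s: 51.0
tool_pos: [0.4158, -0.0784, 0.2711]
eef_rot: [-0.122, 0.97, -0.209, 0.035]
ft_force: [1.4, -0.4, -1.8]
width: 0.506
```

Request:
apply_moves(steps=[-1,12,36,3,0.037,-0.015,-0.044,-1,12,36,3,0.037,-0.015,-0.044,-1,12,36,3,0.037,-0.015,-0.044,-1,12,36,3,0.037,-0.015,-0.044,-1,9,22,0,0.03,-0.012,-0.03])

```text
time_s: 51.42
tool_pos: [0.4726, 0.0972, 0.2818]
eef_rot: [-0.215, 0.924, -0.31, 0.061]
ft_force: [-0.3, 0.2, -2.1]
width: 0.503
```

```bash
python3 - <<'E'
from h import *
s=st(); print(bedc(s['tool_pos'])); tgt(bedp(.066,-.323,.0755+.04),RP,gp=False)
E
```

```text
t 51.42 pos [0.4726 0.0972 0.2818] q [-0.215  0.924 -0.31   0.061] F [-0.3  0.2 -2.1] w 0.503 j [ 0.03  0.05 -0.35  0.89  0.36  2.3 ]
[ 0.08961178 -0.32643651  0.22182544]
d [  11.    21.1 -106.3] w [-0.023 -0.008  0.018] rows>= 2.6 tcp [0.4836 0.1183 0.1754]
```

Request:
apply_moves(steps=[-1,3,5,-12,-0.01,-0.004,0.009,-1,3,5,-22,-0.01,-0.004,0.009,-1,2,4,-25,0,0,0,-1,1,2,-20,0,0,0,-1,0,1,-10,0,0,0])

```text
time_s: 51.83
tool_pos: [0.4814, 0.1208, 0.1904]
eef_rot: [-0.208, 0.93, -0.295, 0.067]
ft_force: [-0.6, -0.4, -2.2]
width: 0.508
```

```bash
python3 - <<'E'
from h import *
for i in range(7): cams.snapshot('side')
im,P,c,s=wsnap('w41.png'); st(); print('bed coords TCP',bedc(s['tool_pos'])); heldoff(P,s)
tgt(bedp(.066,-.323,.0755+.012),RP,gp=False)
E
```

```text
t 52.23 pos [0.4842 0.1204 0.195 ] q [-0.21   0.93  -0.295  0.071] F [ 0.5 -0.7 -2.2] w 0.509 j [ 0.09  0.16 -0.48  0.62  0.33  2.33]
bed coords TCP [ 0.07617885 -0.32229314  0.13237089]
n 15806 far end tool y [-0.06052352 -0.06046395 -0.06041811] top z [0.02796355 0.02903944 0.03079184] bottom z [0.05834566 0.06763119]
d [  6.3   7.5 -45. ] w [-0.004  0.013 -0.009] rows>= 1.1 tcp [0.4905 0.1279 0.1501]
```

View pics/w41.png

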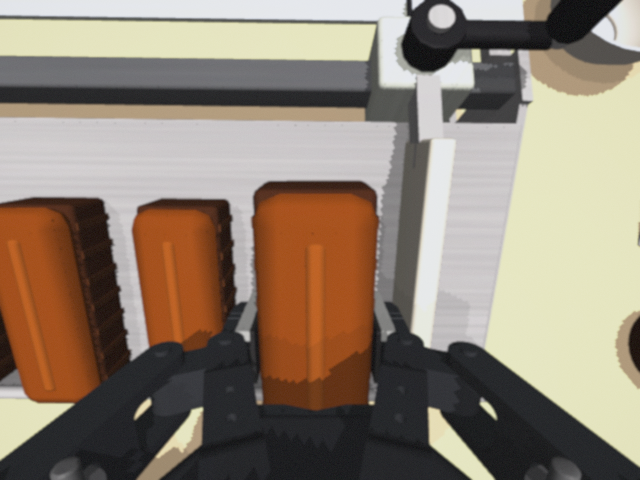

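Request:
apply_moves(steps=[-1,3,3,-12,-0.004,0.013,-0.009,-1,2,3,-14,0,0,0,-1,1,1,-10,0,0,0,-1,0,1,-5,0,0,0,-1,0,0,-3,0,0,0])

```text
time_s: 52.65
tool_pos: [0.4944, 0.1287, 0.1526]
eef_rot: [-0.207, 0.928, -0.301, 0.071]
ft_force: [-0.5, 1.1, -2.5]
width: 0.507
```

```bash
python3 - <<'E'
from h import *
for i in range(6): cams.snapshot('side')
s=st(); print('bed coords TCP',bedc(s['tool_pos']))
tgt(bedp(.066,-.3226,.0743+.003),RP,gp=False)
E
```

```text
t 52.95 pos [0.4949 0.1285 0.1541] q [-0.208  0.928 -0.301  0.072] F [-0.4 -0.1 -2.1] w 0.509 j [ 0.11  0.24 -0.52  0.5   0.32  2.36]
bed coords TCP [ 0.07043985 -0.32617609  0.08983042]
d [ -2.2   3.1 -13.2] w [-0.     0.01   0.004] rows>= 0.3 tcp [0.4927 0.1317 0.1408]
```

Request:
apply_moves(steps=[-1,-2,2,-4,0,0.01,0.004,-1,-1,1,-4,0,0,0,-1,0,1,-3.5,0,0,0,-1,0,0,-2.5,0,0,0])

```text
time_s: 53.28
tool_pos: [0.4929, 0.1329, 0.1412]
eef_rot: [-0.207, 0.929, -0.3, 0.068]
ft_force: [-0.5, 0.6, -2.6]
width: 0.507
```

```bash
python3 - <<'E'
from h import *
for i in range(3): cams.snapshot('side')
s=st(); print('bed coords TCP',bedc(s['tool_pos']), 'Fn',s['ft_force']@NW,'Fslope',s['ft_force']@EW,'Fy',s['ft_force']@SY)
tgt(bedp(.0635,-.3226,.0743),RP,gp=False)
im,P,c,s=wsnap('w42.png')
E
```

```text
t 53.43 pos [0.4927 0.1327 0.1411] q [-0.207  0.929 -0.3    0.068] F [-0.4 -0.4 -2.6] w 0.507 j [ 0.12  0.26 -0.53  0.47  0.32  2.37]
bed coords TCP [ 0.06686767 -0.32197173  0.07716879] Fn -2.086351825063963 Fslope -1.6514705057442036 Fy 0.09175985267310721
d [-0.6 -1.9 -4. ] w [-0.001  0.003  0.   ] rows>= 0.1 tcp [0.4921 0.1308 0.137 ]
```

View pics/w42.png

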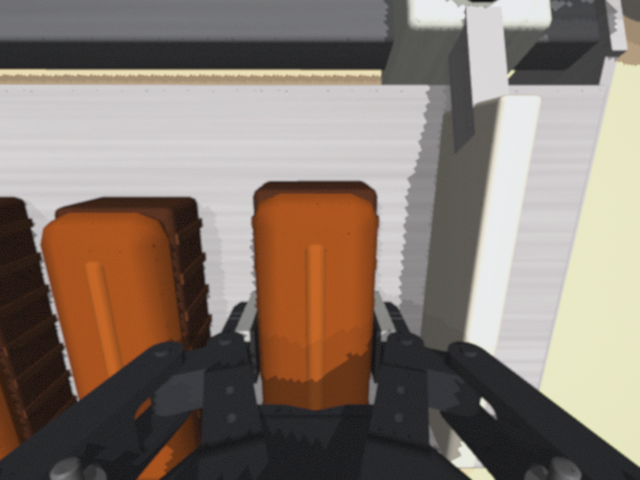

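```bash
python3 - <<'E'
from h import *
c,P=pickle.load(open('last.pkl','rb')); s=monitor.observe()
Rc=q2R(s['eef_rot']).as_matrix(); T=(P-np.array(s['tool_pos']))@Rc
Q=P@A.T; B=np.stack([Q@EB-LIP,Q[...,1],Q@NB-H0],-1)
for v in (330,345,360,375,390,410,430):
    print(v,[(u,*(T[v,u]*1000).round(0).astype(int).tolist(),int(round(B[v,u,2]*1000))) if np.isfinite(T[v,u,0]) else (u,None) for u in range(405,545,12)])
E
```

```text
330 [(405, 34, -8, 40, 37), (417, 52, 15, 78, -1), (429, 52, 5, 61, 16), (441, 52, -3, 49, 29), (453, 52, -8, 39, 38), (465, 52, -14, 30, 48), (477, 55, -15, 28, 49), (489, 60, -15, 29, 48), (501, 94, 15, 78, -1), (513, 100, 15, 78, 0), (525, 106, 15, 78, 0), (537, 112, 15, 78, 0)]
345 [(405, 30, -13, 24, 54), (417, 34, -13, 23, 54), (429, 52, 11, 59, 18), (441, 52, 3, 47, 31), (453, 45, -13, 23, 54), (465, 48, -15, 20, 57), (477, 53, -13, 23, 55), (489, 60, -9, 28, 49), (501, 96, 24, 78, 0), (513, 101, 23, 77, 0), (525, 108, 24, 78, -1), (537, 114, 24, 78, -1)]
360 [(405, 28, -13, 15, 62), (417, 31, -13, 16, 62), (429, 38, -8, 23, 55), (441, 42, -8, 23, 55), (453, 43, -11, 18, 60), (465, 45, -13, 15, 63), (477, 50, -12, 16, 61), (489, 52, -14, 15, 63), (501, 97, 32, 77, 0), (513, 103, 33, 78, 0), (525, 109, 32, 77, 0), (537, 116, 33, 78, 0)]
375 [(405, 24, -18, 2, 75), (417, 27, -18, 2, 75), (429, 36, -6, 17, 60), (441, 39, -7, 16, 61), (453, 43, -7, 16, 62), (465, 44, -11, 11, 66), (477, 45, -14, 8, 70), (489, 49, -13, 9, 69), (501, 53, -13, 9, 69), (513, 56, -13, 8, 70), (525, 112
[... 187 characters left out ...]
, 46, -10, 6, 71), (489, 47, -12, 4, 74), (501, 50, -12, 4, 74), (513, 52, -14, 1, 76), (525, 56, -13, 3, 74), (537, 59, -13, 2, 75)]
410 [(405, 21, -17, -9, 86), (417, 23, -18, -10, 87), (429, 52, 39, 51, 27), (441, 41, 6, 16, 61), (453, 44, 5, 15, 63), (465, 48, 5, 14, 63), (477, 51, 5, 14, 63), (489, 95, 64, 77, 0), (501, 48, -10, -2, 79), (513, 49, -12, -4, 81), (525, 52, -13, -4, 82), (537, 54, -14, -5, 82)]
430 [(405, 20, -18, -15, 92), (417, 22, -17, -14, 92), (429, 24, -18, -15, 92), (441, 52, 36, 37, 40), (453, 53, 29, 30, 48), (465, 45, 6, 8, 69), (477, 49, 7, 9, 68), (489, 53, 7, 9, 69), (501, 48, -5, -2, 80), (513, 49, -8, -5, 83), (525, 50, -11, -8, 85), (537, 51, -13, -10, 88)]
```

Request:
apply_moves(steps=[-1,-0.6,-0.8,-2,0,0,0,-1,-0.3,-0.4,-1.7,0,0,0,-1,-0.7,-1,-1.2,0,0,0,-1,-0.7,-1,-0.7,0,0,0])

```text
time_s: 53.82
tool_pos: [0.4911, 0.1294, 0.1359]
eef_rot: [-0.207, 0.929, -0.3, 0.069]
ft_force: [-0.1, -0.6, -2.5]
width: 0.509
```

```bash
python3 - <<'E'
from h import *
for i in range(3): cams.snapshot('side')
s=st(); print('bed coords TCP',bedc(s['tool_pos']), 'Fn',s['ft_force']@NW,'Fslope',s['ft_force']@EW,'Fy',s['ft_force']@SY)
E
```

```text
t 53.97 pos [0.4911 0.1294 0.1359] q [-0.207  0.929 -0.3    0.069] F [ 0.6 -0.5 -2.4] w 0.504 j [ 0.12  0.26 -0.54  0.46  0.32  2.36]
bed coords TCP [ 0.06139724 -0.3226397   0.07406057] Fn -2.1178091334695717 Fslope -1.1139473162810087 Fy -0.780323579988396
```

Request:
apply_moves(steps=[-1,0.2,0.2,-1,0,0,0,-1,0.2,0.2,-1,0,0,0])

```text
time_s: 54.13
tool_pos: [0.4915, 0.1296, 0.1356]
eef_rot: [-0.208, 0.928, -0.3, 0.069]
ft_force: [-9.5, -7.2, 17.0]
width: 0.507
```

```bash
python3 - <<'E'
from h import *
for i in range(3): cams.snapshot('side')
s=st(); print('bed coords TCP',bedc(s['tool_pos']), 'Fn',s['ft_force']@NW,'Fslope',s['ft_force']@EW,'Fy',s['ft_force']@SY)
E
```

```text
t 54.28 pos [0.4914 0.1296 0.1356] q [-0.208  0.928 -0.3    0.069] F [-5.1 -2.8  9.1] w 0.507 j [ 0.12  0.26 -0.54  0.46  0.32  2.36]
bed coords TCP [ 0.06160208 -0.32278111  0.0735783 ] Fn 10.430300998923041 Fslope -0.9295055997278934 Fy 2.4514309681456337
```

Request:
apply_moves(steps=[-1,-0.6,-0.8,0.3,0,0,0,0.3,0,0,0,0,0,0,0.3,0,0,0,0,0,0,0.3,0,0,0,0,0,0,0.3,0,0,0,0,0,0])

```text
time_s: 54.7
tool_pos: [0.493, 0.1292, 0.1384]
eef_rot: [-0.21, 0.928, -0.299, 0.072]
ft_force: [1.0, 0.2, -0.5]
width: 0.648
```

Request:
apply_moves(steps=[0.3,-2.5,-3.5,9,0,0,0,0.3,-5,-7,18,0,0,0,0.3,-8,-11,29,0,0,0,0.3,-6,-12,32,0,0,0,0.3,0,-15,25,0,0,0])

```text
time_s: 55.12
tool_pos: [0.4664, 0.0816, 0.2481]
eef_rot: [-0.208, 0.929, -0.298, 0.064]
ft_force: [1.3, 0.3, 0.1]
width: 0.649
```

Request:
apply_moves(steps=[0.3,-15,-15,20,-0.03,0.02,0,0.3,-25,-10,10,-0.03,0.02,0,0.3,-15,0,0,0,0,0])

```text
time_s: 55.37
tool_pos: [0.4153, 0.0538, 0.2867]
eef_rot: [-0.174, 0.936, -0.3, 0.062]
ft_force: [-0.1, 0.3, -0.7]
width: 0.651
```

```bash
python3 - <<'E'
from h import *
for i in range(6): cams.snapshot('side')
s=st(); im,P,c,s=wsnap('w44.png'); onbed(P)
im,d=snap('side','si44.png'); snap('scene','s44.png')
cv2.imwrite('pics/s44a.png',cv2.resize(cv2.imread('pics/s44.png')[225:375,290:550],None,fx=3,fy=3,interpolation=cv2.INTER_CUBIC))
E
```

```text
t 55.67 pos [0.4153 0.0549 0.2832] q [-0.174  0.936 -0.299  0.059] F [-0.2  0.4  0.2] w 0.647 j [-0.03 -0.05 -0.42  0.98  0.3   2.19]
bed blob n 7353 c 61.0 -98.8 size 116 42 ang -0.3 x [0.0047 0.1183] z 0.0449
bed blob n 7048 c 60.5 -174.7 size 117 41 ang 0.4 x [0.0046 0.1181] z 0.0449
bed blob n 6895 c 60.6 -249.9 size 116 42 ang 0.1 x [0.0049 0.1179] z 0.0449
bed blob n 6851 c 60.2 -324.7 size 118 42 ang 0.2 x [0.0049 0.1177] z 0.0449
```

View pics/w44.png

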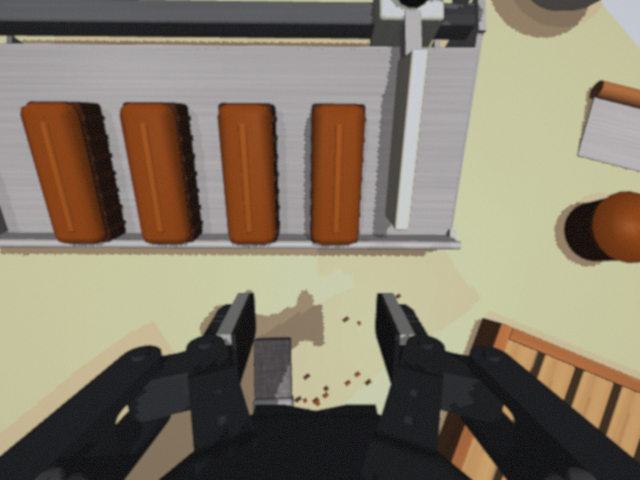

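View pics/s44a.png

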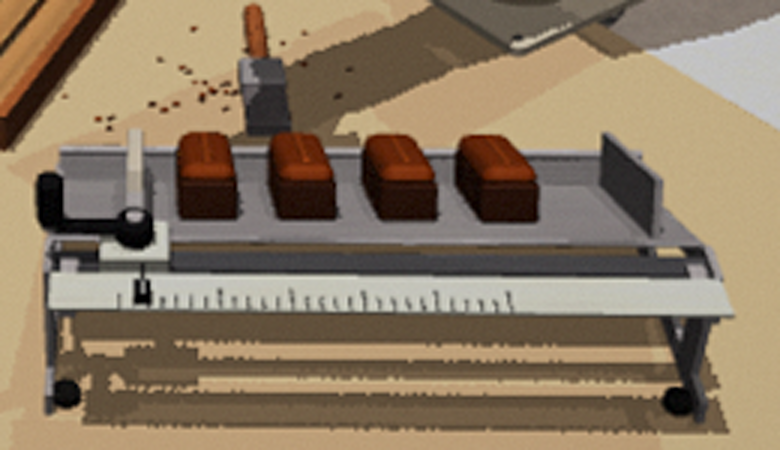

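View pics/si44.png

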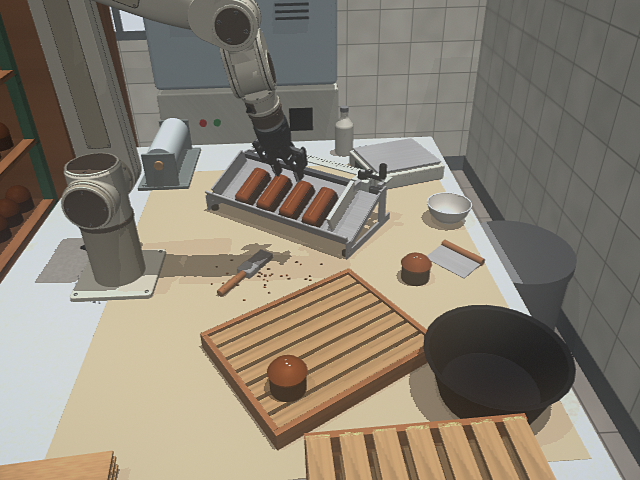

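```bash
python3 - <<'E'
from h import *
g=cv2.imread('pics/s44.png',0); print(g[312:321,332:344])
for n in ('cake1',): print([(np.round(x['point'],3).tolist(),round(x['p'],2)) for x in cams.recognise('scene',n)])
st(); print(ticket.sign_off())
E
```

```text
[[ 73  71  73  74  71  61  68  74  75  75  72  74]
 [ 78  81  75  81  68  28  65  84  81  81  83  81]
 [ 77  77  77  75  65  28  62  81  74  75  78  81]
 [112 113 112 117  95  35  80 102  98  97 102 100]
 [181 183 185 189 150  56 136 168 165 163 164 163]
 [199 199 186 178 151  65 149 183 196 200 199 200]
 [195 200 133  52  70  92  81  71 172 200 196 195]
 [194 201 123  18  35 137  84   0 167 199 195 195]
 [196 201 126  20  39 134  85   0 169 203 196 194]]
[([0.735, -0.04, 0.047], 0.91), ([0.43, -0.392, 0.076], 0.64)]
t 55.87 pos [0.4151 0.055  0.283 ] q [-0.174  0.936 -0.299  0.059] F [-0.6  0.4 -0.1] w 0.651 j [-0.03 -0.05 -0.42  0.98  0.3   2.19]
the job is handed in; nothing more can be done
None
```

The job is done and was handed in at about 56 s.

- **Stop and lever:** I opened the lever and slid the stop to the tab. It first went about 3 mm too far, so I pushed it back and then clamped the lever against its end stop. After clamping, the close-up camera put the pointer within about 0.5 mm of the tab line and the lever at 0. In the last room picture the pointer was still on the line.
- **Loaves:** All four loaves on the tray stand on the bed, right way up and lengthwise up the slope. Each lower end is against the lip to within about 1 mm and square to within about 0.5°. The gaps between them are about 30 mm. They sit nearer the stop, with about 75 mm free at the cheek.
- **Round cakes:** Both are within about 4 mm of where they were first seen, which is the camera's accuracy.

The gripper pressed the last loaf onto the bed with about 19 N for a moment before releasing it. None of the final checks failed or disagreed.

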